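# Pile relief tiles on the banding wheel and index them past the drying panel

### The arm

A 6-joint arm with a two-finger parallel gripper is mounted at the origin on the work surface. World frame = base frame: x ahead of the robot, y to its left, z up, the work surface at z = 0. Lengths are in m, angles in rad, forces in N, time in s.
With the tool pointing down it reaches from about 0.3 to 0.875 m from the base axis. Payload 4.2 kg.
Tool frame: the origin (TCP) lies midway between the tips of the shut fingers; the grasp point (between the pads) lies 19 mm behind it (robot.grip_depth is the distance from the TCP to the grasp point, in m); z points along the fingers, y is the direction in which the jaws open and shut (so a half turn about z gives the same grasp; the last joint's range is limited). The gripper opens to 85 mm and grips with 20 to 120 N. Pads are 22 mm wide; open, the fingers measure 114 mm over their backs; the gripper's body (76 mm by 85 mm) begins 54 mm behind the grasp point. The pads swing forward as they close: fully open they stand 13 mm farther back than shut.
Start: joints at [-1.182, 0.32, 1.565, -0, 1.257, -0.02], TCP at [0.229, -0.528, 0.231] pointing down, gripper open.
Joint ranges: [-3.11, 3.11], [-0.84, 2.01], [0.21, 2.61], [-1.34, 4.49], [0.05, 2.63], [-2.56, 2.56]. Speed limits (rad/s): [2.57, 2.57, 3.14, 3.14, 3.14, 3.14].

### API

Orientations are given as a rotation vector (axis times angle).
In Python, from workcell import robot, optics gives the robot as it stands. The module is installed in compiled form; this text tells all that it offers.
- The arm moves only by the shell command python3 -m crank 'ROWS' [FORCE]. ROWS is JSON, a list of rows, each an object of numbers: "x", "y", "z": the shift along the tool's x, y, z in m; "wx", "wy", "wz": the turn, a rotation vector about the tool's x, y, z in degrees; "jaw": the opening, from 0 (shut) to 1 (fully open). In form: [{"x": .., "y": .., "z": .., "wx": .., "wy": .., "wz": .., "jaw": ..}, ...]. A call has 1 to 10 rows; each row shifts and turns the commanded pose from where the row before left it, along the tool's axes as they then stand; what a row does not reach is not made up. A row lasts 1/12 s, in which the tool goes at most 41.7 mm and 7.16 degrees, less where a joint would pass 70% of its speed; a pose out of reach is approached as far as the arm can. A call is refused whole if a number of a shift passes 0.0417 or a number of a turn 7.16, either way. A call with a gripper value outside its range is refused whole. The fingers move at their own pace and stop on an object; FORCE is the grip in N (left out, the last holds). Time passes only in rows, so rows that do not move let the fingers close. It gives the time, the measured TCP pose, the force and the opening at its end, in the units of the state.
- robot.get_obs(): the state, without advancing time (a new reading comes with each control period).
- optics.capture(name): name is "scene" or "side" or "wrist"; returns the picture (420x560x3 uint8, blue, green, red); there is no depth.
- optics.get_calibration(name): a dict with "intrinsics" (3x3 intrinsics, pixels), "position" and "attitude" of the camera in the world. Camera axes: x right, y up, looking along -z (the intrinsics and any distortion apply to the point x, -y, -z); pixel columns grow to the right and rows downward; lengths in m; the calibration is good to about 2 mm. A picture is of the moment at which its call begins: read the wrist's pose just before it. get_calibration takes no time and is no camera call; for the wrist camera it gives the pose at the moment of the call.
- robot.close_job(): hands the job in, once; it reports no verdict.
The state is a dict: "time_s": time; "joint_positions": joint angles; "qvel": joint speeds; "joint_efforts": joint torques, N m; "tool_pos": TCP position; "orientation": TCP orientation; "wrist_force": force on the tool from outside, world axes, zero at the start; "ft_torque": the same for the moment, N m; "width": finger opening in m.
Only numpy, scipy, OpenCV 4.12 (cv2) and the standard library are available. Lean on these libraries where they do the work, as an engineer would, in place of code of your own. Each camera call takes 0.05 s, during which the arm holds its last target.

### The job

Stack all the wide pink relief tiles from the bench face up in one square pile on the wheel's front pad, between its pins, then turn the wheel a quarter turn clockwise (seen from above) (its wooden pegs are the handles) until it settles in its detent with that pile facing the drying panel. Only then stack all the narrow tiles in the same way on the pad that has come to the front, and turn the wheel one more quarter turn clockwise into its detent, so that the narrow pile faces the panel and the wide one stands at the back. Both piles must stay square and well centred on their pads, and the other things on the bench must be left where they are.

Things in the scene. Friction and masses are not known exactly. Their poses are not given: they have to be found in the camera images.
- wheel (a joint): the banding wheel's turn in rad, 0 at the start (within 0.05), growing clockwise seen from above. A sprung detent holds the wheel at 0, pi/2 and pi; from about halfway between two it pulls on to the nearer one, though friction may leave it a few hundredths of a rad short. Turning it over takes under 5 N at a peg. End stops 0.12 rad beyond 0 and beyond pi
- wheel_axis (a point): point on the wheel's turning axis (upright, fixed), at the height of the disc's top, 45 mm above the bench; the white disc has a radius of 172 mm. Its axes are those of the fixed stand: its -x is the front, roughly towards the robot, where a pad is loaded; a grey drying panel (150 mm wide, 190 mm high, handle wire on top to 210 mm) stands beyond the rim on its +y side (the robot's left), its face 213 mm from the axis
- pad_a (a point): centre of the first plywood pad's top, 51 mm above the bench, 92 mm from the axis; in front at the start; turns with the wheel; y along the rim (the pad's and the pile's length), x radial. Six 8 mm pins rising 52 mm form a loose cradle: at y +-40, x +-41 mm and at y +-59, x 0 (7 mm of play round a wide tile; middle of the long sides free for fingers)
- pad_b (a point): the same on the second pad, at the robot's right at the start and in front after one quarter turn; turns with the wheel; here x is along the rim (the pile's length), y radial. Its cradle fits the narrow tiles: 8 mm pins rising 52 mm at x +-40, y +-29 mm and at x +-59, y 0 (7 mm of play)
- peg_1 (a point): top centre of a wooden turning peg on the wheel (upright round peg 22 mm in diameter, 62 mm high above the disc, 150 mm from the axis); at the start it stands at the front right, and clockwise turning brings it past the robot to the front left. Four such pegs stand on the disc at quarter-turn spacing, each midway between two stations
- peg_2 (a point): the same on the next peg: at the back right at the start, at the front right after one quarter turn
- wide_1: a wide pink relief tile, a rigid flat slab 96 mm long (its x), 60 mm across (its y), 16 mm thick, rosettes on the upper face inside a raised rim, flat underneath; lies flat on the bench at the start, face up; origin: centre of the underside, z up. Some starts have only two of the three: the state gives None for an absent one
- wide_2: a wide pink relief tile, a rigid flat slab 96 mm long (its x), 60 mm across (its y), 16 mm thick, rosettes on the upper face inside a raised rim, flat underneath; lies flat on the bench at the start, face up; origin: centre of the underside, z up. Some starts have only two of the three: the state gives None for an absent one
- wide_3: a wide pink relief tile, a rigid flat slab 96 mm long (its x), 60 mm across (its y), 16 mm thick, rosettes on the upper face inside a raised rim, flat underneath; lies flat on the bench at the start, face up; origin: centre of the underside, z up. Some starts have only two of the three: the state gives None for an absent one
- narrow_1: a narrow pink relief tile, a rigid flat slab 96 mm long (its x), 36 mm across (its y), 16 mm thick, rosettes on the upper face inside a raised rim, flat underneath; lies flat on the bench at the start, face up; origin: centre of the underside, z up. Some starts have only two of the three: the state gives None for an absent one
- narrow_2: a narrow pink relief tile, a rigid flat slab 96 mm long (its x), 36 mm across (its y), 16 mm thick, rosettes on the upper face inside a raised rim, flat underneath; lies flat on the bench at the start, face up; origin: centre of the underside, z up. Some starts have only two of the three: the state gives None for an absent one
- narrow_3: a narrow pink relief tile, a rigid flat slab 96 mm long (its x), 36 mm across (its y), 16 mm thick, rosettes on the upper face inside a raised rim, flat underneath; lies flat on the bench at the start, face up; origin: centre of the underside, z up. Some starts have only two of the three: the state gives None for an absent one
- paint_cup: bystander, not part of the job: black paint cup, 68 mm wide, 62 mm high; origin on its underside (the lying tools: near the middle)
- brush: bystander, not part of the job: blue paint brush lying flat, 210 mm long; origin on its underside (the lying tools: near the middle)
- jar: bystander, not part of the job: jar with a metal lid, 68 mm wide, 90 mm high; origin on its underside (the lying tools: near the middle)
- water_bowl: bystander, not part of the job: small white bowl, 76 mm wide, 27 mm high; origin on its underside (the lying tools: near the middle)
- sponge_block: bystander, not part of the job: yellowish block 90 x 55 x 26 mm; origin on its underside (the lying tools: near the middle)
- scraper: bystander, not part of the job: spatula lying flat, 200 mm long; origin on its underside (the lying tools: near the middle)
Things that resemble listed ones, but are neither listed nor needed, are in the scene too. Leave any orange look-alike of the wide_3 alone. What is shaped like the narrow_1 but grey is not meant.

How it is judged:
By the outcome, as a careful person would: the job done as asked, in the order asked, and still so for the second after the job is handed in, with the robot touching nothing.
Of wide_1, wide_2, wide_3 only 2 to 3 are there at a start; the rules pass over those that are not, and their reading is None.
Of narrow_1, narrow_2, narrow_3 only 2 to 3 are there at a start; the rules pass over those that are not, and their reading is None.
At some moment in a run one of wide_1, wide_2, wide_3, narrow_1, narrow_2, narrow_3 may be knocked a few centimetres aside while the robot is not near it.
It also fails if it takes over 210 s, if anything falls off the work surface, if the arm or the gripper's body presses on something with over 40 N, if the wrist force passes 120 N, or if a joint passes its speed limit or range.

## Working session

There is one attempt and no reset: what is moved stays moved. The work goes in short steps, Python scripts to look and compute and a shell command to move; the robot and the scene stay as the last step left them, time stands still between calls to the robot, and variables do not carry over. Pictures are saved under pics/ and viewed, and the job is handed in when it is done.

```bash
ls; mkdir -p pics; cat > h.py <<'E'
import numpy as np, cv2
from scipy.spatial.transform import Rotation as R
from workcell import robot, optics
def cap(name,fn):
    c=optics.get_calibration(name); im=optics.capture(name); cv2.imwrite('pics/'+fn+'.png',im); np.save('pics/'+fn+'.npy',c,allow_pickle=True); return im,c
def att(c):
    a=np.array(c['attitude'],float)
    return R.from_rotvec(a).as_matrix() if a.shape==(3,) else (a if a.shape==(3,3) else None)
def ray(c,px):
    K=np.array(c['intrinsics']);d=np.linalg.inv(K)@np.array([px[0],px[1],1.]); d=att(c)@np.array([d[0],-d[1],-d[2]]); return np.array(c['position']),d
def onplane(c,px,z):
    o,d=ray(c,px); return o+d*(z-o[2])/d[2]
def proj(c,p):
    q=att(c).T@(np.array(p)-np.array(c['position'])); K=np.array(c['intrinsics']); u=K@np.array([q[0],-q[1],-q[2]]); return u[:2]/u[2]
E
python3 - <<'E'
from h import *
for n in ['scene','side','wrist']:
    im,c=cap(n,n+'0'); print(n,c)
o=robot.get_obs(); print(o, robot.grip_depth)
E
```

```text
pics
scene {'intrinsics': array([[466.60140782,   0.        , 282.3619006 ],
       [  0.        , 466.60140782, 208.62746263],
       [  0.        ,   0.        ,   1.        ]]), 'position': array([ 1.25900563, -0.87760203,  0.94918728]), 'attitude': array([0.86353986, 0.32841163, 0.67863047])}
side {'intrinsics': array([[397.87366058,   0.        , 274.22784647],
       [  0.        , 397.87366058, 206.69331775],
       [  0.        ,   0.        ,   1.        ]]), 'position': array([-0.13389895,  0.73376554,  0.66493901]), 'attitude': array([ 0.45538272, -1.26012246, -2.18654213])}
wrist {'intrinsics': array([[317.77522435,   0.        , 281.04785233],
       [  0.        , 317.77522435, 211.49983508],
       [  0.        ,   0.        ,   1.        ]]), 'position': array([ 0.29296329, -0.50005612,  0.37265312]), 'attitude': array([-0.24358816,  0.16204644, -1.15507813])}
{'time_s': 0.15, 'joint_positions': array([-1.18199835e+00,  3.20190470e-01,  1.56533889e+00,  7.84985831e-06,
        1.25741588e+00, -2.00035352e-02]), 'qvel': array([-0.00105847, -0.00128615, -0.00215327,  0.00061765,  0.00023861,
        0.00023782]), 'joint_efforts': array([ 8.61091030e-05, -4.15843785e+01, -2.34346801e+01, -3.90754496e-05,
        5.96793077e-03, -4.80954370e-06]), 'tool_pos': array([ 0.2284432 , -0.52731076,  0.23067258]), 'orientation': array([-3.07489091e+00, -6.37407918e-01,  3.77870830e-04]), 'wrist_force': array([-0.10351786,  0.31998378,  0.08796822]), 'ft_torque': array([0.02768502, 0.00937967, 0.05305781]), 'width': 0.08513349226622337} 0.0187
```

View pics/scene0.png

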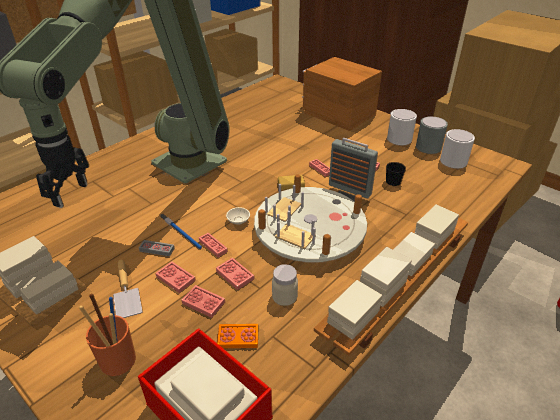

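View pics/side0.png

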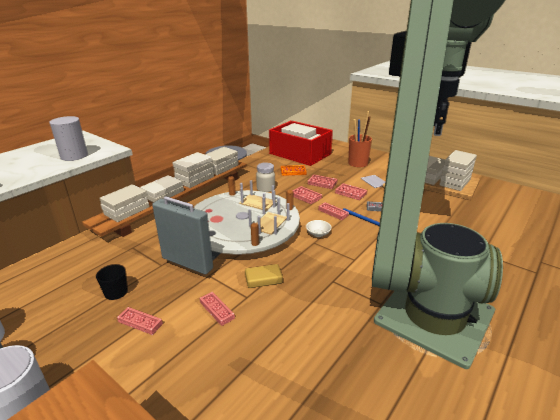

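View pics/wrist0.png

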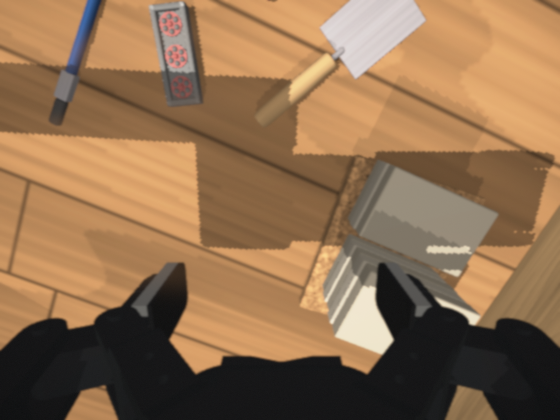

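The scene view shows three wide tiles at (175,277), (203,300) and (235,273), a narrow one at (213,244), and narrow ones near the panel at (319,167) and (375,165). The side view shows two narrow tiles on the left at (140,320) and (217,307). The wheel is at about (310,222) in the scene view. Next I'll measure with masks.

```bash
cat >> h.py <<'E'
def pink(im):
    hsv=cv2.cvtColor(im,cv2.COLOR_BGR2HSV)
    m=cv2.inRange(hsv,(168,70,60),(180,255,255))|cv2.inRange(hsv,(0,70,60),(4,255,255))
    return cv2.morphologyEx(m,cv2.MORPH_CLOSE,np.ones((3,3),np.uint8))
def tiles(im,c,z=0.016,amin=60,show=True):
    m=pink(im); cs,_=cv2.findContours(m,cv2.RETR_EXTERNAL,cv2.CHAIN_APPROX_NONE); out=[]
    for k in cs:
        if cv2.contourArea(k)<amin: continue
        P=np.array([onplane(c,p[0],z)[:2] for p in k])
        (x,y),(w,h),a=cv2.minAreaRect((P*1000).astype(np.float32))
        if w<h: w,h,a=h,w,a+90
        a=(a+90)%180-90
        mid=k[:,0].mean(0)
        out.append((x,y,w,h,a,mid))
        if show: print('px',mid.round(), 'xy mm %.0f %.0f  %.0fx%.0f ang %.1f'%(x,y,w,h,a))
    return out
E
python3 - <<'E'
from h import *
for n in ['scene','side']:
    im=cv2.imread(f'pics/{n}0.png'); c=np.load(f'pics/{n}0.npy',allow_pickle=True).item(); print(n); tiles(im,c)
    cv2.imwrite(f'pics/{n}m.png',pink(im))
im=cv2.imread('pics/scene0.png'); cv2.imwrite('pics/z1.png',cv2.resize(im[140:330,140:420],None,fx=2.8,fy=2.8,interpolation=cv2.INTER_CUBIC))
im=cv2.imread('pics/side0.png'); cv2.imwrite('pics/z2.png',cv2.resize(im[140:340,90:390],None,fx=2.6,fy=2.6,interpolation=cv2.INTER_CUBIC))
E
```

```text
scene
px [205. 381.] xy mm 774 -581  288x202 ang -0.2
px [203. 301.] xy mm 572 -416  100x64 ang 11.7
px [175. 277.] xy mm 450 -411  104x63 ang 3.6
px [234. 274.] xy mm 561 -294  104x63 ang -5.1
px [212. 244.] xy mm 429 -256  107x40 ang -7.6
px [320. 167.] xy mm 411 283  103x45 ang -13.5
side
px [139. 320.] xy mm 500 429  104x43 ang 14.7
px [217. 308.] xy mm 394 297  105x39 ang -13.5
px [333. 211.] xy mm 413 -239  103x53 ang -3.0
px [306. 195.] xy mm 545 -275  108x74 ang -5.0
px [350. 191.] xy mm 436 -391  99x78 ang 4.8
px [322. 181.] xy mm 558 -398  99x83 ang 14.0
px [300. 142.] xy mm 879 -692  556x305 ang -58.3
```

View pics/z1.png

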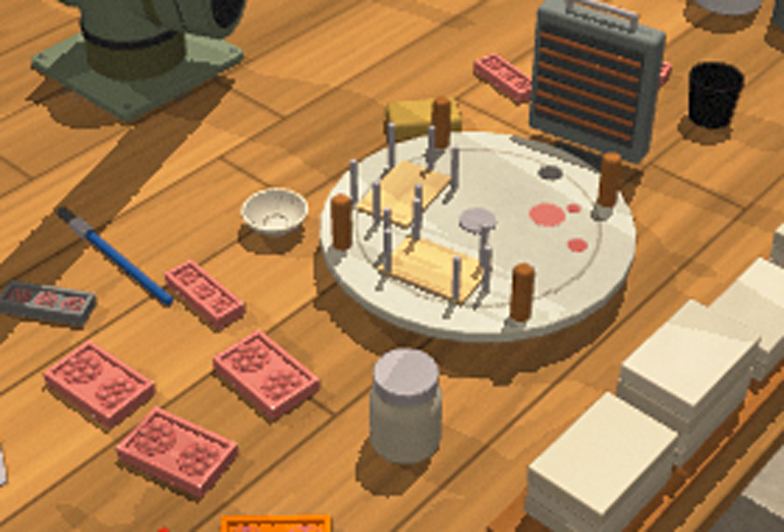

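View pics/z2.png

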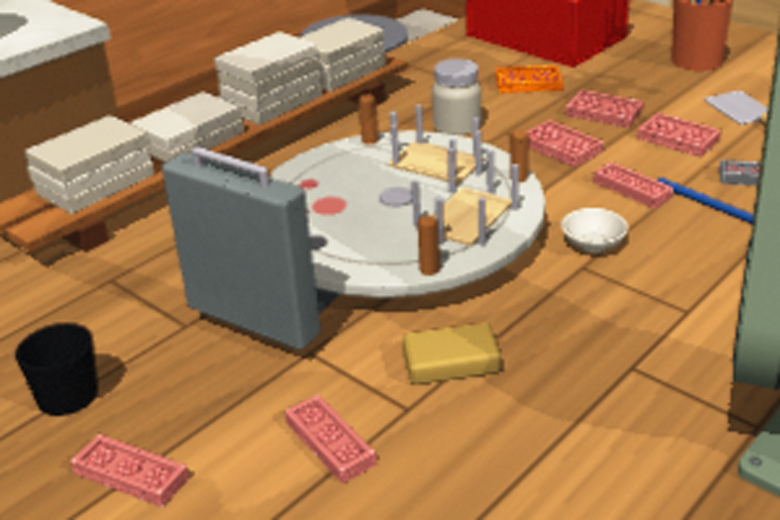

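```bash
cat >> h.py <<'E'
def st():
    o=robot.get_obs(); Rm=R.from_rotvec(o['orientation']).as_matrix()
    return o,Rm
def to(x,y,z,yaw=None):
    """yaw deg of tool x; print required turn then shift (in axes after turn)"""
    o,Rm=st(); p=np.array(o['tool_pos'])
    cur=np.degrees(np.arctan2(Rm[1,0],Rm[0,0])); 
    if yaw is None: yaw=cur
    dy=yaw-cur; dy=(dy+180)%360-180
    a=np.radians(yaw); Rt=np.array([[np.cos(a),np.sin(a),0],[np.sin(a),-np.cos(a),0],[0,0,-1]])
    d=Rt.T@(np.array([x,y,z])-p)
    print('t %.2f cur %s yaw %.1f tilt %.2f F %s w %.4f'%(o['time_s'],p.round(4),cur,np.degrees(np.arccos(-Rm[2,2])),np.round(o['wrist_force'],1),o['width']))
    j1=np.degrees(np.arctan2(y,x)); print('j6 at goal ~%.0f'%(((j1+90-yaw)+180)%360-180), 'or yaw+180: %.0f'%(((j1+90-yaw-180)+180)%360-180))
    print('wz %.2f deg (%d rows); dx %.4f dy %.4f dz %.4f, rows>=%d'%(-dy,np.ceil(abs(dy)/7),*d,np.ceil(np.linalg.norm(d)/.04)))
E
python3 - <<'E'
from h import *
to(0.44,-0.33,0.26,22)
s=np.load('pics/scene0.npy',allow_pickle=True).item(); d=np.load('pics/side0.npy',allow_pickle=True).item()
print(onplane(s,(310.7,218.6),.045),onplane(d,(242.7,215.4),.045))
# pegs (z1 / z2 zoom tops), z=.107
for n,p in [('front right',(342,197)),('right back',(524,266)),('left front',(441,99)),('left back',(611,155))]:
    print(n,onplane(s,(140+p[0]/2.8,140+p[1]/2.8),.107))
for n,p in [('fl',(429,217)),('fr',(519,133)),('br',(367,95))]:
    print(n,onplane(d,(90+p[0]/2.6,140+p[1]/2.6),.107))
E
```

```text
t 0.15 cur [ 0.2284 -0.5273  0.2307] yaw 23.4 tilt 0.08 F [-0.1  0.3  0.1] w 0.0851
j6 at goal ~31 or yaw+180: -149
wz 1.42 deg (1 rows); dx 0.2701 dy -0.1037 dz -0.0293, rows>=8
[0.5904825  0.00187371 0.045     ] [ 0.58827859 -0.00452966  0.045     ]
front right [ 0.50739959 -0.12331472  0.107     ]
right back [ 0.71411406 -0.08325942  0.107     ]
left front [0.46668775 0.08340575 0.107     ]
left back [0.67356081 0.12402999 0.107     ]
fl [0.46266868 0.07968771 0.107     ]
fr [ 0.50014623 -0.12191296  0.107     ]
br [ 0.71185719 -0.0878826   0.107     ]
```

```bash
python3 -m crank '[{"x":0.034,"y":-0.013,"z":-0.004},{"x":0.034,"y":-0.013,"z":-0.004},{"x":0.034,"y":-0.013,"z":-0.004},{"x":0.034,"y":-0.013,"z":-0.004},{"x":0.034,"y":-0.013,"z":-0.004},{"x":0.034,"y":-0.013,"z":-0.004},{"x":0.034,"y":-0.013,"z":-0.004},{"x":0.034,"y":-0.013,"z":-0.004},{}]'
python3 - <<'E'
from h import *
im,c=cap('wrist','w1'); tiles(im,c); to(.44,-.33,.26,22); print(c)
E
```

```text
px [181.  87.] xy mm 283 -389  21x21 ang -71.1
px [176.  56.] xy mm 309 -374  23x21 ang -66.7
px [170.  24.] xy mm 335 -361  22x22 ang 68.8
t 0.20 cur [ 0.2285 -0.5274  0.2308] yaw 23.4 tilt 0.06 F [ 0.2 -0.2  0.1] w 0.0860
j6 at goal ~31 or yaw+180: -149
wz 1.42 deg (1 rows); dx 0.2701 dy -0.1038 dz -0.0292, rows>=8
{'intrinsics': array([[317.77522435,   0.        , 281.04785233],
       [  0.        , 317.77522435, 211.49983508],
       [  0.        ,   0.        ,   1.        ]]), 'position': array([ 0.2929769 , -0.5000896 ,  0.37276536]), 'attitude': array([-0.24373931,  0.16182797, -1.1551129 ])}validation failed for argument at $[0]...
```

View pics/w1.png

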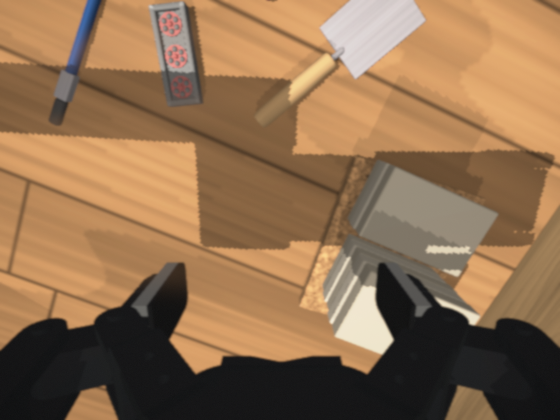

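The call was refused, probably because every field is needed in each row. The view hasn't changed: tray, grey decoy at (176,55) and scraper.

```bash
python3 -m crank '[{"x":0.034,"y":-0.013,"z":-0.004,"wx":0,"wy":0,"wz":0,"jaw":1},{"x":0.034,"y":-0.013,"z":-0.004,"wx":0,"wy":0,"wz":0,"jaw":1},{"x":0.034,"y":-0.013,"z":-0.004,"wx":0,"wy":0,"wz":0,"jaw":1},{"x":0.034,"y":-0.013,"z":-0.004,"wx":0,"wy":0,"wz":0,"jaw":1},{"x":0.034,"y":-0.013,"z":-0.004,"wx":0,"wy":0,"wz":0,"jaw":1},{"x":0.034,"y":-0.013,"z":-0.004,"wx":0,"wy":0,"wz":0,"jaw":1},{"x":0.034,"y":-0.013,"z":-0.004,"wx":0,"wy":0,"wz":0,"jaw":1},{"x":0.034,"y":-0.013,"z":-0.004,"wx":0,"wy":0,"wz":0,"jaw":1},{"x":0,"y":0,"z":0,"wx":0,"wy":0,"wz":0,"jaw":1}]'
python3 - <<'E'
from h import *
im,c=cap('wrist','w2'); tiles(im,c); to(.44,-.33,.26,22)
E
```

```text
time_s: 0.95
tool_pos: [0.4409, -0.3201, 0.264]
orientation: [-3.074, -0.646, -0.006]
wrist_force: [-0.5, -0.8, 0.1]
width: 0.0851
px [280. 302.] xy mm 285 -387  21x20 ang -66.3
px [277. 282.] xy mm 312 -372  21x20 ang 23.7
px [275. 262.] xy mm 337 -357  21x19 ang -66.3
px [344. 204.] xy mm 444 -407  95x60 ang 3.3
px [227. 171.] xy mm 423 -254  94x34 ang -5.5
px [395. 114.] xy mm 566 -412  94x61 ang 12.8
px [298.  78.] xy mm 555 -291  94x58 ang -5.1
px [479.  18.] xy mm 692 -446  15x14 ang 9.1
px [550.  36.] xy mm 703 -522  71x35 ang 36.9
t 1.00 cur [ 0.4388 -0.322   0.2635] yaw 23.7 tilt 0.05 F [-1.1 -0.1 -0. ] w 0.0852
j6 at goal ~31 or yaw+180: -149
wz 1.71 deg (1 rows); dx -0.0019 dy 0.0079 dz 0.0035, rows>=1
```

View pics/w2.png

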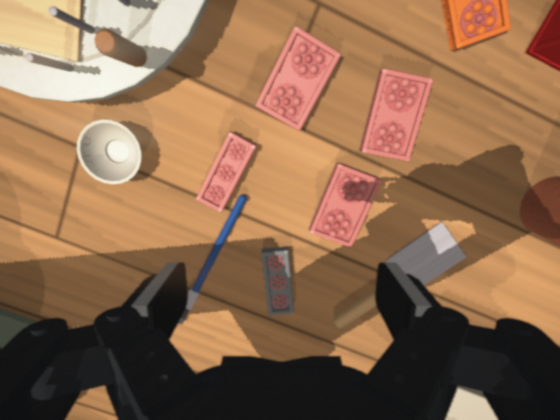

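Sizes match well: 95x60 and 94x34 mm. The wide tiles are at (344,204), (395,114) and (298,78), and the narrow one at (227,171). Next I'll look over the wheel, first checking scraper clearance.

```bash
python3 - <<'E'
from h import *
c=np.load('pics/w2.npy',allow_pickle=True).item()
print('scraper corner',onplane(c,(462,255),.003),onplane(c,(443,224),.003),onplane(c,(345,320),.01), 'brush tip', onplane(c,(243,197),.005), 'bowl',onplane(c,(110,152),.027),'peg',onplane(c,(107,38),.107))
to(.46,-.06,.28,90)
E
```

```text
scraper corner [ 0.44439196 -0.58987574  0.003     ] [ 0.47232013 -0.54250554  0.003     ] [ 0.29232785 -0.48577142  0.01      ] brush tip [ 0.4000489  -0.28474268  0.005     ] bowl [ 0.39333547 -0.12150824  0.027     ] peg [ 0.50876061 -0.12958541  0.107     ]
t 1.00 cur [ 0.4388 -0.322   0.2635] yaw 23.7 tilt 0.05 F [-1.1 -0.1 -0. ] w 0.0852
j6 at goal ~-7 or yaw+180: 173
wz -66.29 deg (10 rows); dx 0.2620 dy 0.0212 dz -0.0165, rows>=7
```

```bash
python3 - <<'E'
from h import *
to(.53,-.05,.33,None)
E
```

```text
t 1.00 cur [ 0.4388 -0.322   0.2635] yaw 23.7 tilt 0.05 F [-1.1 -0.1 -0. ] w 0.0852
j6 at goal ~61 or yaw+180: -119
wz -0.00 deg (0 rows); dx 0.1928 dy -0.2124 dz -0.0665, rows>=8
```

```bash
python3 -m crank '[{"x":0.022,"y":-0.024,"z":-0.0075,"wx":0,"wy":0,"wz":0,"jaw":1},{"x":0.022,"y":-0.024,"z":-0.0075,"wx":0,"wy":0,"wz":0,"jaw":1},{"x":0.022,"y":-0.024,"z":-0.0075,"wx":0,"wy":0,"wz":0,"jaw":1},{"x":0.022,"y":-0.024,"z":-0.0075,"wx":0,"wy":0,"wz":0,"jaw":1},{"x":0.022,"y":-0.024,"z":-0.0075,"wx":0,"wy":0,"wz":0,"jaw":1},{"x":0.022,"y":-0.024,"z":-0.0075,"wx":0,"wy":0,"wz":0,"jaw":1},{"x":0.022,"y":-0.024,"z":-0.0075,"wx":0,"wy":0,"wz":0,"jaw":1},{"x":0.022,"y":-0.024,"z":-0.0075,"wx":0,"wy":0,"wz":0,"jaw":1},{"x":0.015,"y":-0.02,"z":-0.0065,"wx":0,"wy":0,"wz":0,"jaw":1},{"x":0,"y":0,"z":0,"wx":0,"wy":0,"wz":0,"jaw":1}]'
python3 - <<'E'
from h import *
im,c=cap('wrist','w3'); tiles(im,c); to(.53,-.05,.33,None)
E
```

```text
time_s: 1.83
tool_pos: [0.5289, -0.0509, 0.3308]
orientation: [-3.074, -0.643, -0.004]
wrist_force: [0.6, -0.8, 0.0]
width: 0.0851
px [464. 297.] xy mm 457 -402  71x66 ang 3.2
px [368. 280.] xy mm 424 -250  94x41 ang -5.1
px [504. 242.] xy mm 566 -408  94x67 ang 12.9
px [431. 218.] xy mm 556 -286  93x64 ang -5.0
px [ 30. 157.] xy mm 404 285  97x40 ang -12.7
px [236.  59.] xy mm 643 62  39x38 ang 22.1
px [219.  37.] xy mm 658 93  14x13 ang 20.8
px [269.  21.] xy mm 701 41  21x20 ang -66.5
t 1.88 cur [ 0.5281 -0.0529  0.3301] yaw 23.6 tilt 0.04 F [-0.5 -1.   0.1] w 0.0854
j6 at goal ~61 or yaw+180: -119
wz -0.00 deg (0 rows); dx 0.0029 dy -0.0019 dz 0.0001, rows>=1
```

View pics/w3.png

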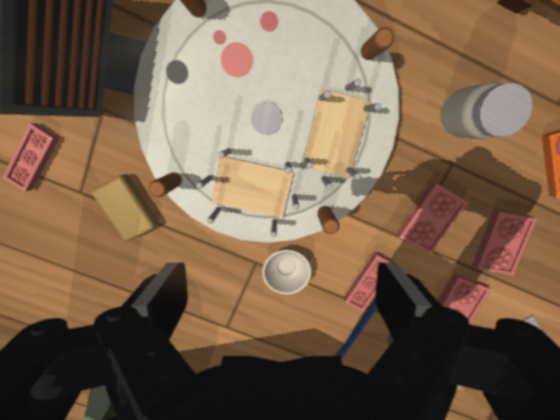

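The wheel is in view, with the hub at (266,118), pad_a at (253,187), pad_b at (336,135) and peg_1 at (328,215). The white bowl at (287,271) sits just in front. I'll measure the pads and pin tops.

```bash
cat >> h.py <<'E'
def padfit(im,c,box,z=.051):
    x0,y0,x1,y1=box; hsv=cv2.cvtColor(im,cv2.COLOR_BGR2HSV)
    m=cv2.inRange(hsv,(12,70,130),(32,190,255)); k=np.zeros_like(m); k[y0:y1,x0:x1]=m[y0:y1,x0:x1]
    k=cv2.morphologyEx(k,cv2.MORPH_OPEN,np.ones((5,5),np.uint8))
    cs,_=cv2.findContours(k,cv2.RETR_EXTERNAL,cv2.CHAIN_APPROX_NONE); q=max(cs,key=cv2.contourArea)
    P=np.array([onplane(c,p[0],z)[:2]*1000 for p in q],np.float32); (x,y),(w,h),a=cv2.minAreaRect(P)
    if w<h:w,h,a=h,w,a+90
    a=(a+90)%180-90
    print('pad %.1f %.1f %.0fx%.0f a %.1f'%(x,y,w,h,a)); return x,y,a
E
python3 - <<'E'
from h import *
im=cv2.imread('pics/w3.png'); c=np.load('pics/w3.npy',allow_pickle=True).item()
padfit(im,c,(212,155,295,222)); padfit(im,c,(300,90,370,182))
print('hub',onplane(c,(266,118),.046))
cv2.imwrite('pics/z3.png',cv2.resize(im[60:240,140:410],None,fx=2.9,fy=2.9,interpolation=cv2.INTER_CUBIC))
E
```

```text
pad 499.4 -21.2 100x66 a -79.0
pad 606.9 -93.9 99x66 a 10.8
hub [ 0.58997718 -0.00347382  0.046     ]
```

View pics/z3.png

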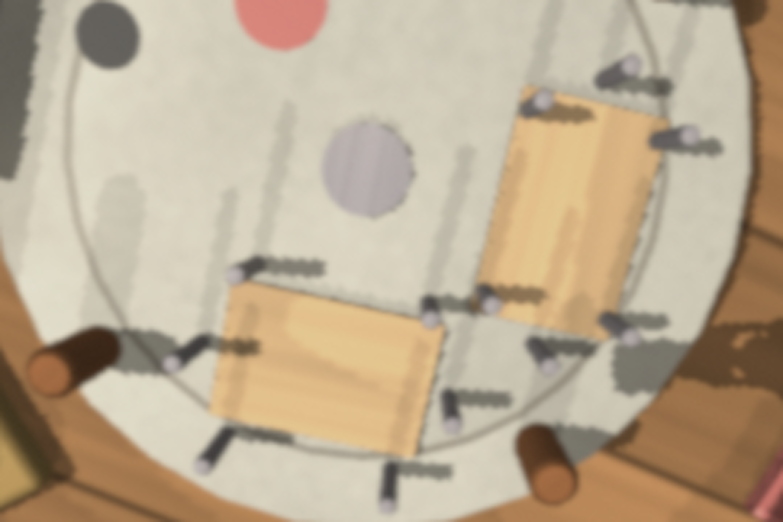

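```bash
python3 - <<'E'
from h import *
c=np.load('pics/w3.npy',allow_pickle=True).item()
P=[onplane(c,(140+a/2.9,60+b/2.9),.103)[:2]*1000 for a,b in [(238,272),(430,318),(206,463),(388,500),(174,362),(452,425)]]
print(np.round(P,1),np.mean(P,0)); a=np.radians(11); M=np.array([[np.cos(a),np.sin(a)],[-np.sin(a),np.cos(a)]])
print((np.array(P)-[499.4,-21.2])@M.T)
print('peg1',onplane(c,(140+556/2.9,60+483/2.9),.107),'peg4',onplane(c,(140+50/2.9,60+375/2.9),.107))
# approach to W1, yaw along tile
to(.444,-.407,.08,3.3)
E
```

```text
[[533.7  24.9]
 [547.5 -52.4]
 [454.1   9.2]
 [469.5 -67.4]
 [489.4  36. ]
 [510.4 -78.8]] [500.769354   -21.43489132]
[[ 42.49856182  38.67175771]
 [ 41.23998787 -39.78442561]
 [-38.69668031  38.44265938]
 [-38.14669686 -39.66659574]
 [  1.05519843  58.02673721]
 [ -0.15411658 -58.64129756]]
peg1 [ 0.50584677 -0.12836316  0.107     ] peg4 [0.46538562 0.07952502 0.107     ]
t 1.88 cur [ 0.5281 -0.0529  0.3301] yaw 23.6 tilt 0.04 F [-0.5 -1.   0.1] w 0.0854
j6 at goal ~44 or yaw+180: -136
wz 20.26 deg (3 rows); dx -0.1044 dy 0.3487 dz 0.2501, rows>=12
```

```bash
python3 -m crank '[{"x":0,"y":0,"z":0,"wx":0,"wy":0,"wz":6.75,"jaw":1},{"x":0,"y":0,"z":0,"wx":0,"wy":0,"wz":6.75,"jaw":1},{"x":0,"y":0,"z":0,"wx":0,"wy":0,"wz":6.75,"jaw":1},{"x":-0.011,"y":0.035,"z":0.015,"wx":0,"wy":0,"wz":0,"jaw":1},{"x":-0.011,"y":0.035,"z":0.015,"wx":0,"wy":0,"wz":0,"jaw":1},{"x":-0.011,"y":0.035,"z":0.015,"wx":0,"wy":0,"wz":0,"jaw":1},{"x":-0.011,"y":0.035,"z":0.015,"wx":0,"wy":0,"wz":0,"jaw":1},{"x":-0.011,"y":0.035,"z":0.015,"wx":0,"wy":0,"wz":0,"jaw":1},{"x":-0.011,"y":0.035,"z":0.015,"wx":0,"wy":0,"wz":0,"jaw":1},{"x":-0.011,"y":0.035,"z":0.015,"wx":0,"wy":0,"wz":0,"jaw":1}]'
python3 -m crank '[{"x":-0.009,"y":0.035,"z":0.015,"wx":0,"wy":0,"wz":0,"jaw":1},{"x":-0.009,"y":0.035,"z":0.015,"wx":0,"wy":0,"wz":0,"jaw":1},{"x":-0.009,"y":0.033,"z":0.025,"wx":0,"wy":0,"wz":0,"jaw":1},{"x":0,"y":0,"z":0.03,"wx":0,"wy":0,"wz":0,"jaw":1},{"x":0,"y":0,"z":0,"wx":0,"wy":0,"wz":0,"jaw":1}]'
python3 - <<'E'
from h import *
im,c=cap('wrist','w4'); tiles(im,c); to(.444,-.407,.02,3.3)
E
```

```text
time_s: 2.72
tool_pos: [0.462, -0.3056, 0.2237]
orientation: [3.14, 0.084, -0.002]
wrist_force: [1.3, -0.4, -0.1]
width: 0.0855
time_s: 3.13
tool_pos: [0.4379, -0.4066, 0.1339]
orientation: [-3.132, -0.079, 0.015]
wrist_force: [-0.8, 0.2, -0.7]
width: 0.0856
px [255. 352.] xy mm 290 -388  22x16 ang 83.0
px [241. 331.] xy mm 313 -373  21x21 ang -86.8
px [226. 306.] xy mm 339 -359  22x21 ang -86.9
px [106. 211.] xy mm 424 -257  95x39 ang -5.7
px [286. 195.] xy mm 444 -409  94x58 ang 2.9
px [302.  51.] xy mm 558 -416  77x58 ang 12.9
px [138.  54.] xy mm 549 -293  81x62 ang -4.7
t 3.18 cur [ 0.4396 -0.4063  0.1368] yaw 3.0 tilt 0.51 F [-1.   0.2 -0.2] w 0.0857
j6 at goal ~44 or yaw+180: -136
wz -0.32 deg (1 rows); dx 0.0043 dy 0.0010 dz 0.1168, rows>=3
```

View pics/w4.png

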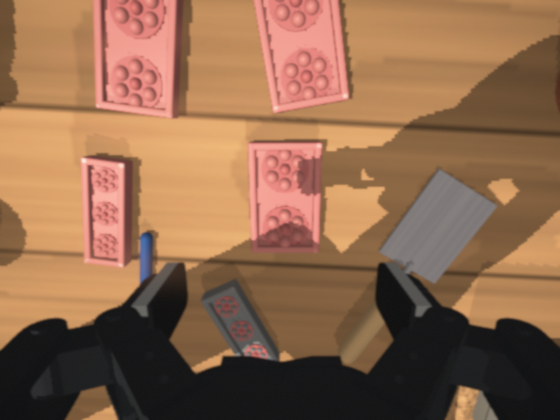

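Tile W1 is seen at (286,195), and its position agrees within 2 mm. I'll descend with the jaw at about 70 mm.

```bash
python3 -m crank '[{"x":0.004,"y":0.0015,"z":0.03,"wx":0,"wy":0,"wz":0,"jaw":0.84},{"x":0,"y":0,"z":0.03,"wx":0,"wy":0,"wz":0,"jaw":0.84},{"x":0,"y":0,"z":0.03,"wx":0,"wy":0,"wz":0,"jaw":0.84},{"x":0,"y":0,"z":0.02,"wx":0,"wy":0,"wz":0,"jaw":0.84},{"x":0,"y":0,"z":0.01,"wx":0,"wy":0,"wz":0,"jaw":0.84},{"x":0,"y":0,"z":0.007,"wx":0,"wy":0,"wz":0,"jaw":0.84},{"x":0,"y":0,"z":0,"wx":0,"wy":0,"wz":0,"jaw":0.84}]' 30
python3 - <<'E'
from h import *
im,c=cap('wrist','w5'); to(.444,-.4085,.0,3.3)
E
```

```text
time_s: 3.77
tool_pos: [0.4476, -0.4076, 0.0136]
orientation: [3.14, 0.088, 0.0]
wrist_force: [0.3, -0.9, 0.3]
width: 0.0715
t 3.82 cur [ 0.448  -0.408   0.0144] yaw 3.2 tilt 0.10 F [-0.2  0.1  0.4] w 0.0719
j6 at goal ~44 or yaw+180: -136
wz -0.11 deg (1 rows); dx -0.0041 dy 0.0003 dz 0.0144, rows>=1
```

View pics/w5.png

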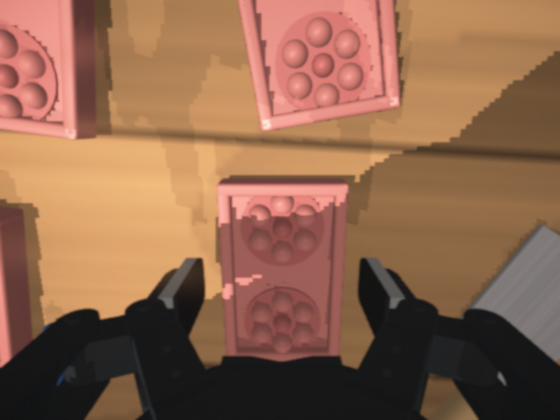

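Fingers straddle the tile at x of about 200 and 365 px. I'll lower slowly and watch the force.

```bash
python3 -m crank '[{"x":-0.004,"y":0,"z":0.006,"wx":0,"wy":0,"wz":0,"jaw":0.84},{"x":0,"y":0,"z":0.004,"wx":0,"wy":0,"wz":0,"jaw":0.84},{"x":0,"y":0,"z":0,"wx":0,"wy":0,"wz":0,"jaw":0.84}]'
python3 -m crank '[{"x":0,"y":0,"z":0.003,"wx":0,"wy":0,"wz":0,"jaw":0.84},{"x":0,"y":0,"z":0,"wx":0,"wy":0,"wz":0,"jaw":0.84},{"x":0,"y":0,"z":0,"wx":0,"wy":0,"wz":0,"jaw":0.84}]'
```

```text
time_s: 4.07
tool_pos: [0.4431, -0.4077, 0.0033]
orientation: [-3.14, -0.087, 0.0]
wrist_force: [-0.3, 0.6, -0.9]
width: 0.072
time_s: 4.32
tool_pos: [0.4435, -0.4078, 0.0003]
orientation: [3.14, 0.087, 0.0]
wrist_force: [-0.9, 0.0, 0.1]
width: 0.0715
```

```bash
python3 -m crank '[{"x":0,"y":0,"z":0.001,"wx":0,"wy":0,"wz":0,"jaw":0.7},{"x":0,"y":0,"z":0,"wx":0,"wy":0,"wz":0,"jaw":0.55},{"x":0,"y":0,"z":0,"wx":0,"wy":0,"wz":0,"jaw":0.55},{"x":0,"y":0,"z":0,"wx":0,"wy":0,"wz":0,"jaw":0.55},{"x":0,"y":0,"z":0,"wx":0,"wy":0,"wz":0,"jaw":0.55},{"x":0,"y":0,"z":0,"wx":0,"wy":0,"wz":0,"jaw":0.55}]' 40
python3 -m crank '[{"x":0,"y":0,"z":-0.01,"wx":0,"wy":0,"wz":0,"jaw":0.55},{"x":0,"y":0,"z":-0.02,"wx":0,"wy":0,"wz":0,"jaw":0.55},{"x":0,"y":0,"z":-0.03,"wx":0,"wy":0,"wz":0,"jaw":0.55},{"x":0,"y":0,"z":-0.035,"wx":0,"wy":0,"wz":0,"jaw":0.55},{"x":0,"y":0,"z":-0.035,"wx":0,"wy":0,"wz":0,"jaw":0.55},{"x":0,"y":0,"z":-0.03,"wx":0,"wy":0,"wz":0,"jaw":0.55},{"x":0,"y":0,"z":0,"wx":0,"wy":0,"wz":0,"jaw":0.55}]' 40
python3 - <<'E'
from h import *
im,c=cap('wrist','w6'); im2,_=cap('side','s6'); to(.5,-.0213,.17,101)
cv2.imwrite('pics/s6z.png',cv2.resize(im2[100:240,200:450],None,fx=3,fy=3))
E
```

```text
time_s: 4.82
tool_pos: [0.4437, -0.4081, -0.0003]
orientation: [3.14, 0.087, 0.001]
wrist_force: [0.4, 0.6, 4.4]
width: 0.0588
time_s: 5.4
tool_pos: [0.4459, -0.41, 0.1662]
orientation: [3.132, 0.087, 0.014]
wrist_force: [1.3, -0.9, -0.5]
width: 0.0587
t 5.50 cur [ 0.4435 -0.4078  0.1603] yaw 3.2 tilt 0.10 F [-1.1  1.4 -3. ] w 0.0581
j6 at goal ~-13 or yaw+180: 167
wz -97.83 deg (14 rows); dx 0.3686 dy 0.1292 dz -0.0097, rows>=10
```

View pics/w6.png

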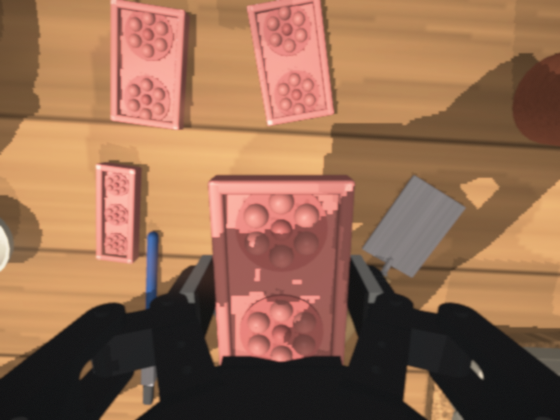

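View pics/s6z.png

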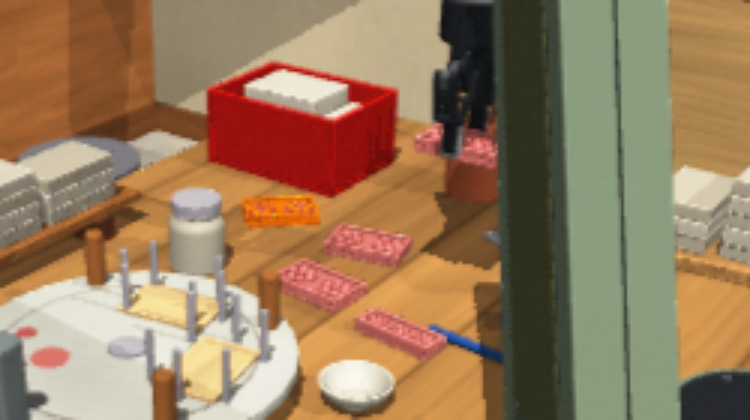

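W1 is held square and centred at column 281, and its far edge is level. I'll rotate 98° and carry it to the pad.

```bash
python3 -m crank '[{"x":0,"y":0,"z":-0.002,"wx":0,"wy":0,"wz":-7,"jaw":0.55},{"x":0,"y":0,"z":-0.002,"wx":0,"wy":0,"wz":-7,"jaw":0.55},{"x":0,"y":0,"z":-0.002,"wx":0,"wy":0,"wz":-7,"jaw":0.55},{"x":0,"y":0,"z":-0.002,"wx":0,"wy":0,"wz":-7,"jaw":0.55},{"x":0,"y":0,"z":0,"wx":0,"wy":0,"wz":-7,"jaw":0.55},{"x":0,"y":0,"z":0,"wx":0,"wy":0,"wz":-7,"jaw":0.55},{"x":0,"y":0,"z":0,"wx":0,"wy":0,"wz":-7,"jaw":0.55},{"x":0,"y":0,"z":0,"wx":0,"wy":0,"wz":-7,"jaw":0.55},{"x":0,"y":0,"z":0,"wx":0,"wy":0,"wz":-7,"jaw":0.55},{"x":0,"y":0,"z":0,"wx":0,"wy":0,"wz":-7,"jaw":0.55}]' 40
python3 -m crank '[{"x":0,"y":0,"z":0,"wx":0,"wy":0,"wz":-7,"jaw":0.55},{"x":0,"y":0,"z":0,"wx":0,"wy":0,"wz":-7,"jaw":0.55},{"x":0,"y":0,"z":0,"wx":0,"wy":0,"wz":-7,"jaw":0.55},{"x":0,"y":0,"z":0,"wx":0,"wy":0,"wz":-7,"jaw":0.55},{"x":0.036,"y":0.013,"z":0,"wx":0,"wy":0,"wz":0,"jaw":0.55},{"x":0.036,"y":0.013,"z":0,"wx":0,"wy":0,"wz":0,"jaw":0.55},{"x":0.036,"y":0.013,"z":0,"wx":0,"wy":0,"wz":0,"jaw":0.55},{"x":0.036,"y":0.013,"z":0,"wx":0,"wy":0,"wz":0,"jaw":0.55},{"x":0.036,"y":0.013,"z":0,"wx":0,"wy":0,"wz":0,"jaw":0.55},{"x":0.036,"y":0.013,"z":0,"wx":0,"wy":0,"wz":0,"jaw":0.55}]' 40
python3 -m crank '[{"x":0.036,"y":0.013,"z":0,"wx":0,"wy":0,"wz":0,"jaw":0.55},{"x":0.036,"y":0.013,"z":0,"wx":0,"wy":0,"wz":0,"jaw":0.55},{"x":0.036,"y":0.013,"z":0,"wx":0,"wy":0,"wz":0,"jaw":0.55},{"x":0.036,"y":0.013,"z":0,"wx":0,"wy":0,"wz":0,"jaw":0.55},{"x":0,"y":0,"z":0,"wx":0,"wy":0,"wz":0,"jaw":0.55},{"x":0,"y":0,"z":0,"wx":0,"wy":0,"wz":0,"jaw":0.55},{"x":0,"y":0,"z":0,"wx":0,"wy":0,"wz":0,"jaw":0.55}]' 40
python3 - <<'E'
from h import *
im,c=cap('wrist','w7');  to(.5,-.0213,.06,101)
E
```

```text
time_s: 6.33
tool_pos: [0.4422, -0.4066, 0.1645]
orientation: [-2.512, -1.877, 0.001]
wrist_force: [-0.5, 0.9, -1.6]
width: 0.0587
time_s: 7.17
tool_pos: [0.4764, -0.1784, 0.1649]
orientation: [-1.992, -2.423, 0.002]
wrist_force: [0.7, -0.5, -1.3]
width: 0.0586
time_s: 7.75
tool_pos: [0.5001, -0.0295, 0.1657]
orientation: [-1.992, -2.426, 0.004]
wrist_force: [0.5, -1.3, -2.0]
width: 0.0589
t 7.80 cur [ 0.5003 -0.0301  0.166 ] yaw 101.1 tilt 0.16 F [-0.  -1.3 -1.8] w 0.0590
j6 at goal ~-13 or yaw+180: 167
wz 0.14 deg (1 rows); dx 0.0087 dy 0.0014 dz 0.1060, rows>=3
```

View pics/w7.png

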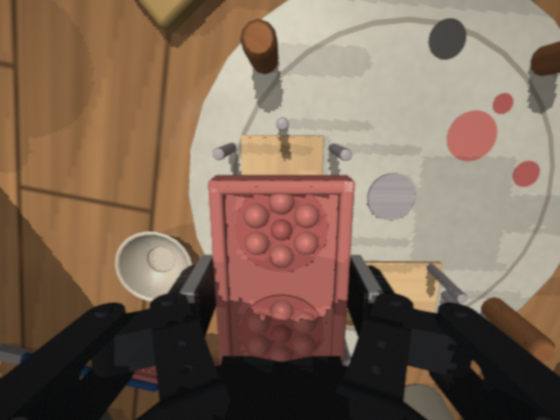

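The tile is lined up: the pin tops at (222,150) and (338,150) are symmetric about column 281. Lowering now.

```bash
python3 -m crank '[{"x":0.0085,"y":0.001,"z":0,"wx":0,"wy":0,"wz":0,"jaw":0.55},{"x":0,"y":0,"z":0.025,"wx":0,"wy":0,"wz":0,"jaw":0.55},{"x":0,"y":0,"z":0.025,"wx":0,"wy":0,"wz":0,"jaw":0.55},{"x":0,"y":0,"z":0.025,"wx":0,"wy":0,"wz":0,"jaw":0.55},{"x":0,"y":0,"z":0.025,"wx":0,"wy":0,"wz":0,"jaw":0.55},{"x":0,"y":0,"z":0.005,"wx":0,"wy":0,"wz":0,"jaw":0.55},{"x":0,"y":0,"z":0,"wx":0,"wy":0,"wz":0,"jaw":0.55},{"x":0,"y":0,"z":0,"wx":0,"wy":0,"wz":0,"jaw":0.55}]' 40
python3 - <<'E'
from h import *
to(.5,-.0213,.052,101)
E
```

```text
time_s: 8.47
tool_pos: [0.5011, -0.0214, 0.0628]
orientation: [1.996, 2.425, 0.001]
wrist_force: [0.6, -1.1, -0.9]
width: 0.0586
t 8.47 cur [ 0.5011 -0.0214  0.0628] yaw 101.1 tilt 0.05 F [ 0.6 -1.1 -0.9] w 0.0586
j6 at goal ~-13 or yaw+180: 167
wz 0.10 deg (1 rows); dx 0.0003 dy -0.0011 dz 0.0108, rows>=1
```

```bash
python3 -m crank '[{"x":0,"y":-0.001,"z":0.005,"wx":0,"wy":0,"wz":0,"jaw":0.55},{"x":0,"y":0,"z":0.004,"wx":0,"wy":0,"wz":0,"jaw":0.55},{"x":0,"y":0,"z":0.0015,"wx":0,"wy":0,"wz":0,"jaw":0.55},{"x":0,"y":0,"z":0,"wx":0,"wy":0,"wz":0,"jaw":0.55}]' 40
python3 -m crank '[{"x":0,"y":0,"z":0.001,"wx":0,"wy":0,"wz":0,"jaw":0.55},{"x":0,"y":0,"z":0,"wx":0,"wy":0,"wz":0,"jaw":0.55}]'
```

```text
time_s: 8.8
tool_pos: [0.4995, -0.0211, 0.0519]
orientation: [1.995, 2.427, 0.0]
wrist_force: [-0.6, -0.4, -1.8]
width: 0.0594
time_s: 8.97
tool_pos: [0.4997, -0.0211, 0.0509]
orientation: [1.994, 2.427, 0.0]
wrist_force: [-0.6, 0.2, -2.0]
width: 0.0587
```

```bash
python3 -m crank '[{"x":0,"y":0,"z":0.001,"wx":0,"wy":0,"wz":0,"jaw":0.55},{"x":0,"y":0,"z":0,"wx":0,"wy":0,"wz":0,"jaw":0.55},{"x":0,"y":0,"z":0,"wx":0,"wy":0,"wz":0,"jaw":0.55}]'
python3 -m crank '[{"x":0,"y":0,"z":0,"wx":0,"wy":0,"wz":0,"jaw":0.75},{"x":0,"y":0,"z":0,"wx":0,"wy":0,"wz":0,"jaw":0.82},{"x":0,"y":0,"z":0,"wx":0,"wy":0,"wz":0,"jaw":0.82},{"x":0,"y":0,"z":-0.01,"wx":0,"wy":0,"wz":0,"jaw":0.82},{"x":0,"y":0,"z":-0.03,"wx":0,"wy":0,"wz":0,"jaw":0.82},{"x":0,"y":0,"z":-0.03,"wx":0,"wy":0,"wz":0,"jaw":0.82},{"x":0,"y":0,"z":-0.03,"wx":0,"wy":0,"wz":0,"jaw":0.82},{"x":0,"y":0,"z":-0.03,"wx":0,"wy":0,"wz":0,"jaw":0.82},{"x":-0.03,"y":0,"z":-0.02,"wx":0,"wy":0,"wz":0,"jaw":0.82},{"x":-0.03,"y":0,"z":0,"wx":0,"wy":0,"wz":0,"jaw":0.82}]'
python3 - <<'E'
from h import *
im,c=cap('wrist','w8');print(tiles(im,c,.067)); to(.555,-.292,.14,-5)
im,c=cap('side','s8')
cv2.imwrite('pics/s8z.png',cv2.resize(im[150:300,150:400],None,fx=3,fy=3))
E
```

```text
time_s: 9.22
tool_pos: [0.4998, -0.0211, 0.0506]
orientation: [1.994, 2.427, 0.001]
wrist_force: [-0.9, 1.0, 4.8]
width: 0.0586
time_s: 10.05
tool_pos: [0.5139, -0.0801, 0.2056]
orientation: [1.985, 2.423, 0.008]
wrist_force: [0.7, 0.0, -0.1]
width: 0.0698
px [278. 344.] xy mm 547 -235  81x43 ang -3.8
px [206. 317.] xy mm 466 -214  35x16 ang 79.9
px [145. 293.] xy mm 402 -201  23x13 ang 68.5
px [497. 109.] xy mm 680 33  19x19 ang -27.8
px [277. 130.] xy mm 501 -23  94x57 ang -78.8
px [448.  72.] xy mm 629 52  35x35 ang 11.3
px [475.  41.] xy mm 643 78  13x13 ang -69.5
[(546.9036865234375, -234.66647338867188, 80.55437469482422, 42.80231475830078, -3.7866592407226562, array([277.93367347, 343.53061224])), (466.2388916015625, -214.47384643554688, 35.4776725769043, 16.3520450592041, 79.86785125732422, array([206.32098765, 317.07407407])), (402.408935546875, -200.75106811523438, 22.603235244750977, 13.220623970031738, 68.47366333007812, array([144.69387755, 293.48979592])), (679.8255615234375, 33.22193908691406, 18.70731544494629, 18.663951873779297, -27.799373626708984, array([497.109375, 108.578125])), (501.3517761230469, -22.888587951660156, 93.9901351928711, 57.48704528808594, -78.82485961914062, array([277.3782235 , 129.81948424])), (629.1779174804688, 51.90370559692383, 35.45744705200195, 34.83570098876953, 11.330496788024902, array([447.77952756,  71.90551181])), (642.9004516601562, 78.11933135986328, 13.291430473327637, 12.726075172424316, -69.47115516662598, array([475.1 ,  41.46]))]
t 10.10 cur [ 0.5143 -0.0854  0.2035] yaw 101.2 tilt 0.61 F [ 0.9 -4.6  0. ] w 0.0702
j6 at goal ~67 or yaw+180: -113
wz 106.16 deg (16 rows); dx 0.0586 dy 0.2023 dz 0.0635, rows>=6
```

View pics/w8.png

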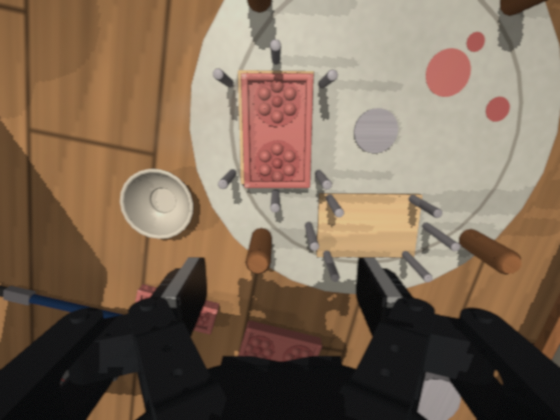

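View pics/s8z.png

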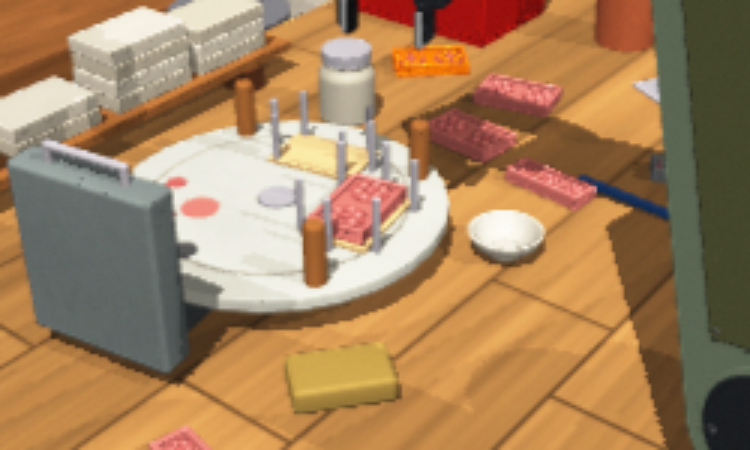

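Tile 1 sits flat in the cradle at (277,130), at (501,-23) mm against the pad's (500,-21). Next is W3.

```bash
python3 -m crank '[{"x":-0.03,"y":0,"z":0,"wx":0,"wy":0,"wz":7.1,"jaw":0.84},{"x":-0.02,"y":0,"z":0,"wx":0,"wy":0,"wz":7.1,"jaw":0.84},{"x":0,"y":0,"z":0,"wx":0,"wy":0,"wz":7.1,"jaw":0.84},{"x":0,"y":0,"z":0,"wx":0,"wy":0,"wz":7.1,"jaw":0.84},{"x":0,"y":0,"z":0,"wx":0,"wy":0,"wz":7.1,"jaw":0.84},{"x":0,"y":0,"z":0,"wx":0,"wy":0,"wz":7.1,"jaw":0.84},{"x":0,"y":0,"z":0,"wx":0,"wy":0,"wz":7.1,"jaw":0.84},{"x":0,"y":0,"z":0,"wx":0,"wy":0,"wz":7.1,"jaw":0.84},{"x":0,"y":0,"z":0,"wx":0,"wy":0,"wz":7.1,"jaw":0.84},{"x":0,"y":0,"z":0,"wx":0,"wy":0,"wz":7.1,"jaw":0.84}]'
python3 -m crank '[{"x":0,"y":0,"z":0,"wx":0,"wy":0,"wz":7.1,"jaw":0.84},{"x":0,"y":0,"z":0,"wx":0,"wy":0,"wz":7.1,"jaw":0.84},{"x":0,"y":0,"z":0,"wx":0,"wy":0,"wz":7.1,"jaw":0.84},{"x":0,"y":0,"z":0,"wx":0,"wy":0,"wz":7.1,"jaw":0.84},{"x":0,"y":0,"z":0,"wx":0,"wy":0,"wz":6.7,"jaw":0.84},{"x":0,"y":0,"z":0,"wx":0,"wy":0,"wz":0,"jaw":0.84},{"x":0,"y":0,"z":0,"wx":0,"wy":0,"wz":0,"jaw":0.84}]'
python3 - <<'E'
from h import *
im,c=cap('wrist','w9');tiles(im,c); to(.555,-.292,.14,-5)
E
```

```text
time_s: 10.98
tool_pos: [0.5179, -0.1286, 0.1997]
orientation: [-3.035, -0.808, 0.001]
wrist_force: [0.2, -0.6, -0.2]
width: 0.0718
time_s: 11.57
tool_pos: [0.5181, -0.1288, 0.1997]
orientation: [-3.139, 0.13, 0.001]
wrist_force: [-0.2, 0.7, 0.9]
width: 0.0717
px [400. 251.] xy mm 433 -251  79x39 ang -5.5
px [171. 227.] xy mm 487 -4  117x71 ang -78.8
px [436. 139.] xy mm 556 -287  93x63 ang -4.8
px [542. 121.] xy mm 562 -390  96x36 ang 8.6
px [56. 79.] xy mm 644 75  41x41 ang 35.8
px [19. 64.] xy mm 661 107  15x14 ang 36.3
px [62.  8.] xy mm 701 54  23x15 ang 85.2
t 11.62 cur [ 0.5182 -0.1289  0.1997] yaw -4.8 tilt 0.03 F [ 0.1 -0.3 -0.1] w 0.0718
j6 at goal ~67 or yaw+180: -113
wz 0.24 deg (1 rows); dx 0.0509 dy 0.1592 dz 0.0597, rows>=5
```

View pics/w9.png

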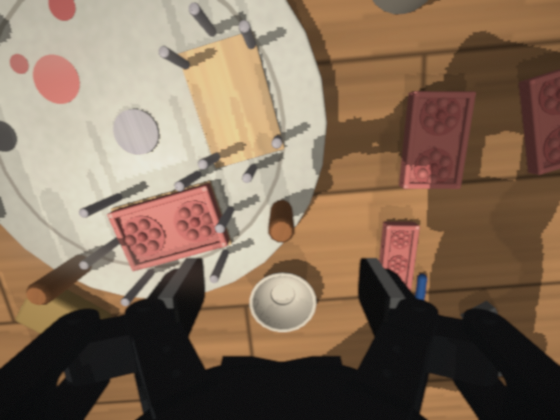

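W3 is at (437,139). Moving over it.

```bash
python3 -m crank '[{"x":0.01,"y":0.032,"z":0.005,"wx":0,"wy":0,"wz":0,"jaw":0.84},{"x":0.01,"y":0.032,"z":0.01,"wx":0,"wy":0,"wz":0,"jaw":0.84},{"x":0.01,"y":0.032,"z":0.01,"wx":0,"wy":0,"wz":0,"jaw":0.84},{"x":0.01,"y":0.032,"z":0.015,"wx":0,"wy":0,"wz":0,"jaw":0.84},{"x":0.01,"y":0.031,"z":0.015,"wx":0,"wy":0,"wz":0,"jaw":0.84},{"x":0,"y":0,"z":0.02,"wx":0,"wy":0,"wz":0,"jaw":0.84},{"x":0,"y":0,"z":0,"wx":0,"wy":0,"wz":0,"jaw":0.84},{"x":0,"y":0,"z":0,"wx":0,"wy":0,"wz":0,"jaw":0.84}]'
python3 - <<'E'
from h import *
im,c=cap('wrist','w10');tiles(im,c); to(.555,-.2915,.01,-5)
E
```

```text
time_s: 12.28
tool_pos: [0.5537, -0.2915, 0.1236]
orientation: [-3.137, 0.134, 0.005]
wrist_force: [-0.6, 0.4, 0.1]
width: 0.0719
px [  3. 327.] xy mm 464 -31  33x10 ang -18.7
px [253. 327.] xy mm 444 -255  68x34 ang -5.4
px [280. 203.] xy mm 557 -291  94x58 ang -4.9
px [430. 177.] xy mm 567 -411  96x62 ang 12.7
px [482.  11.] xy mm 682 -444  38x18 ang 85.0
t 12.33 cur [ 0.5545 -0.2914  0.125 ] yaw -4.9 tilt 0.04 F [0.3 0.2 0.5] w 0.0714
j6 at goal ~67 or yaw+180: -113
wz 0.14 deg (1 rows); dx 0.0005 dy 0.0000 dz 0.1150, rows>=3
```

```bash
python3 -m crank '[{"x":0.0015,"y":0,"z":0.03,"wx":0,"wy":0,"wz":0,"jaw":0.84},{"x":0,"y":0,"z":0.03,"wx":0,"wy":0,"wz":0,"jaw":0.84},{"x":0,"y":0,"z":0.03,"wx":0,"wy":0,"wz":0,"jaw":0.84},{"x":0,"y":0,"z":0.02,"wx":0,"wy":0,"wz":0,"jaw":0.84},{"x":0,"y":0,"z":0.01,"wx":0,"wy":0,"wz":0,"jaw":0.84},{"x":0,"y":0,"z":0.005,"wx":0,"wy":0,"wz":0,"jaw":0.84},{"x":0,"y":0,"z":0,"wx":0,"wy":0,"wz":0,"jaw":0.84},{"x":0,"y":0,"z":0,"wx":0,"wy":0,"wz":0,"jaw":0.84}]' 40
python3 - <<'E'
from h import *
to(.556,-.2915,-.0005,-5)
E
```

```text
time_s: 13.0
tool_pos: [0.5573, -0.2924, 0.0015]
orientation: [3.137, -0.134, 0.004]
wrist_force: [0.8, -0.7, 0.8]
width: 0.072
t 13.00 cur [ 0.5573 -0.2924  0.0015] yaw -4.9 tilt 0.18 F [ 0.8 -0.7  0.8] w 0.0720
j6 at goal ~67 or yaw+180: -113
wz 0.11 deg (1 rows); dx -0.0014 dy -0.0008 dz 0.0020, rows>=1
```

```bash
python3 -m crank '[{"x":-0.001,"y":-0.001,"z":0.0015,"wx":0,"wy":0,"wz":0,"jaw":0.7},{"x":0,"y":0,"z":0,"wx":0,"wy":0,"wz":0,"jaw":0.55},{"x":0,"y":0,"z":0,"wx":0,"wy":0,"wz":0,"jaw":0.55},{"x":0,"y":0,"z":0,"wx":0,"wy":0,"wz":0,"jaw":0.55},{"x":0,"y":0,"z":0,"wx":0,"wy":0,"wz":0,"jaw":0.55},{"x":0,"y":0,"z":0,"wx":0,"wy":0,"wz":0,"jaw":0.55}]' 40
python3 -m crank '[{"x":0,"y":0,"z":-0.01,"wx":0,"wy":0,"wz":0,"jaw":0.55},{"x":0,"y":0,"z":-0.02,"wx":0,"wy":0,"wz":0,"jaw":0.55},{"x":0,"y":0,"z":-0.03,"wx":0,"wy":0,"wz":0,"jaw":0.55},{"x":0,"y":0,"z":-0.035,"wx":0,"wy":0,"wz":0,"jaw":0.55},{"x":0,"y":0,"z":-0.035,"wx":0,"wy":0,"wz":0,"jaw":0.55},{"x":0,"y":0,"z":-0.035,"wx":0,"wy":0,"wz":0,"jaw":0.55},{"x":0,"y":0,"z":0,"wx":0,"wy":0,"wz":0,"jaw":0.55}]' 40
python3 - <<'E'
from h import *
im,c=cap('wrist','w11');to(.4995,-.0215,.17,101)
E
```

```text
time_s: 13.5
tool_pos: [0.5565, -0.2916, 0.0004]
orientation: [3.137, -0.135, 0.006]
wrist_force: [0.3, 1.7, 5.4]
width: 0.059
time_s: 14.08
tool_pos: [0.5586, -0.2931, 0.1721]
orientation: [3.132, -0.135, 0.021]
wrist_force: [1.5, -0.8, -1.8]
width: 0.0589
t 14.13 cur [ 0.5571 -0.2923  0.1686] yaw -4.9 tilt 0.57 F [ 0.7 -0.4 -1.9] w 0.0586
j6 at goal ~-13 or yaw+180: 167
wz -105.93 deg (16 rows); dx 0.2768 dy -0.0049 dz -0.0014, rows>=7
```

View pics/w11.png

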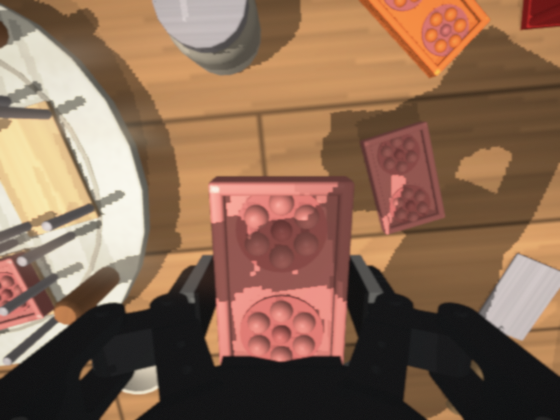

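W3 is in hand at the same image position as W1. Turning and carrying.

```bash
python3 -m crank '[{"x":0,"y":0,"z":0,"wx":0,"wy":0,"wz":-7.06,"jaw":0.55},{"x":0,"y":0,"z":0,"wx":0,"wy":0,"wz":-7.06,"jaw":0.55},{"x":0,"y":0,"z":0,"wx":0,"wy":0,"wz":-7.06,"jaw":0.55},{"x":0,"y":0,"z":0,"wx":0,"wy":0,"wz":-7.06,"jaw":0.55},{"x":0,"y":0,"z":0,"wx":0,"wy":0,"wz":-7.06,"jaw":0.55},{"x":0,"y":0,"z":0,"wx":0,"wy":0,"wz":-7.06,"jaw":0.55},{"x":0,"y":0,"z":0,"wx":0,"wy":0,"wz":-7.06,"jaw":0.55},{"x":0,"y":0,"z":0,"wx":0,"wy":0,"wz":-7.06,"jaw":0.55},{"x":0,"y":0,"z":0,"wx":0,"wy":0,"wz":-7.06,"jaw":0.55},{"x":0,"y":0,"z":0,"wx":0,"wy":0,"wz":-7.06,"jaw":0.55}]'
python3 -m crank '[{"x":0,"y":0,"z":0,"wx":0,"wy":0,"wz":-7.06,"jaw":0.55},{"x":0,"y":0,"z":0,"wx":0,"wy":0,"wz":-7.06,"jaw":0.55},{"x":0,"y":0,"z":0,"wx":0,"wy":0,"wz":-7.06,"jaw":0.55},{"x":0,"y":0,"z":0,"wx":0,"wy":0,"wz":-7.06,"jaw":0.55},{"x":0,"y":0,"z":0,"wx":0,"wy":0,"wz":-7.06,"jaw":0.55},{"x":0.034,"y":0,"z":0,"wx":0,"wy":0,"wz":0,"jaw":0.55},{"x":0.034,"y":0,"z":0,"wx":0,"wy":0,"wz":0,"jaw":0.55},{"x":0.034,"y":0,"z":0,"wx":0,"wy":0,"wz":0,"jaw":0.55},{"x":0.034,"y":0,"z":0,"wx":0,"wy":0,"wz":0,"jaw":0.55},{"x":0.034,"y":0,"z":0,"wx":0,"wy":0,"wz":0,"jaw":0.55}]'
python3 -m crank '[{"x":0.034,"y":0,"z":0,"wx":0,"wy":0,"wz":0,"jaw":0.55},{"x":0.034,"y":0,"z":0,"wx":0,"wy":0,"wz":0,"jaw":0.55},{"x":0.034,"y":0,"z":0,"wx":0,"wy":0,"wz":0,"jaw":0.55},{"x":0,"y":0,"z":0,"wx":0,"wy":0,"wz":0,"jaw":0.55},{"x":0,"y":0,"z":0,"wx":0,"wy":0,"wz":0,"jaw":0.55},{"x":0,"y":0,"z":0,"wx":0,"wy":0,"wz":0,"jaw":0.55}]'
python3 - <<'E'
from h import *
to(.4995,-.0215,.08,101)
E
```

```text
time_s: 14.97
tool_pos: [0.554, -0.2905, 0.1617]
orientation: [-2.632, -1.71, 0.003]
wrist_force: [-0.7, -0.9, -1.9]
width: 0.0585
time_s: 15.8
tool_pos: [0.521, -0.1226, 0.1619]
orientation: [-1.998, -2.421, 0.002]
wrist_force: [0.4, -0.7, -1.6]
width: 0.0585
time_s: 16.3
tool_pos: [0.5029, -0.0242, 0.1626]
orientation: [-1.998, -2.424, 0.002]
wrist_force: [0.8, -0.7, -1.8]
width: 0.0587
t 16.30 cur [ 0.5029 -0.0242  0.1626] yaw 101.0 tilt 0.08 F [ 0.8 -0.7 -1.8] w 0.0587
j6 at goal ~-13 or yaw+180: 167
wz 0.01 deg (1 rows); dx 0.0033 dy -0.0028 dz 0.0826, rows>=3
```

```bash
python3 -m crank '[{"x":0.003,"y":-0.003,"z":0,"wx":0,"wy":0,"wz":0,"jaw":0.55},{"x":0,"y":0,"z":0.025,"wx":0,"wy":0,"wz":0,"jaw":0.55},{"x":0,"y":0,"z":0.025,"wx":0,"wy":0,"wz":0,"jaw":0.55},{"x":0,"y":0,"z":0.025,"wx":0,"wy":0,"wz":0,"jaw":0.55},{"x":0,"y":0,"z":0.008,"wx":0,"wy":0,"wz":0,"jaw":0.55},{"x":0,"y":0,"z":0,"wx":0,"wy":0,"wz":0,"jaw":0.55},{"x":0,"y":0,"z":0,"wx":0,"wy":0,"wz":0,"jaw":0.55},{"x":0,"y":0,"z":0,"wx":0,"wy":0,"wz":0,"jaw":0.55}]'
python3 - <<'E'
from h import *
to(.4997,-.0212,.067,101)
E
```

```text
time_s: 16.97
tool_pos: [0.5011, -0.0222, 0.0815]
orientation: [1.998, 2.421, 0.002]
wrist_force: [0.4, -0.1, -2.1]
width: 0.0584
t 16.97 cur [ 0.5011 -0.0222  0.0815] yaw 100.9 tilt 0.16 F [ 0.4 -0.1 -2.1] w 0.0584
j6 at goal ~-13 or yaw+180: 167
wz -0.07 deg (1 rows); dx 0.0012 dy -0.0012 dz 0.0145, rows>=1
```

```bash
python3 -m crank '[{"x":0.001,"y":-0.001,"z":0.006,"wx":0,"wy":0,"wz":0,"jaw":0.55},{"x":0,"y":0,"z":0.005,"wx":0,"wy":0,"wz":0,"jaw":0.55},{"x":0,"y":0,"z":0.001,"wx":0,"wy":0,"wz":0,"jaw":0.55},{"x":0,"y":0,"z":0,"wx":0,"wy":0,"wz":0,"jaw":0.55},{"x":0,"y":0,"z":0,"wx":0,"wy":0,"wz":0,"jaw":0.55}]'
python3 - <<'E'
from h import *
to(.4997,-.0212,.067,101)
E
```

```text
time_s: 17.38
tool_pos: [0.4987, -0.0208, 0.0683]
orientation: [1.999, 2.424, 0.0]
wrist_force: [0.8, -0.1, -2.8]
width: 0.0586
t 17.38 cur [ 0.4987 -0.0208  0.0683] yaw 101.0 tilt 0.01 F [ 0.8 -0.1 -2.8] w 0.0586
j6 at goal ~-13 or yaw+180: 167
wz -0.02 deg (1 rows); dx -0.0005 dy 0.0009 dz 0.0013, rows>=1
```

```bash
python3 -m crank '[{"x":-0.0005,"y":0.001,"z":0.001,"wx":0,"wy":0,"wz":0,"jaw":0.55},{"x":0,"y":0,"z":0.001,"wx":0,"wy":0,"wz":0,"jaw":0.55},{"x":0,"y":0,"z":0,"wx":0,"wy":0,"wz":0,"jaw":0.55},{"x":0,"y":0,"z":0,"wx":0,"wy":0,"wz":0,"jaw":0.55}]'
python3 - <<'E'
from h import *
to(.4997,-.0212,.067,101)
E
```

```text
time_s: 17.72
tool_pos: [0.4999, -0.0212, 0.0674]
orientation: [1.998, 2.423, 0.001]
wrist_force: [-2.9, 0.1, 6.4]
width: 0.0589
t 17.72 cur [ 0.4999 -0.0212  0.0674] yaw 101.0 tilt 0.04 F [-2.9  0.1  6.4] w 0.0589
j6 at goal ~-13 or yaw+180: 167
wz -0.02 deg (1 rows); dx 0.0000 dy -0.0002 dz 0.0004, rows>=1
```

Contact reached at 6 N. Releasing and retreating.

```bash
python3 -m crank '[{"x":0,"y":0,"z":0,"wx":0,"wy":0,"wz":0,"jaw":0.75},{"x":0,"y":0,"z":0,"wx":0,"wy":0,"wz":0,"jaw":0.82},{"x":0,"y":0,"z":0,"wx":0,"wy":0,"wz":0,"jaw":0.82},{"x":0,"y":0,"z":-0.01,"wx":0,"wy":0,"wz":0,"jaw":0.82},{"x":0,"y":0,"z":-0.03,"wx":0,"wy":0,"wz":0,"jaw":0.82},{"x":0,"y":0,"z":-0.03,"wx":0,"wy":0,"wz":0,"jaw":0.82},{"x":0,"y":0,"z":-0.03,"wx":0,"wy":0,"wz":0,"jaw":0.82},{"x":0,"y":0,"z":-0.03,"wx":0,"wy":0,"wz":0,"jaw":0.82},{"x":-0.03,"y":0,"z":-0.01,"wx":0,"wy":0,"wz":0,"jaw":0.82},{"x":-0.03,"y":0,"z":0,"wx":0,"wy":0,"wz":0,"jaw":0.82}]'
python3 -m crank '[{"x":-0.04,"y":0,"z":0,"wx":0,"wy":0,"wz":7,"jaw":0.84},{"x":-0.02,"y":0,"z":0,"wx":0,"wy":0,"wz":7,"jaw":0.84},{"x":0,"y":0,"z":0,"wx":0,"wy":0,"wz":7,"jaw":0.84},{"x":0,"y":0,"z":0,"wx":0,"wy":0,"wz":7,"jaw":0.84},{"x":0,"y":0,"z":0,"wx":0,"wy":0,"wz":0,"jaw":0.84},{"x":0,"y":0,"z":0,"wx":0,"wy":0,"wz":0,"jaw":0.84}]'
python3 - <<'E'
from h import *
im,c=cap('wrist','w12');tiles(im,c,.083); print(); tiles(im,c);to(.566,-.412,.14,12.8)
E
```

```text
time_s: 18.55
tool_pos: [0.5133, -0.0802, 0.2108]
orientation: [1.991, 2.421, 0.007]
wrist_force: [1.4, 0.3, -1.0]
width: 0.07
time_s: 19.05
tool_pos: [0.5202, -0.1394, 0.2067]
orientation: [2.523, 1.871, 0.0]
wrist_force: [0.4, 0.4, -0.3]
width: 0.0717
px [355. 363.] xy mm 545 -321  20x11 ang 12.5
px [233. 300.] xy mm 447 -214  76x32 ang -5.3
px [213.  70.] xy mm 501 -24  96x59 ang -79.3

px [355. 363.] xy mm 546 -383  25x14 ang 12.5
px [233. 300.] xy mm 423 -249  95x40 ang -5.3
px [213.  70.] xy mm 491 -11  120x74 ang -79.3
t 19.10 cur [ 0.5202 -0.1392  0.2066] yaw 73.1 tilt 0.03 F [-0.1 -0.5  0.1] w 0.0715
j6 at goal ~41 or yaw+180: -139
wz 60.35 deg (9 rows); dx -0.0158 dy 0.2762 dz 0.0666, rows>=8
```

View pics/w12.png

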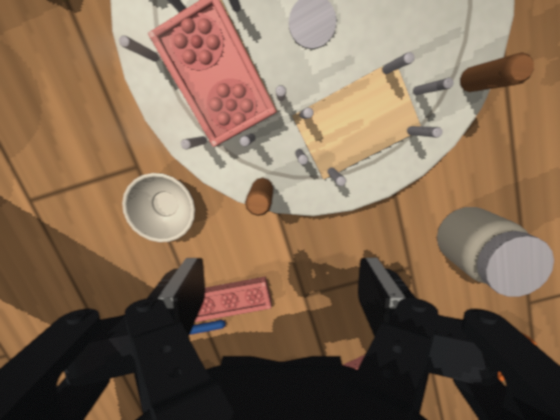

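Two tiles are stacked squarely, with the top at (213,70) measuring (501,-24) mm. Next is W2.

```bash
python3 -m crank '[{"x":0,"y":0,"z":0,"wx":0,"wy":0,"wz":6.7,"jaw":0.84},{"x":0,"y":0,"z":0,"wx":0,"wy":0,"wz":6.7,"jaw":0.84},{"x":0,"y":0,"z":0,"wx":0,"wy":0,"wz":6.7,"jaw":0.84},{"x":0,"y":0,"z":0,"wx":0,"wy":0,"wz":6.7,"jaw":0.84},{"x":0,"y":0,"z":0,"wx":0,"wy":0,"wz":6.7,"jaw":0.84},{"x":0,"y":0,"z":0,"wx":0,"wy":0,"wz":6.7,"jaw":0.84},{"x":0,"y":0,"z":0,"wx":0,"wy":0,"wz":6.7,"jaw":0.84},{"x":0,"y":0,"z":0,"wx":0,"wy":0,"wz":6.7,"jaw":0.84},{"x":0,"y":0,"z":0,"wx":0,"wy":0,"wz":6.7,"jaw":0.84}]'
python3 -m crank '[{"x":-0.002,"y":0.034,"z":0.004,"wx":0,"wy":0,"wz":0,"jaw":0.84},{"x":-0.002,"y":0.034,"z":0.004,"wx":0,"wy":0,"wz":0,"jaw":0.84},{"x":-0.002,"y":0.034,"z":0.008,"wx":0,"wy":0,"wz":0,"jaw":0.84},{"x":-0.002,"y":0.034,"z":0.01,"wx":0,"wy":0,"wz":0,"jaw":0.84},{"x":-0.002,"y":0.034,"z":0.01,"wx":0,"wy":0,"wz":0,"jaw":0.84},{"x":-0.002,"y":0.034,"z":0.01,"wx":0,"wy":0,"wz":0,"jaw":0.84},{"x":-0.002,"y":0.034,"z":0.01,"wx":0,"wy":0,"wz":0,"jaw":0.84},{"x":-0.002,"y":0.034,"z":0.01,"wx":0,"wy":0,"wz":0,"jaw":0.84},{"x":0,"y":0,"z":0,"wx":0,"wy":0,"wz":0,"jaw":0.84},{"x":0,"y":0,"z":0,"wx":0,"wy":0,"wz":0,"jaw":0.84}]'
python3 - <<'E'
from h import *
im,c=cap('wrist','w13');tiles(im,c);to(.566,-.412,.01,12.8)
E
```

```text
time_s: 19.85
tool_pos: [0.5202, -0.1389, 0.2065]
orientation: [3.123, 0.343, 0.0]
wrist_force: [0.5, -0.1, 0.5]
width: 0.0718
time_s: 20.68
tool_pos: [0.5639, -0.4091, 0.1388]
orientation: [-3.121, -0.347, 0.002]
wrist_force: [1.2, 0.7, 0.2]
width: 0.0719
px [ 95. 293.] xy mm 443 -258  53x38 ang -5.1
px [287. 199.] xy mm 567 -414  95x58 ang 12.7
px [366.  55.] xy mm 694 -445  38x34 ang -46.6
px [514.  52.] xy mm 723 -560  94x72 ang -89.2
px [334.   9.] xy mm 718 -414  35x12 ang -77.4
t 20.73 cur [ 0.5641 -0.4079  0.1397] yaw 12.7 tilt 0.09 F [0.4 0.5 0.2] w 0.0718
j6 at goal ~41 or yaw+180: -139
wz -0.07 deg (1 rows); dx 0.0010 dy 0.0044 dz 0.1297, rows>=4
```

View pics/w13.png

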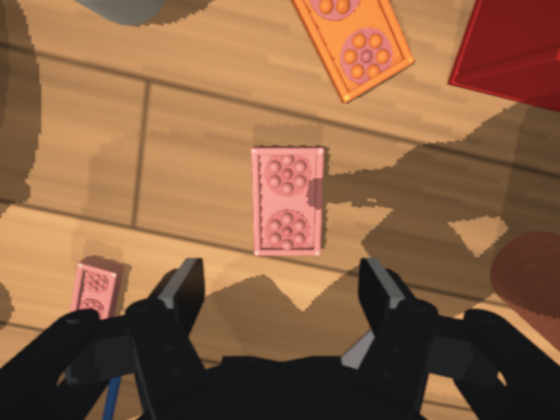

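```bash
python3 -m crank '[{"x":0.001,"y":0.0055,"z":0.03,"wx":0,"wy":0,"wz":0,"jaw":0.84},{"x":0,"y":0,"z":0.035,"wx":0,"wy":0,"wz":0,"jaw":0.84},{"x":0,"y":0,"z":0.035,"wx":0,"wy":0,"wz":0,"jaw":0.84},{"x":0,"y":0,"z":0.02,"wx":0,"wy":0,"wz":0,"jaw":0.84},{"x":0,"y":0,"z":0.01,"wx":0,"wy":0,"wz":0,"jaw":0.84},{"x":0,"y":0,"z":0.005,"wx":0,"wy":0,"wz":0,"jaw":0.84},{"x":0,"y":0,"z":0,"wx":0,"wy":0,"wz":0,"jaw":0.84},{"x":0,"y":0,"z":0,"wx":0,"wy":0,"wz":0,"jaw":0.84}]' 40
python3 - <<'E'
from h import *
to(.5667,-.4137,-.0005,12.8)
E
```

```text
time_s: 21.4
tool_pos: [0.5676, -0.4135, 0.0072]
orientation: [3.12, 0.348, 0.004]
wrist_force: [-0.7, 0.0, 0.5]
width: 0.0719
t 21.40 cur [ 0.5676 -0.4135  0.0072] yaw 12.7 tilt 0.18 F [-0.7  0.   0.5] w 0.0719
j6 at goal ~41 or yaw+180: -139
wz -0.07 deg (1 rows); dx -0.0009 dy -0.0000 dz 0.0077, rows>=1
```

```bash
python3 -m crank '[{"x":-0.001,"y":0,"z":0.004,"wx":0,"wy":0,"wz":0,"jaw":0.8},{"x":0,"y":0,"z":0.003,"wx":0,"wy":0,"wz":0,"jaw":0.75},{"x":0,"y":0,"z":0,"wx":0,"wy":0,"wz":0,"jaw":0.55},{"x":0,"y":0,"z":0,"wx":0,"wy":0,"wz":0,"jaw":0.55},{"x":0,"y":0,"z":0,"wx":0,"wy":0,"wz":0,"jaw":0.55},{"x":0,"y":0,"z":0,"wx":0,"wy":0,"wz":0,"jaw":0.55},{"x":0,"y":0,"z":0,"wx":0,"wy":0,"wz":0,"jaw":0.55}]' 40
python3 -m crank '[{"x":0,"y":0,"z":-0.01,"wx":0,"wy":0,"wz":0,"jaw":0.55},{"x":0,"y":0,"z":-0.02,"wx":0,"wy":0,"wz":0,"jaw":0.55},{"x":0,"y":0,"z":-0.03,"wx":0,"wy":0,"wz":0,"jaw":0.55},{"x":0,"y":0,"z":-0.035,"wx":0,"wy":0,"wz":0,"jaw":0.55},{"x":0,"y":0,"z":-0.035,"wx":0,"wy":0,"wz":0,"jaw":0.55},{"x":0,"y":0,"z":-0.035,"wx":0,"wy":0,"wz":0,"jaw":0.55},{"x":0,"y":0,"z":0,"wx":0,"wy":0,"wz":0,"jaw":0.55}]' 40
python3 - <<'E'
from h import *
im,c=cap('wrist','w14');to(.4995,-.0215,.17,101)
E
```

```text
time_s: 21.98
tool_pos: [0.5658, -0.4139, -0.0009]
orientation: [3.121, 0.347, 0.001]
wrist_force: [-0.2, 0.6, 5.7]
width: 0.0586
time_s: 22.57
tool_pos: [0.5684, -0.4158, 0.172]
orientation: [3.113, 0.346, 0.016]
wrist_force: [1.0, -1.3, -0.5]
width: 0.059
t 22.62 cur [ 0.5672 -0.4149  0.1683] yaw 12.7 tilt 0.52 F [ 0.1  0.1 -2.3] w 0.0587
j6 at goal ~-13 or yaw+180: 167
wz -88.33 deg (13 rows); dx 0.3991 dy 0.0086 dz -0.0017, rows>=10
```

View pics/w14.png

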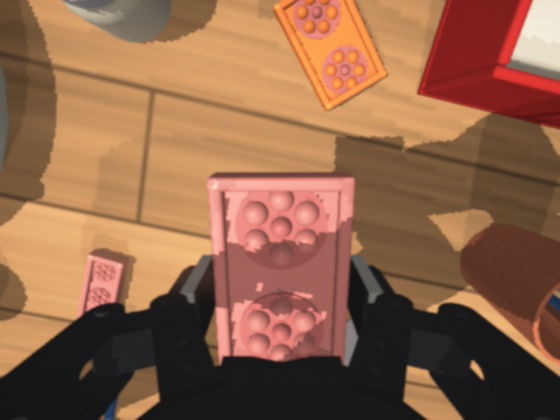

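W2 is held about 1.5 mm further forward (far edge at row 174 against 178), so I'll compensate when placing.

```bash
python3 -m crank '[{"x":0,"y":0,"z":0,"wx":0,"wy":0,"wz":-6.8,"jaw":0.55},{"x":0,"y":0,"z":0,"wx":0,"wy":0,"wz":-6.8,"jaw":0.55},{"x":0,"y":0,"z":0,"wx":0,"wy":0,"wz":-6.8,"jaw":0.55},{"x":0,"y":0,"z":0,"wx":0,"wy":0,"wz":-6.8,"jaw":0.55},{"x":0,"y":0,"z":0,"wx":0,"wy":0,"wz":-6.8,"jaw":0.55},{"x":0,"y":0,"z":0,"wx":0,"wy":0,"wz":-6.8,"jaw":0.55},{"x":0,"y":0,"z":0,"wx":0,"wy":0,"wz":-6.8,"jaw":0.55},{"x":0,"y":0,"z":0,"wx":0,"wy":0,"wz":-6.8,"jaw":0.55},{"x":0,"y":0,"z":0,"wx":0,"wy":0,"wz":-6.8,"jaw":0.55},{"x":0,"y":0,"z":0,"wx":0,"wy":0,"wz":-6.8,"jaw":0.55}]'
python3 -m crank '[{"x":0,"y":0,"z":0,"wx":0,"wy":0,"wz":-6.8,"jaw":0.55},{"x":0,"y":0,"z":0,"wx":0,"wy":0,"wz":-6.8,"jaw":0.55},{"x":0,"y":0,"z":0,"wx":0,"wy":0,"wz":-6.8,"jaw":0.55},{"x":0.036,"y":0.001,"z":0,"wx":0,"wy":0,"wz":0,"jaw":0.55},{"x":0.036,"y":0.001,"z":0,"wx":0,"wy":0,"wz":0,"jaw":0.55},{"x":0.036,"y":0.001,"z":0,"wx":0,"wy":0,"wz":0,"jaw":0.55},{"x":0.036,"y":0.001,"z":0,"wx":0,"wy":0,"wz":0,"jaw":0.55},{"x":0.036,"y":0.001,"z":0,"wx":0,"wy":0,"wz":0,"jaw":0.55},{"x":0.036,"y":0.001,"z":0,"wx":0,"wy":0,"wz":0,"jaw":0.55},{"x":0.036,"y":0.001,"z":0,"wx":0,"wy":0,"wz":0,"jaw":0.55}]'
python3 -m crank '[{"x":0.036,"y":0,"z":0,"wx":0,"wy":0,"wz":0,"jaw":0.55},{"x":0.036,"y":0,"z":0,"wx":0,"wy":0,"wz":0,"jaw":0.55},{"x":0.036,"y":0,"z":0,"wx":0,"wy":0,"wz":0,"jaw":0.55},{"x":0.03,"y":0,"z":0,"wx":0,"wy":0,"wz":0,"jaw":0.55},{"x":0,"y":0,"z":0,"wx":0,"wy":0,"wz":0,"jaw":0.55},{"x":0,"y":0,"z":0,"wx":0,"wy":0,"wz":0,"jaw":0.55},{"x":0,"y":0,"z":0,"wx":0,"wy":0,"wz":0,"jaw":0.55}]'
python3 - <<'E'
from h import *
to(.4995,-.0230,.09,101)
E
```

```text
time_s: 23.45
tool_pos: [0.5644, -0.4127, 0.1607]
orientation: [-2.385, -2.038, 0.002]
wrist_force: [-0.6, -0.1, -0.8]
width: 0.0589
time_s: 24.28
tool_pos: [0.522, -0.1629, 0.1614]
orientation: [-1.995, -2.422, 0.002]
wrist_force: [0.6, 0.1, -2.2]
width: 0.0591
time_s: 24.87
tool_pos: [0.4969, -0.0298, 0.1623]
orientation: [-1.995, -2.425, 0.002]
wrist_force: [-0.1, -1.1, -1.4]
width: 0.0593
t 24.87 cur [ 0.4969 -0.0298  0.1623] yaw 101.1 tilt 0.11 F [-0.1 -1.1 -1.4] w 0.0593
j6 at goal ~-14 or yaw+180: 166
wz 0.10 deg (1 rows); dx 0.0061 dy 0.0038 dz 0.0723, rows>=2
```

```bash
python3 -m crank '[{"x":0.006,"y":0.003,"z":0,"wx":0,"wy":0,"wz":0,"jaw":0.55},{"x":0,"y":0,"z":0.02,"wx":0,"wy":0,"wz":0,"jaw":0.55},{"x":0,"y":0,"z":0.02,"wx":0,"wy":0,"wz":0,"jaw":0.55},{"x":0,"y":0,"z":0.02,"wx":0,"wy":0,"wz":0,"jaw":0.55},{"x":0,"y":0,"z":0.006,"wx":0,"wy":0,"wz":0,"jaw":0.55},{"x":0,"y":0,"z":0,"wx":0,"wy":0,"wz":0,"jaw":0.55},{"x":0,"y":0,"z":0,"wx":0,"wy":0,"wz":0,"jaw":0.55},{"x":0,"y":0,"z":0,"wx":0,"wy":0,"wz":0,"jaw":0.55}]'
python3 - <<'E'
from h import *
to(.4997,-.0225,.083,101)
E
```

```text
time_s: 25.53
tool_pos: [0.5003, -0.0234, 0.0982]
orientation: [1.996, 2.423, 0.002]
wrist_force: [1.0, 0.2, -1.9]
width: 0.0587
t 25.53 cur [ 0.5003 -0.0234  0.0982] yaw 101.0 tilt 0.13 F [ 1.   0.2 -1.9] w 0.0587
j6 at goal ~-14 or yaw+180: 166
wz 0.03 deg (1 rows); dx 0.0010 dy -0.0004 dz 0.0152, rows>=1
```

```bash
python3 -m crank '[{"x":0.0005,"y":0,"z":0.006,"wx":0,"wy":0,"wz":0,"jaw":0.55},{"x":0,"y":0,"z":0.005,"wx":0,"wy":0,"wz":0,"jaw":0.55},{"x":0,"y":0,"z":0.001,"wx":0,"wy":0,"wz":0,"jaw":0.55},{"x":0,"y":0,"z":0,"wx":0,"wy":0,"wz":0,"jaw":0.55},{"x":0,"y":0,"z":0,"wx":0,"wy":0,"wz":0,"jaw":0.55}]'
python3 - <<'E'
from h import *
to(.4997,-.0225,.083,101)
E
```

```text
time_s: 25.95
tool_pos: [0.4991, -0.0225, 0.0852]
orientation: [1.997, 2.425, -0.0]
wrist_force: [1.1, 0.5, -0.9]
width: 0.0588
t 25.95 cur [ 0.4991 -0.0225  0.0852] yaw 101.1 tilt 0.01 F [ 1.1  0.5 -0.9] w 0.0588
j6 at goal ~-14 or yaw+180: 166
wz 0.08 deg (1 rows); dx -0.0001 dy 0.0006 dz 0.0022, rows>=1
```

```bash
python3 -m crank '[{"x":0,"y":0.0005,"z":0.001,"wx":0,"wy":0,"wz":0,"jaw":0.55},{"x":0,"y":0,"z":0.001,"wx":0,"wy":0,"wz":0,"jaw":0.55},{"x":0,"y":0,"z":0.0005,"wx":0,"wy":0,"wz":0,"jaw":0.55},{"x":0,"y":0,"z":0,"wx":0,"wy":0,"wz":0,"jaw":0.55},{"x":0,"y":0,"z":0,"wx":0,"wy":0,"wz":0,"jaw":0.55}]'
```

```text
time_s: 26.37
tool_pos: [0.4996, -0.0224, 0.0827]
orientation: [1.997, 2.425, -0.0]
wrist_force: [-1.2, -0.7, -1.4]
width: 0.0586
```

```bash
python3 -m crank '[{"x":0,"y":0,"z":0.001,"wx":0,"wy":0,"wz":0,"jaw":0.55},{"x":0,"y":0,"z":0,"wx":0,"wy":0,"wz":0,"jaw":0.55},{"x":0,"y":0,"z":0,"wx":0,"wy":0,"wz":0,"jaw":0.55}]'
python3 -m crank '[{"x":0,"y":0,"z":0,"wx":0,"wy":0,"wz":0,"jaw":0.75},{"x":0,"y":0,"z":0,"wx":0,"wy":0,"wz":0,"jaw":0.82},{"x":0,"y":0,"z":0,"wx":0,"wy":0,"wz":0,"jaw":0.82},{"x":0,"y":0,"z":-0.01,"wx":0,"wy":0,"wz":0,"jaw":0.82},{"x":0,"y":0,"z":-0.03,"wx":0,"wy":0,"wz":0,"jaw":0.82},{"x":0,"y":0,"z":-0.03,"wx":0,"wy":0,"wz":0,"jaw":0.82},{"x":0,"y":0,"z":-0.03,"wx":0,"wy":0,"wz":0,"jaw":0.82},{"x":-0.03,"y":0,"z":-0.02,"wx":0,"wy":0,"wz":0,"jaw":0.82},{"x":-0.03,"y":0,"z":0,"wx":0,"wy":0,"wz":0,"jaw":0.82},{"x":-0.02,"y":0,"z":0,"wx":0,"wy":0,"wz":0,"jaw":0.82}]'
python3 -m crank '[{"x":0,"y":0,"z":0,"wx":0,"wy":0,"wz":0,"jaw":0.84},{"x":0,"y":0,"z":0,"wx":0,"wy":0,"wz":0,"jaw":0.84}]'
python3 - <<'E'
from h import *
im,c=cap('wrist','w15');tiles(im,c,.099); print(); tiles(im,c);
im,c=cap('side','s15')
cv2.imwrite('pics/s15z.png',cv2.resize(im[150:300,150:400],None,fx=3,fy=3))
E
```

```text
time_s: 26.62
tool_pos: [0.4998, -0.0225, 0.0821]
orientation: [1.996, 2.425, 0.0]
wrist_force: [-0.9, -0.6, 2.5]
width: 0.0588
time_s: 27.45
tool_pos: [0.5164, -0.1029, 0.2046]
orientation: [1.993, 2.421, 0.003]
wrist_force: [0.1, 0.4, -0.3]
width: 0.0697
time_s: 27.62
tool_pos: [0.515, -0.1015, 0.2022]
orientation: [1.999, 2.423, 0.001]
wrist_force: [0.7, -0.8, 0.2]
width: 0.0718
px [209. 304.] xy mm 470 -197  31x15 ang 83.1
px [146. 286.] xy mm 415 -192  31x16 ang 78.8
px [510.  82.] xy mm 660 24  17x16 ang -68.5
px [281. 101.] xy mm 501 -23  96x60 ang -78.7
px [459.  44.] xy mm 615 41  31x31 ang 58.1
px [487.  10.] xy mm 627 64  12x12 ang -40.5

px [209. 304.] xy mm 459 -252  41x20 ang 83.1
px [146. 286.] xy mm 386 -245  41x21 ang 78.8
px [510.  82.] xy mm 713 44  22x22 ang -68.5
px [281. 101.] xy mm 501 -19  128x80 ang -78.7
px [459.  44.] xy mm 653 66  42x41 ang 58.1
px [487.  10.] xy mm 669 97  16x16 ang -40.5
```

View pics/w15.png

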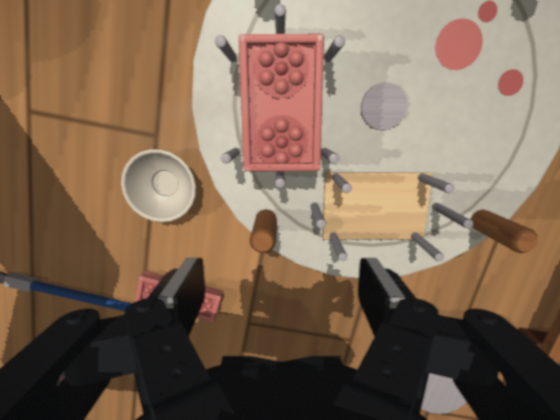

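View pics/s15z.png

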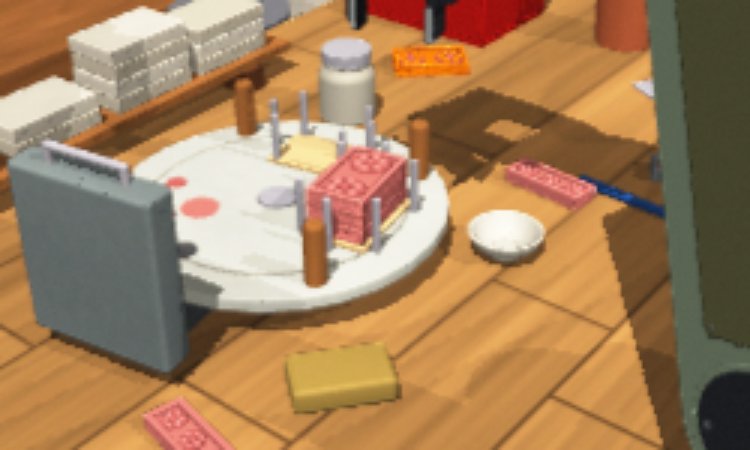

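The wide pile of three is square and centred, with its top at (281,101) and 96x60 mm at (501,-23). Next I'll straddle peg_1, seen at (264,230) and at about (505.8,-128) mm.

```bash
python3 -m crank '[{"x":0,"y":0,"z":0,"wx":0,"wy":0,"wz":6.5,"jaw":0.6},{"x":0,"y":0,"z":0,"wx":0,"wy":0,"wz":6.5,"jaw":0.6},{"x":0,"y":0,"z":0,"wx":0,"wy":0,"wz":6.5,"jaw":0.6},{"x":0,"y":0,"z":0,"wx":0,"wy":0,"wz":6.5,"jaw":0.6},{"x":0,"y":0,"z":0,"wx":0,"wy":0,"wz":6.5,"jaw":0.6},{"x":0,"y":0,"z":0,"wx":0,"wy":0,"wz":6.5,"jaw":0.6},{"x":0,"y":0,"z":0,"wx":0,"wy":0,"wz":6,"jaw":0.6}]' 20
python3 - <<'E'
from h import *
to(.5058,-.128,.14,56)
E
```

```text
time_s: 28.3
tool_pos: [0.5146, -0.0996, 0.2017]
orientation: [-2.775, -1.471, 0.001]
wrist_force: [0.1, -0.1, -0.5]
width: 0.0514
t 28.30 cur [ 0.5146 -0.0996  0.2017] yaw 55.9 tilt 0.04 F [ 0.1 -0.1 -0.5] w 0.0514
j6 at goal ~20 or yaw+180: -160
wz -0.15 deg (1 rows); dx -0.0285 dy 0.0085 dz 0.0617, rows>=2
```

```bash
python3 -m crank '[{"x":-0.014,"y":0.004,"z":0.015,"wx":0,"wy":0,"wz":0,"jaw":0.6},{"x":-0.014,"y":0.004,"z":0.015,"wx":0,"wy":0,"wz":0,"jaw":0.6},{"x":0,"y":0,"z":0.02,"wx":0,"wy":0,"wz":0,"jaw":0.6},{"x":0,"y":0,"z":0,"wx":0,"wy":0,"wz":0,"jaw":0.6},{"x":0,"y":0,"z":0,"wx":0,"wy":0,"wz":0,"jaw":0.6}]' 20
python3 - <<'E'
from h import *
im,c=cap('wrist','w16'); to(.5058,-.128,.07,56)
E
```

```text
time_s: 28.72
tool_pos: [0.5053, -0.1276, 0.1512]
orientation: [-2.771, -1.477, 0.003]
wrist_force: [0.6, -0.3, 0.0]
width: 0.0511
t 28.77 cur [ 0.5062 -0.1278  0.1522] yaw 56.1 tilt 0.01 F [0.9 0.3 0.7] w 0.0509
j6 at goal ~20 or yaw+180: -160
wz 0.14 deg (1 rows); dx -0.0004 dy -0.0003 dz 0.0822, rows>=3
```

View pics/w16.png

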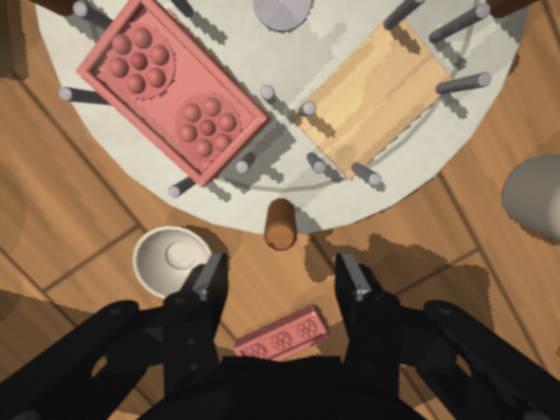

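The peg top is at (281,238), centred between the fingers. I'll lower and narrow the jaws.

```bash
python3 -m crank '[{"x":0,"y":0,"z":0.025,"wx":0,"wy":0,"wz":0,"jaw":0.6},{"x":0,"y":0,"z":0.025,"wx":0,"wy":0,"wz":0,"jaw":0.6},{"x":0,"y":0,"z":0.025,"wx":0,"wy":0,"wz":0,"jaw":0.6},{"x":0,"y":0,"z":0.007,"wx":0,"wy":0,"wz":0,"jaw":0.6},{"x":0,"y":0,"z":0,"wx":0,"wy":0,"wz":0,"jaw":0.6},{"x":0,"y":0,"z":0,"wx":0,"wy":0,"wz":0,"jaw":0.34},{"x":0,"y":0,"z":0,"wx":0,"wy":0,"wz":0,"jaw":0.34},{"x":0,"y":0,"z":0,"wx":0,"wy":0,"wz":0,"jaw":0.34},{"x":0,"y":0,"z":0,"wx":0,"wy":0,"wz":0,"jaw":0.34}]' 20
python3 - <<'E'
from h import *
im,c=cap('wrist','w17'); to(.5058,-.128,.07,56)
E
```

```text
time_s: 29.52
tool_pos: [0.5069, -0.1288, 0.071]
orientation: [2.771, 1.476, 0.003]
wrist_force: [-0.0, 0.3, -0.2]
width: 0.0293
t 29.57 cur [ 0.5067 -0.1288  0.0708] yaw 56.1 tilt 0.13 F [0.  0.7 0.4] w 0.0291
j6 at goal ~20 or yaw+180: -160
wz 0.07 deg (1 rows); dx 0.0002 dy -0.0012 dz 0.0008, rows>=1
```

View pics/w17.png

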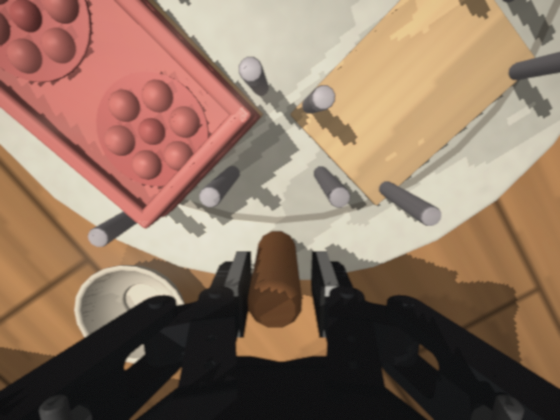

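The peg is between the fingers with a few mm of play. Turning 3° per row.

```bash
python3 -m crank '[{"x":0.0001,"y":-0.004,"z":0,"wx":0,"wy":0,"wz":1.5,"jaw":0.34},{"x":0.0002,"y":-0.00785,"z":0,"wx":0,"wy":0,"wz":3,"jaw":0.34},{"x":0.0002,"y":-0.00785,"z":0,"wx":0,"wy":0,"wz":3,"jaw":0.34},{"x":0.0002,"y":-0.00785,"z":0,"wx":0,"wy":0,"wz":3,"jaw":0.34},{"x":0.0002,"y":-0.00785,"z":0,"wx":0,"wy":0,"wz":3,"jaw":0.34},{"x":0.0002,"y":-0.00785,"z":0,"wx":0,"wy":0,"wz":3,"jaw":0.34}]' 20
cat >> h.py <<'E'
AX=np.array([.5898,-.0036])
def pol():
    o,Rm=st(); p=np.array(o['tool_pos']); d=p[:2]-AX
    print('t %.2f r %.1f theta %.1f z %.3f yaw %.1f F %s j6 %.2f w %.3f'%(o['time_s'],np.hypot(*d)*1000,np.degrees(np.arctan2(d[1],d[0]))%360,p[2],np.degrees(np.arctan2(Rm[1,0],Rm[0,0])),np.round(o['wrist_force'],1),o['joint_positions'][5],o['width']))
E
python3 -c "
from h import *
pol()"
```

```text
time_s: 30.07
tool_pos: [0.4748, -0.1004, 0.0705]
orientation: [2.955, 1.059, 0.003]
wrist_force: [2.4, -3.1, -0.2]
width: 0.0291
t 30.07 r 150.3 theta 220.1 z 0.071 yaw 39.4 F [ 2.4 -3.1 -0.2] j6 0.65 w 0.029
```

```bash
python3 -m crank '[{"x":0.0002,"y":-0.00785,"z":0,"wx":0,"wy":0,"wz":3,"jaw":0.34},{"x":0.0002,"y":-0.00785,"z":0,"wx":0,"wy":0,"wz":3,"jaw":0.34},{"x":0.0002,"y":-0.00785,"z":0,"wx":0,"wy":0,"wz":3,"jaw":0.34},{"x":0.0002,"y":-0.00785,"z":0,"wx":0,"wy":0,"wz":3,"jaw":0.34},{"x":0.0002,"y":-0.00785,"z":0,"wx":0,"wy":0,"wz":3,"jaw":0.34},{"x":0.0002,"y":-0.00785,"z":0,"wx":0,"wy":0,"wz":3,"jaw":0.34},{"x":0.0002,"y":-0.00785,"z":0,"wx":0,"wy":0,"wz":3,"jaw":0.34},{"x":0.0002,"y":-0.00785,"z":0,"wx":0,"wy":0,"wz":3,"jaw":0.34},{"x":0.0002,"y":-0.00785,"z":0,"wx":0,"wy":0,"wz":3,"jaw":0.34},{"x":0.0002,"y":-0.00785,"z":0,"wx":0,"wy":0,"wz":3,"jaw":0.34}]' 20
python3 -c "
from h import *
pol()"
```

```text
time_s: 30.9
tool_pos: [0.4417, -0.0292, 0.0703]
orientation: [3.13, 0.258, 0.001]
wrist_force: [-0.4, -1.8, 0.4]
width: 0.029
t 30.90 r 150.3 theta 189.8 z 0.070 yaw 9.4 F [-0.4 -1.8  0.4] j6 1.32 w 0.029
```

```bash
python3 -m crank '[{"x":0.0002,"y":-0.00785,"z":0,"wx":0,"wy":0,"wz":3,"jaw":0.34},{"x":0.0002,"y":-0.00785,"z":0,"wx":0,"wy":0,"wz":3,"jaw":0.34},{"x":0.0002,"y":-0.00785,"z":0,"wx":0,"wy":0,"wz":3,"jaw":0.34},{"x":0.0002,"y":-0.00785,"z":0,"wx":0,"wy":0,"wz":3,"jaw":0.34},{"x":0.0002,"y":-0.00785,"z":0,"wx":0,"wy":0,"wz":3,"jaw":0.34},{"x":0.0002,"y":-0.00785,"z":0,"wx":0,"wy":0,"wz":3,"jaw":0.34},{"x":0.0002,"y":-0.00785,"z":0,"wx":0,"wy":0,"wz":3,"jaw":0.34},{"x":0.0002,"y":-0.00785,"z":0,"wx":0,"wy":0,"wz":3,"jaw":0.34},{"x":0.0002,"y":-0.00785,"z":0,"wx":0,"wy":0,"wz":3,"jaw":0.34},{"x":0.0002,"y":-0.00785,"z":0,"wx":0,"wy":0,"wz":3,"jaw":0.34}]' 20
python3 -c "
from h import *
pol()"
```

```text
time_s: 31.73
tool_pos: [0.4494, 0.0489, 0.0703]
orientation: [-3.09, 0.561, -0.002]
wrist_force: [0.5, 1.8, 0.3]
width: 0.0286
t 31.73 r 149.9 theta 159.5 z 0.070 yaw -20.6 F [0.5 1.8 0.3] j6 2.01 w 0.029
```

```bash
python3 -m crank '[{"x":0.0002,"y":-0.00785,"z":0,"wx":0,"wy":0,"wz":3,"jaw":0.34},{"x":0.0002,"y":-0.00785,"z":0,"wx":0,"wy":0,"wz":3,"jaw":0.34},{"x":0.0002,"y":-0.00785,"z":0,"wx":0,"wy":0,"wz":3,"jaw":0.34},{"x":0.0001,"y":-0.0052,"z":0,"wx":0,"wy":0,"wz":2,"jaw":0.34},{"x":0,"y":-0.0026,"z":0,"wx":0,"wy":0,"wz":1,"jaw":0.34},{"x":0,"y":0,"z":0,"wx":0,"wy":0,"wz":0,"jaw":0.34},{"x":0,"y":0,"z":0,"wx":0,"wy":0,"wz":0,"jaw":0.34}]' 20
python3 - <<'E'
from h import *
pol(); im,c=cap('wrist','w18')
E
```

```text
time_s: 32.32
tool_pos: [0.4632, 0.0762, 0.07]
orientation: [-3.017, 0.876, -0.001]
wrist_force: [0.6, 0.2, -0.2]
width: 0.029
t 32.32 r 149.7 theta 147.8 z 0.070 yaw -32.4 F [ 0.6  0.2 -0.2] j6 2.27 w 0.029
```

View pics/w18.png

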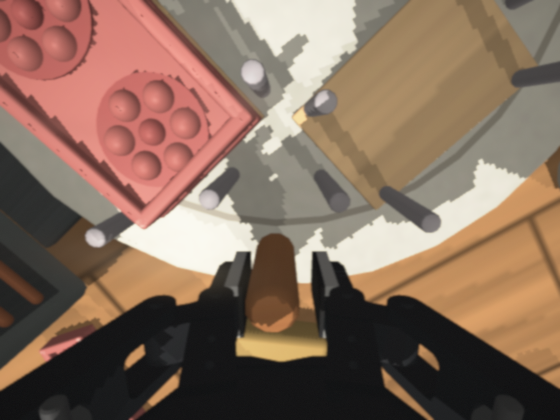

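The peg is touching the leading finger, just short of the detent. I'll advance about 1.8° and open the jaws.

```bash
python3 -m crank '[{"x":0,"y":-0.003,"z":0,"wx":0,"wy":0,"wz":1,"jaw":0.34},{"x":0,"y":-0.002,"z":0,"wx":0,"wy":0,"wz":0.5,"jaw":0.34},{"x":0,"y":0,"z":0,"wx":0,"wy":0,"wz":0,"jaw":0.34},{"x":0,"y":0,"z":0,"wx":0,"wy":0,"wz":0,"jaw":0.34}]' 20
python3 - <<'E'
from h import *
pol(); im,c=cap('wrist','w19'); cv2.imwrite('pics/w19z.png',cv2.resize(im[200:380,160:400],None,fx=3,fy=3))
E
```

```text
time_s: 32.7
tool_pos: [0.4655, 0.0804, 0.0696]
orientation: [3.005, -0.916, -0.0]
wrist_force: [-0.2, 0.2, -0.4]
width: 0.0289
t 32.70 r 150.0 theta 146.0 z 0.070 yaw -33.9 F [-0.2  0.2 -0.4] j6 2.31 w 0.029
```

View pics/w19z.png

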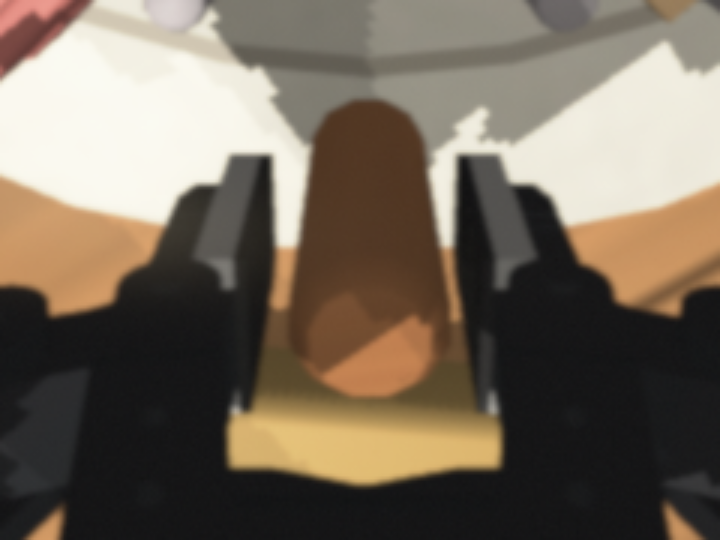

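The peg is centred between the open fingers with no contact, so the wheel is at its detent. Retreating and checking.

```bash
python3 -m crank '[{"x":0,"y":0,"z":0,"wx":0,"wy":0,"wz":0,"jaw":0.6},{"x":0,"y":0,"z":0,"wx":0,"wy":0,"wz":0,"jaw":0.6},{"x":0,"y":0,"z":-0.03,"wx":0,"wy":0,"wz":0,"jaw":0.6},{"x":0,"y":0,"z":-0.035,"wx":0,"wy":0,"wz":0,"jaw":0.6},{"x":0,"y":0,"z":-0.035,"wx":0,"wy":0,"wz":0,"jaw":0.6},{"x":0,"y":0,"z":-0.035,"wx":0,"wy":0,"wz":0,"jaw":0.6},{"x":0,"y":0.02,"z":-0.035,"wx":0,"wy":0,"wz":-7,"jaw":0.6},{"x":0,"y":0.02,"z":-0.035,"wx":0,"wy":0,"wz":-7,"jaw":0.6},{"x":0,"y":0.02,"z":-0.035,"wx":0,"wy":0,"wz":-7,"jaw":0.6},{"x":0,"y":0.02,"z":0,"wx":0,"wy":0,"wz":-7,"jaw":0.6}]' 20
python3 -m crank '[{"x":0,"y":0,"z":0,"wx":0,"wy":0,"wz":0,"jaw":0.6},{"x":0,"y":0,"z":0,"wx":0,"wy":0,"wz":0,"jaw":0.6},{"x":0,"y":0,"z":0,"wx":0,"wy":0,"wz":0,"jaw":0.6}]'
python3 - <<'E'
from h import *
pol(); im,c=cap('wrist','w20'); tiles(im,c); print(); tiles(im,c,.099)
E
```

```text
time_s: 33.58
tool_pos: [0.4363, 0.0072, 0.3167]
orientation: [-3.137, 0.152, -0.021]
wrist_force: [1.8, -0.3, 0.7]
width: 0.0512
time_s: 33.83
tool_pos: [0.4337, 0.0081, 0.3088]
orientation: [-3.137, 0.166, 0.003]
wrist_force: [-0.1, -0.6, -0.6]
width: 0.051
t 33.83 r 156.5 theta 175.7 z 0.309 yaw -6.0 F [-0.1 -0.6 -0.6] j6 1.67 w 0.051
px [556. 246.] xy mm 284 -380  23x13 ang 7.4
px [550. 230.] xy mm 311 -369  23x22 ang 65.7
px [542. 214.] xy mm 337 -356  22x20 ang -60.2
px [ 99. 193.] xy mm 433 265  95x39 ang -12.6
px [470. 161.] xy mm 422 -249  94x41 ang -5.0
px [193.  60.] xy mm 585 103  120x78 ang 11.4

px [556. 246.] xy mm 326 -307  19x10 ang 7.4
px [550. 230.] xy mm 348 -299  18x18 ang 65.7
px [542. 214.] xy mm 369 -288  18x16 ang -60.2
px [ 99. 193.] xy mm 446 215  77x32 ang -12.6
px [470. 161.] xy mm 438 -201  76x33 ang -5.0
px [193.  60.] xy mm 570 84  97x63 ang 11.4
```

View pics/w20.png

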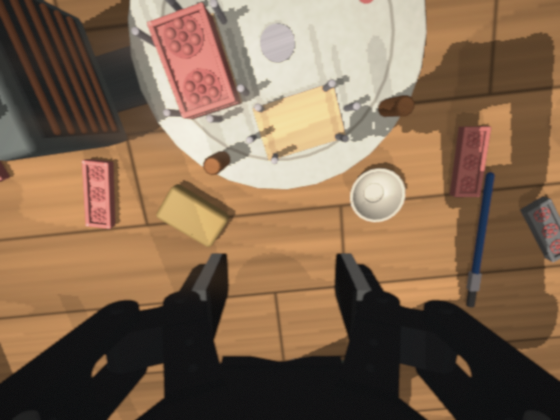

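The wide pile now faces the panel at (193,60), measuring (570,84) mm against an expected (572,87). Narrow tile N2, at (99,193), seems to have been shifted to (433,265). N1 is at (470,161). Next, the pad_b fit.

```bash
python3 - <<'E'
from h import *
im=cv2.imread('pics/w20.png'); c=np.load('pics/w20.npy',allow_pickle=True).item()
padfit(im,c,(250,80,350,160)); print(onplane(c,(278,43),.046))
to(.423,-.254,.14,-5.5)
E
```

```text
pad 499.5 -21.1 99x65 a -79.1
[ 0.58956496 -0.00497212  0.046     ]
t 33.88 cur [0.4337 0.0083 0.3086] yaw -6.0 tilt 0.13 F [ 0.4 -0.2 -0.2] w 0.0513
j6 at goal ~65 or yaw+180: -115
wz -0.49 deg (1 rows); dx 0.0145 dy 0.2621 dz 0.1686, rows>=8
```

```bash
python3 -m crank '[{"x":0.002,"y":0.033,"z":0.01,"wx":0,"wy":0,"wz":-0.5,"jaw":0.6},{"x":0.002,"y":0.033,"z":0.015,"wx":0,"wy":0,"wz":0,"jaw":0.6},{"x":0.002,"y":0.033,"z":0.02,"wx":0,"wy":0,"wz":0,"jaw":0.6},{"x":0.002,"y":0.033,"z":0.02,"wx":0,"wy":0,"wz":0,"jaw":0.6},{"x":0.002,"y":0.033,"z":0.02,"wx":0,"wy":0,"wz":0,"jaw":0.6},{"x":0.002,"y":0.033,"z":0.02,"wx":0,"wy":0,"wz":0,"jaw":0.6},{"x":0.002,"y":0.033,"z":0.02,"wx":0,"wy":0,"wz":0,"jaw":0.6},{"x":0,"y":0.031,"z":0.02,"wx":0,"wy":0,"wz":0,"jaw":0.6},{"x":0,"y":0,"z":0.02,"wx":0,"wy":0,"wz":0,"jaw":0.6},{"x":0,"y":0,"z":0,"wx":0,"wy":0,"wz":0,"jaw":0.6}]' 20
python3 -m crank '[{"x":0,"y":0,"z":0,"wx":0,"wy":0,"wz":0,"jaw":0.6},{"x":0,"y":0,"z":0,"wx":0,"wy":0,"wz":0,"jaw":0.6}]'
python3 - <<'E'
from h import *
im,c=cap('wrist','w21'); tiles(im,c); to(.423,-.254,.03,-5.5)
E
```

```text
time_s: 34.72
tool_pos: [0.4205, -0.2535, 0.1399]
orientation: [-3.132, 0.153, 0.014]
wrist_force: [-1.0, 0.3, -1.0]
width: 0.0513
time_s: 34.88
tool_pos: [0.4236, -0.2536, 0.1451]
orientation: [-3.138, 0.147, -0.0]
wrist_force: [0.8, 0.9, 0.5]
width: 0.0509
px [414. 302.] xy mm 315 -372  22x16 ang 73.1
px [398. 281.] xy mm 338 -357  21x21 ang -50.7
px [281. 201.] xy mm 423 -253  94x35 ang -5.4
t 34.93 cur [ 0.4239 -0.2537  0.1457] yaw -5.4 tilt 0.09 F [ 0.1  0.6 -0.1] w 0.0513
j6 at goal ~65 or yaw+180: -115
wz 0.15 deg (1 rows); dx -0.0009 dy 0.0004 dz 0.1157, rows>=3
```

View pics/w21.png

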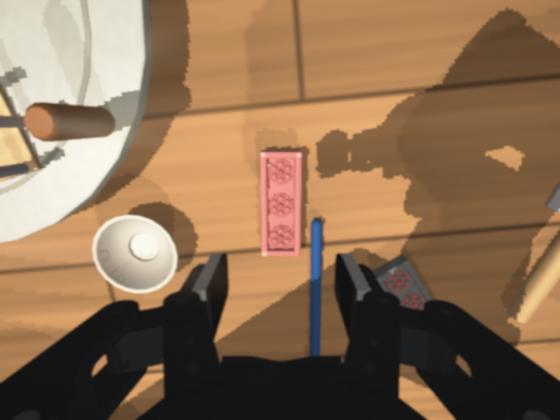

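N1 is at (281,205), and the brush tip at (317,218) is close to the right finger. I'll measure it.

```bash
python3 - <<'E'
from h import *
c=np.load('pics/w21.npy',allow_pickle=True).item()
b=onplane(c,(317,218),.008); print(b)
a=np.radians(-5.4); d=b[:2]-[.423,-.2535]; print('tile frame',d@[np.cos(a),np.sin(a)],d@[np.sin(a),-np.cos(a)])
E
```

```text
[ 0.40537331 -0.28499643  0.008     ]
tile frame -0.01458439005839801 0.03301546210762234
```

```bash
python3 -m crank '[{"x":0.007,"y":0,"z":0.02,"wx":0,"wy":0,"wz":0,"jaw":0.56},{"x":0,"y":0,"z":0.03,"wx":0,"wy":0,"wz":0,"jaw":0.56},{"x":0,"y":0,"z":0.03,"wx":0,"wy":0,"wz":0,"jaw":0.56},{"x":0,"y":0,"z":0.03,"wx":0,"wy":0,"wz":0,"jaw":0.56},{"x":0,"y":0,"z":0.015,"wx":0,"wy":0,"wz":0,"jaw":0.56},{"x":0,"y":0,"z":0.01,"wx":0,"wy":0,"wz":0,"jaw":0.56},{"x":0,"y":0,"z":0,"wx":0,"wy":0,"wz":0,"jaw":0.56},{"x":0,"y":0,"z":0,"wx":0,"wy":0,"wz":0,"jaw":0.56},{"x":0,"y":0,"z":0,"wx":0,"wy":0,"wz":0,"jaw":0.56}]' 20
python3 - <<'E'
from h import *
to(.4310,-.2543,.004,-5.4)
E
```

```text
time_s: 35.68
tool_pos: [0.4313, -0.2555, 0.0113]
orientation: [3.136, -0.148, 0.005]
wrist_force: [0.6, 0.0, -0.2]
width: 0.0475
t 35.68 cur [ 0.4313 -0.2555  0.0113] yaw -5.4 tilt 0.20 F [ 0.6  0.  -0.2] w 0.0475
j6 at goal ~65 or yaw+180: -115
wz 0.00 deg (1 rows); dx -0.0004 dy -0.0012 dz 0.0073, rows>=1
```

```bash
python3 -m crank '[{"x":0,"y":-0.001,"z":0.004,"wx":0,"wy":0,"wz":0,"jaw":0.56},{"x":0,"y":0,"z":0.003,"wx":0,"wy":0,"wz":0,"jaw":0.56},{"x":0,"y":0,"z":0,"wx":0,"wy":0,"wz":0,"jaw":0.56},{"x":0,"y":0,"z":0,"wx":0,"wy":0,"wz":0,"jaw":0.56}]' 40
python3 - <<'E'
from h import *
im,c=cap('wrist','w22'); to(.4310,-.2543,.002,-5.4)
E
```

```text
time_s: 36.02
tool_pos: [0.43, -0.2541, 0.0029]
orientation: [3.138, -0.149, 0.0]
wrist_force: [0.0, -0.2, -0.2]
width: 0.0475
t 36.07 cur [ 0.4301 -0.2542  0.0029] yaw -5.4 tilt 0.02 F [0.4 0.1 0.7] w 0.0476
j6 at goal ~65 or yaw+180: -115
wz -0.03 deg (1 rows); dx 0.0009 dy 0.0000 dz 0.0009, rows>=1
```

View pics/w22.png

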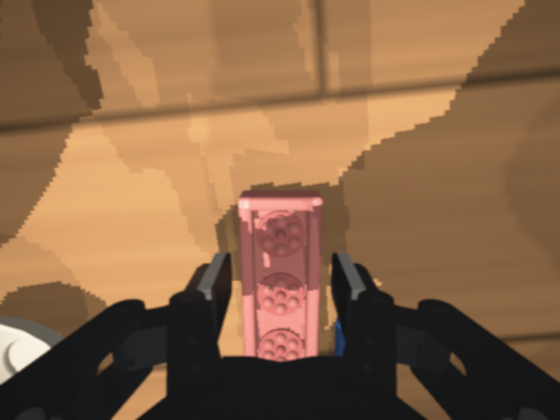

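The tile is centred, and the brush at (342,335) is behind the right finger and clear of it. Closing.

```bash
python3 -m crank '[{"x":0,"y":0,"z":0,"wx":0,"wy":0,"wz":0,"jaw":0.45},{"x":0,"y":0,"z":0,"wx":0,"wy":0,"wz":0,"jaw":0.28},{"x":0,"y":0,"z":0,"wx":0,"wy":0,"wz":0,"jaw":0.28},{"x":0,"y":0,"z":0,"wx":0,"wy":0,"wz":0,"jaw":0.28},{"x":0,"y":0,"z":0,"wx":0,"wy":0,"wz":0,"jaw":0.28},{"x":0,"y":0,"z":0,"wx":0,"wy":0,"wz":0,"jaw":0.28}]' 40
python3 -m crank '[{"x":0,"y":0,"z":-0.01,"wx":0,"wy":0,"wz":0,"jaw":0.28},{"x":0,"y":0,"z":-0.02,"wx":0,"wy":0,"wz":0,"jaw":0.28},{"x":0,"y":0,"z":-0.03,"wx":0,"wy":0,"wz":0,"jaw":0.28},{"x":0,"y":0,"z":-0.035,"wx":0,"wy":0,"wz":0,"jaw":0.28},{"x":0,"y":0,"z":-0.035,"wx":0,"wy":0,"wz":0,"jaw":0.28},{"x":0,"y":0,"z":-0.03,"wx":0,"wy":0,"wz":0,"jaw":0.28},{"x":0,"y":0,"z":0,"wx":0,"wy":0,"wz":0,"jaw":0.28}]' 40
python3 - <<'E'
from h import *
im,c=cap('wrist','w23'); to(.4995-.0015,-.0212+.008,.17,101)
E
```

```text
time_s: 36.57
tool_pos: [0.4303, -0.2543, 0.0031]
orientation: [3.138, -0.149, 0.001]
wrist_force: [-0.9, 0.4, 5.3]
width: 0.0353
time_s: 37.15
tool_pos: [0.4331, -0.2559, 0.1691]
orientation: [3.132, -0.148, 0.017]
wrist_force: [1.1, 0.0, -0.2]
width: 0.0348
t 37.20 cur [ 0.4317 -0.255   0.1661] yaw -5.4 tilt 0.44 F [-0.2 -0.3 -1.2] w 0.0353
j6 at goal ~-13 or yaw+180: 167
wz -106.43 deg (16 rows); dx 0.2247 dy 0.1113 dz -0.0039, rows>=7
```

View pics/w23.png

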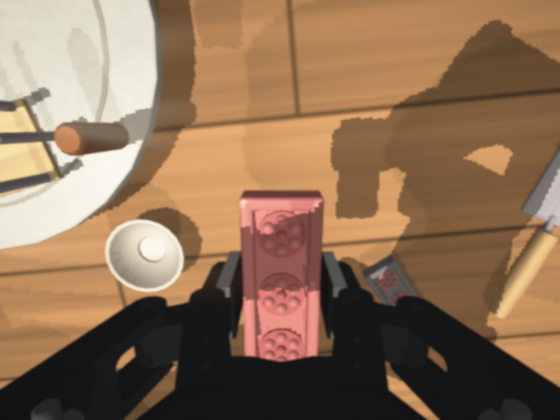

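N1 is held, with an in-hand offset of about 7 mm as planned. Turning and carrying it to pad_b.

```bash
python3 -m crank '[{"x":0,"y":0,"z":0,"wx":0,"wy":0,"wz":-7.1,"jaw":0.28},{"x":0,"y":0,"z":0,"wx":0,"wy":0,"wz":-7.1,"jaw":0.28},{"x":0,"y":0,"z":0,"wx":0,"wy":0,"wz":-7.1,"jaw":0.28},{"x":0,"y":0,"z":0,"wx":0,"wy":0,"wz":-7.1,"jaw":0.28},{"x":0,"y":0,"z":0,"wx":0,"wy":0,"wz":-7.1,"jaw":0.28},{"x":0,"y":0,"z":0,"wx":0,"wy":0,"wz":-7.1,"jaw":0.28},{"x":0,"y":0,"z":0,"wx":0,"wy":0,"wz":-7.1,"jaw":0.28},{"x":0,"y":0,"z":0,"wx":0,"wy":0,"wz":-7.1,"jaw":0.28},{"x":0,"y":0,"z":0,"wx":0,"wy":0,"wz":-7.1,"jaw":0.28},{"x":0,"y":0,"z":0,"wx":0,"wy":0,"wz":-7.1,"jaw":0.28}]'
python3 -m crank '[{"x":0,"y":0,"z":0,"wx":0,"wy":0,"wz":-7.1,"jaw":0.28},{"x":0,"y":0,"z":0,"wx":0,"wy":0,"wz":-7.1,"jaw":0.28},{"x":0,"y":0,"z":0,"wx":0,"wy":0,"wz":-7.1,"jaw":0.28},{"x":0,"y":0,"z":0,"wx":0,"wy":0,"wz":-7.1,"jaw":0.28},{"x":0,"y":0,"z":0,"wx":0,"wy":0,"wz":-7,"jaw":0.28},{"x":0.032,"y":0.0155,"z":0,"wx":0,"wy":0,"wz":0,"jaw":0.28},{"x":0.032,"y":0.0155,"z":0,"wx":0,"wy":0,"wz":0,"jaw":0.28},{"x":0.032,"y":0.0155,"z":0,"wx":0,"wy":0,"wz":0,"jaw":0.28},{"x":0.032,"y":0.0155,"z":0,"wx":0,"wy":0,"wz":0,"jaw":0.28},{"x":0.032,"y":0.0155,"z":0,"wx":0,"wy":0,"wz":0,"jaw":0.28}]'
python3 -m crank '[{"x":0.032,"y":0.0155,"z":0,"wx":0,"wy":0,"wz":0,"jaw":0.28},{"x":0.03,"y":0.0155,"z":0,"wx":0,"wy":0,"wz":0,"jaw":0.28},{"x":0,"y":0,"z":0,"wx":0,"wy":0,"wz":0,"jaw":0.28},{"x":0,"y":0,"z":0,"wx":0,"wy":0,"wz":0,"jaw":0.28},{"x":0,"y":0,"z":0,"wx":0,"wy":0,"wz":0,"jaw":0.28}]'
python3 - <<'E'
from h import *
im,c=cap('wrist','w24'); to(.4983,-.0140,.07,101)
E
```

```text
time_s: 38.03
tool_pos: [0.4289, -0.2533, 0.161]
orientation: [-2.633, -1.707, 0.003]
wrist_force: [0.2, -0.1, 0.1]
width: 0.035
time_s: 38.87
tool_pos: [0.4745, -0.0805, 0.1612]
orientation: [-1.998, -2.421, 0.003]
wrist_force: [-0.8, 0.3, -1.1]
width: 0.0346
time_s: 39.28
tool_pos: [0.4932, -0.0157, 0.1616]
orientation: [-1.997, -2.423, 0.003]
wrist_force: [-0.9, 0.5, -1.1]
width: 0.035
t 39.33 cur [ 0.4933 -0.0162  0.1618] yaw 100.9 tilt 0.14 F [-0.2  0.2 -1.5] w 0.0348
j6 at goal ~-13 or yaw+180: 167
wz -0.06 deg (1 rows); dx 0.0012 dy 0.0053 dz 0.0918, rows>=3
```

View pics/w24.png

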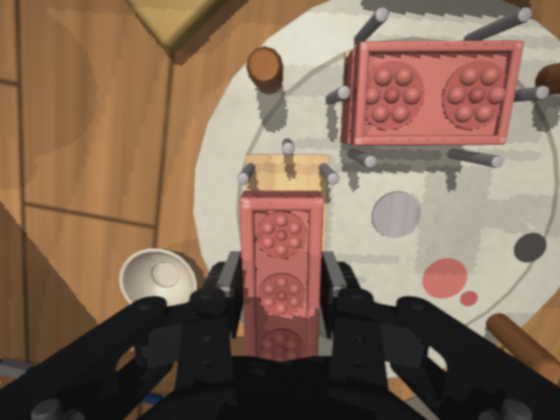

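Pin tops at (247,173) and (329,173) show a needed 5 mm shift, which agrees with the calculation. Lowering.

```bash
python3 -m crank '[{"x":0.001,"y":0.005,"z":0,"wx":0,"wy":0,"wz":0,"jaw":0.28},{"x":0,"y":0,"z":0.025,"wx":0,"wy":0,"wz":0,"jaw":0.28},{"x":0,"y":0,"z":0.025,"wx":0,"wy":0,"wz":0,"jaw":0.28},{"x":0,"y":0,"z":0.025,"wx":0,"wy":0,"wz":0,"jaw":0.28},{"x":0,"y":0,"z":0.015,"wx":0,"wy":0,"wz":0,"jaw":0.28},{"x":0,"y":0,"z":0.005,"wx":0,"wy":0,"wz":0,"jaw":0.28},{"x":0,"y":0,"z":0,"wx":0,"wy":0,"wz":0,"jaw":0.28},{"x":0,"y":0,"z":0,"wx":0,"wy":0,"wz":0,"jaw":0.28},{"x":0,"y":0,"z":0,"wx":0,"wy":0,"wz":0,"jaw":0.28}]'
python3 - <<'E'
from h import *
to(.4983,-.0140,.0541,101)
E
```

```text
time_s: 40.08
tool_pos: [0.5001, -0.014, 0.0688]
orientation: [1.998, 2.421, 0.002]
wrist_force: [-0.9, -0.5, -1.0]
width: 0.0348
t 40.08 cur [ 0.5001 -0.014   0.0688] yaw 100.9 tilt 0.15 F [-0.9 -0.5 -1. ] w 0.0348
j6 at goal ~-13 or yaw+180: 167
wz -0.07 deg (1 rows); dx 0.0003 dy -0.0017 dz 0.0147, rows>=1
```

```bash
python3 -m crank '[{"x":0,"y":-0.001,"z":0.006,"wx":0,"wy":0,"wz":0,"jaw":0.28},{"x":0,"y":0,"z":0.005,"wx":0,"wy":0,"wz":0,"jaw":0.28},{"x":0,"y":0,"z":0.001,"wx":0,"wy":0,"wz":0,"jaw":0.28},{"x":0,"y":0,"z":0,"wx":0,"wy":0,"wz":0,"jaw":0.28},{"x":0,"y":0,"z":0,"wx":0,"wy":0,"wz":0,"jaw":0.28}]'
python3 - <<'E'
from h import *
to(.4983,-.0140,.0541,101)
E
```

```text
time_s: 40.5
tool_pos: [0.498, -0.0137, 0.0557]
orientation: [-1.999, -2.424, 0.0]
wrist_force: [1.4, 0.1, -0.9]
width: 0.0345
t 40.50 cur [ 0.498  -0.0137  0.0557] yaw 101.0 tilt 0.01 F [ 1.4  0.1 -0.9] w 0.0345
j6 at goal ~-13 or yaw+180: 167
wz -0.02 deg (1 rows); dx -0.0004 dy 0.0002 dz 0.0016, rows>=1
```

```bash
python3 -m crank '[{"x":0,"y":0,"z":0.001,"wx":0,"wy":0,"wz":0,"jaw":0.28},{"x":0,"y":0,"z":0.001,"wx":0,"wy":0,"wz":0,"jaw":0.28},{"x":0,"y":0,"z":0,"wx":0,"wy":0,"wz":0,"jaw":0.28},{"x":0,"y":0,"z":0,"wx":0,"wy":0,"wz":0,"jaw":0.28}]'
python3 -m crank '[{"x":0,"y":0,"z":0.0005,"wx":0,"wy":0,"wz":0,"jaw":0.28},{"x":0,"y":0,"z":0,"wx":0,"wy":0,"wz":0,"jaw":0.28},{"x":0,"y":0,"z":0,"wx":0,"wy":0,"wz":0,"jaw":0.28}]'
```

```text
time_s: 40.83
tool_pos: [0.4983, -0.0137, 0.0541]
orientation: [1.998, 2.423, 0.001]
wrist_force: [-1.2, 0.7, 3.0]
width: 0.0352
time_s: 41.08
tool_pos: [0.4983, -0.0137, 0.0541]
orientation: [1.998, 2.423, 0.001]
wrist_force: [-2.3, 0.2, 7.1]
width: 0.0348
```

Contact. Releasing, then heading for N2.

```bash
python3 -m crank '[{"x":0,"y":0,"z":0,"wx":0,"wy":0,"wz":0,"jaw":0.5},{"x":0,"y":0,"z":0,"wx":0,"wy":0,"wz":0,"jaw":0.58},{"x":0,"y":0,"z":0,"wx":0,"wy":0,"wz":0,"jaw":0.58},{"x":0,"y":0,"z":-0.01,"wx":0,"wy":0,"wz":0,"jaw":0.58},{"x":0,"y":0,"z":-0.03,"wx":0,"wy":0,"wz":0,"jaw":0.58},{"x":0,"y":0,"z":-0.035,"wx":0,"wy":0,"wz":0,"jaw":0.58},{"x":0,"y":0,"z":-0.035,"wx":0,"wy":0,"wz":0,"jaw":0.58},{"x":0,"y":0,"z":-0.035,"wx":0,"wy":0,"wz":0,"jaw":0.58},{"x":-0.03,"y":-0.02,"z":-0.035,"wx":0,"wy":0,"wz":0,"jaw":0.58},{"x":-0.03,"y":-0.02,"z":-0.03,"wx":0,"wy":0,"wz":0,"jaw":0.58}]'
python3 -m crank '[{"x":0,"y":0,"z":0,"wx":0,"wy":0,"wz":0,"jaw":0.58},{"x":0,"y":0,"z":0,"wx":0,"wy":0,"wz":0,"jaw":0.58},{"x":0,"y":0,"z":0,"wx":0,"wy":0,"wz":0,"jaw":0.58}]'
python3 - <<'E'
from h import *
im,c=cap('wrist','w25'); tiles(im,c,.067);tiles(im,c); cap('side','s25');to(.433,.265,.2,167.4)
E
```

```text
time_s: 41.92
tool_pos: [0.4744, -0.0706, 0.2568]
orientation: [1.993, 2.425, 0.002]
wrist_force: [1.2, -1.2, 0.5]
width: 0.0495
time_s: 42.17
tool_pos: [0.4737, -0.0706, 0.2536]
orientation: [-1.999, -2.422, -0.0]
wrist_force: [-0.2, 0.7, -1.2]
width: 0.0498
px [405. 241.] xy mm 620 -101  18x18 ang -73.5
px [456. 216.] xy mm 665 -64  13x12 ang -70.9
px [436. 199.] xy mm 638 -50  34x34 ang 10.9
px [315. 148.] xy mm 501 -24  94x34 ang -79.3
px [421.  41.] xy mm 577 91  117x71 ang 10.9
px [405. 241.] xy mm 644 -116  21x20 ang -73.5
px [456. 216.] xy mm 696 -74  15x14 ang -70.9
px [436. 199.] xy mm 666 -58  40x39 ang 10.9
px [315. 148.] xy mm 507 -27  109x39 ang -79.3
px [421.  41.] xy mm 595 106  135x82 ang 10.9
t 42.27 cur [ 0.4735 -0.0701  0.2526] yaw 101.0 tilt 0.16 F [ 0.  -0.   0.2] w 0.0496
j6 at goal ~-46 or yaw+180: 134
wz -66.39 deg (10 rows); dx 0.1127 dy 0.3181 dz 0.0526, rows>=9
```

View pics/w25.png

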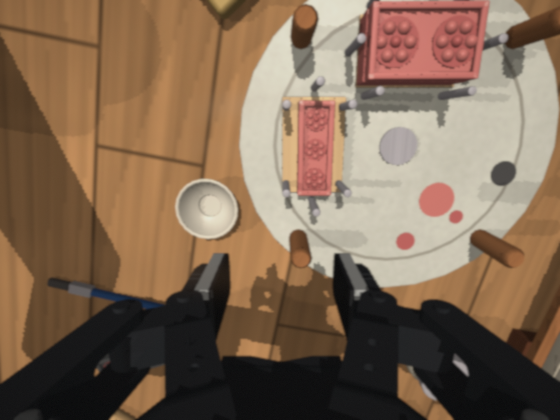

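View pics/s25.png

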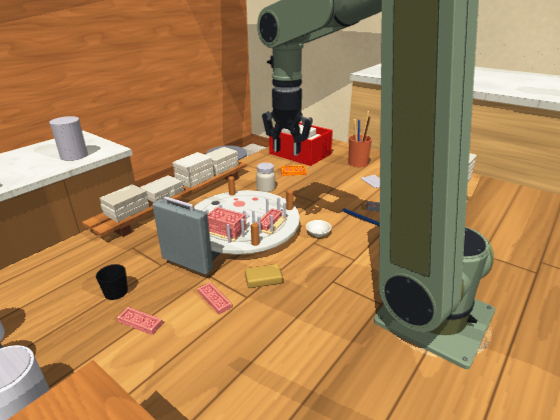

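N1 sits centred at (315,148), and the brush and bowl haven't moved. In the side view N2 is at (214,298) and N3 at (140,320). Moving to N2.

```bash
python3 -m crank '[{"x":0,"y":0,"z":0,"wx":0,"wy":0,"wz":-6.64,"jaw":0.58},{"x":0,"y":0,"z":0,"wx":0,"wy":0,"wz":-6.64,"jaw":0.58},{"x":0,"y":0,"z":0,"wx":0,"wy":0,"wz":-6.64,"jaw":0.58},{"x":0,"y":0,"z":0,"wx":0,"wy":0,"wz":-6.64,"jaw":0.58},{"x":0,"y":0,"z":0,"wx":0,"wy":0,"wz":-6.64,"jaw":0.58},{"x":0,"y":0,"z":0,"wx":0,"wy":0,"wz":-6.64,"jaw":0.58},{"x":0,"y":0,"z":0,"wx":0,"wy":0,"wz":-6.64,"jaw":0.58},{"x":0,"y":0,"z":0,"wx":0,"wy":0,"wz":-6.64,"jaw":0.58},{"x":0,"y":0,"z":0,"wx":0,"wy":0,"wz":-6.64,"jaw":0.58},{"x":0,"y":0,"z":0,"wx":0,"wy":0,"wz":-6.64,"jaw":0.58}]'
python3 -m crank '[{"x":0.012,"y":0.035,"z":0,"wx":0,"wy":0,"wz":0,"jaw":0.58},{"x":0.012,"y":0.035,"z":0,"wx":0,"wy":0,"wz":0,"jaw":0.58},{"x":0.012,"y":0.035,"z":0,"wx":0,"wy":0,"wz":0,"jaw":0.58},{"x":0.012,"y":0.035,"z":0,"wx":0,"wy":0,"wz":0,"jaw":0.58},{"x":0.012,"y":0.035,"z":0,"wx":0,"wy":0,"wz":0,"jaw":0.58},{"x":0.012,"y":0.035,"z":0.01,"wx":0,"wy":0,"wz":0,"jaw":0.58},{"x":0.012,"y":0.035,"z":0.01,"wx":0,"wy":0,"wz":0,"jaw":0.58},{"x":0.012,"y":0.035,"z":0.01,"wx":0,"wy":0,"wz":0,"jaw":0.58},{"x":0.012,"y":0.035,"z":0.02,"wx":0,"wy":0,"wz":0,"jaw":0.58},{"x":0,"y":0,"z":0,"wx":0,"wy":0,"wz":0,"jaw":0.58}]'
python3 -m crank '[{"x":0,"y":0,"z":0,"wx":0,"wy":0,"wz":0,"jaw":0.58},{"x":0,"y":0,"z":0,"wx":0,"wy":0,"wz":0,"jaw":0.58}]'
python3 - <<'E'
from h import *
im,c=cap('wrist','w26'); tiles(im,c);to(.433,.265,.14,167.4)
E
```

```text
time_s: 43.1
tool_pos: [0.4738, -0.0698, 0.2524]
orientation: [-0.334, -3.121, -0.001]
wrist_force: [0.4, 0.2, -0.2]
width: 0.0494
time_s: 43.93
tool_pos: [0.4344, 0.265, 0.1993]
orientation: [-0.335, -3.116, 0.003]
wrist_force: [-0.5, 0.3, -1.0]
width: 0.0492
time_s: 44.1
tool_pos: [0.4371, 0.26, 0.2031]
orientation: [-0.343, -3.121, 0.003]
wrist_force: [0.4, 0.1, 0.6]
width: 0.0493
px [146. 392.] xy mm 661 34  107x41 ang -48.9
px [102. 365.] xy mm 606 -8  37x11 ang -57.0
px [ 38. 313.] xy mm 519 -65  116x43 ang -79.1
px [440. 217.] xy mm 507 420  98x37 ang 14.8
px [289. 179.] xy mm 431 270  92x34 ang -12.6
t 44.15 cur [0.4375 0.2595 0.2038] yaw 167.4 tilt 0.06 F [ 0.2 -0.6  0.5] w 0.0496
j6 at goal ~-46 or yaw+180: 134
wz -0.01 deg (1 rows); dx 0.0056 dy 0.0044 dz 0.0638, rows>=2
```

View pics/w26.png

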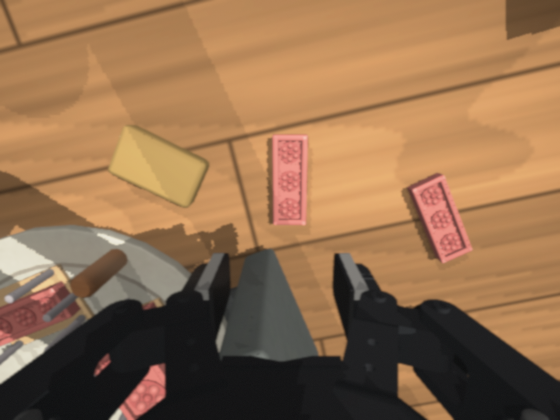

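N2 is at (289,180) and N3 at (440,217). The grey panel's end face, from (258,250) down to (313,355), stands close behind the gripper, so I'll measure its corners.

```bash
python3 - <<'E'
from h import *
im=cv2.imread('pics/w26.png');c=np.load('pics/w26.npy',allow_pickle=True).item()
cv2.imwrite('pics/w26z.png',cv2.resize(im[230:370,190:350],None,fx=4.5,fy=4.5))
for p in [(258,251),(275,251)]: print(onplane(c,p,0.0)[:2])
for p in [(222,355),(315,355)]: print(onplane(c,p,0.19)[:2])
d=np.load('pics/side0.npy',allow_pickle=True).item()
for p in [(165,200),(152,0)]: pass
# side view, panel top corners
s=cv2.imread('pics/s25.png'); cv2.imwrite('pics/s25z.png',cv2.resize(s[180:300,130:290],None,fx=4.5,fy=4.5))
E
```

```text
[0.50654609 0.2163795 ]
[0.51086155 0.23579443]
[0.49067327 0.21281529]
[0.50235734 0.26563054]
```

View pics/w26z.png

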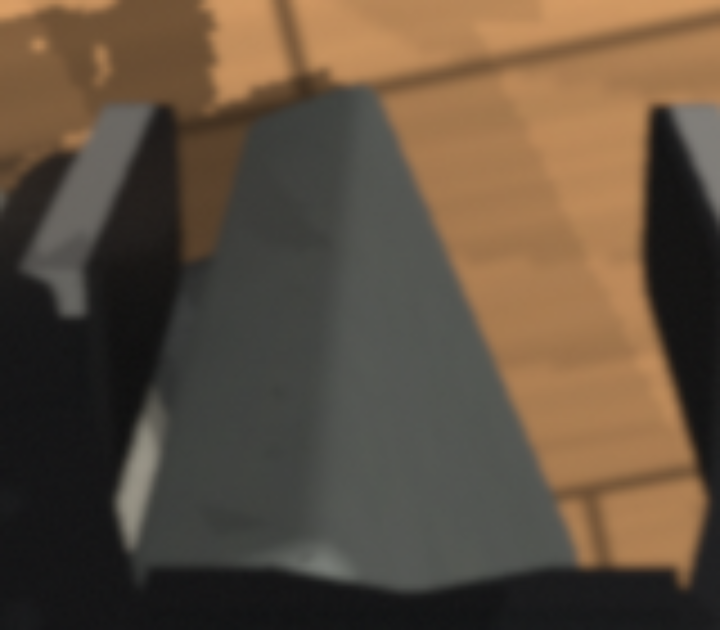

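View pics/s25z.png

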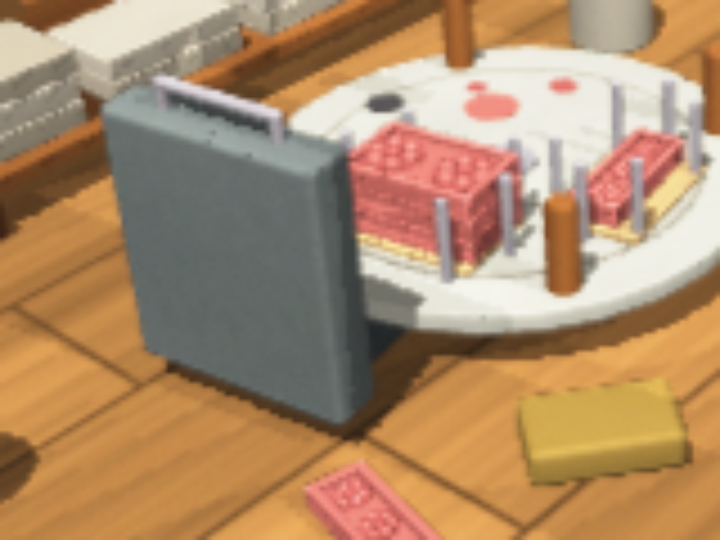

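```bash
python3 - <<'E'
from h import *
c=np.load('pics/w26.npy',allow_pickle=True).item(); d=np.load('pics/s25.npy',allow_pickle=True).item()
def tri(a,b):
    (o1,d1),(o2,d2)=a,b; d1=d1/np.linalg.norm(d1);d2=d2/np.linalg.norm(d2)
    A=np.c_[d1,-d2]; s=np.linalg.lstsq(A,o2-o1,rcond=None)[0]; p,q=o1+s[0]*d1,o2+s[1]*d2; return (p+q)/2,np.linalg.norm(p-q)
w=lambda x,y:ray(c,(190+x/4.5,230+y/4.5)); s=lambda x,y:ray(d,(130+x/4.5,180+y/4.5))
print('back-end bottom',tri(w(352,90),s(348,425)))
for z in (.19,.185): print(onplane(d,(130+320/4.5,180+178/4.5),z),onplane(d,(130+352/4.5,180+150/4.5),z))
for z in (0,.005): print(onplane(d,(130+348/4.5,180+425/4.5),z))
E
```

```text
back-end bottom (array([0.50047171, 0.22878863, 0.0140253 ]), np.float64(0.004645841478365867))
[0.48189656 0.23973197 0.19      ] [0.48948993 0.2106777  0.19      ]
[0.48837945 0.23453095 0.185     ] [0.49605276 0.20517081 0.185     ]
[0.51194502 0.21672863 0.        ]
[0.5070886  0.22061648 0.005     ]
```

The panel's near end is at about x 0.48-0.50, y 0.21-0.24. I'll grip N2 12 mm off centre, away from the panel, for clearance.

```bash
python3 - <<'E'
from h import *
to(.4193,.2726,.13,167.4)
E
python3 -m crank '[{"x":0.01,"y":0.004,"z":0,"wx":0,"wy":0,"wz":0,"jaw":0.58},{"x":0.01,"y":0.004,"z":0.01,"wx":0,"wy":0,"wz":0,"jaw":0.58},{"x":0,"y":0,"z":0.03,"wx":0,"wy":0,"wz":0,"jaw":0.58},{"x":0,"y":0,"z":0.03,"wx":0,"wy":0,"wz":0,"jaw":0.58},{"x":0,"y":0,"z":0,"wx":0,"wy":0,"wz":0,"jaw":0.58},{"x":0,"y":0,"z":0,"wx":0,"wy":0,"wz":0,"jaw":0.58},{"x":0,"y":0,"z":0,"wx":0,"wy":0,"wz":0,"jaw":0.58}]'
python3 - <<'E'
from h import *
im,c=cap('wrist','w27'); tiles(im,c);to(.4193,.2726,.004,167.4)
E
```

```text
t 44.15 cur [0.4375 0.2595 0.2038] yaw 167.4 tilt 0.06 F [ 0.2 -0.6  0.5] w 0.0496
j6 at goal ~-44 or yaw+180: 136
wz -0.01 deg (1 rows); dx 0.0206 dy 0.0088 dz 0.0738, rows>=2
time_s: 44.73
tool_pos: [0.4208, 0.2721, 0.1357]
orientation: [0.347, 3.12, 0.003]
wrist_force: [0.9, -0.2, -0.3]
width: 0.0499
px [128. 410.] xy mm 603 70  46x25 ang -53.0
px [462. 256.] xy mm 506 420  100x38 ang 14.7
px [280. 211.] xy mm 430 270  94x34 ang -12.5
t 44.78 cur [0.4211 0.2724 0.1361] yaw 167.3 tilt 0.22 F [1.3 1.1 0.6] w 0.0495
j6 at goal ~-44 or yaw+180: 136
wz -0.08 deg (1 rows); dx 0.0018 dy -0.0002 dz 0.1321, rows>=4
```

View pics/w27.png

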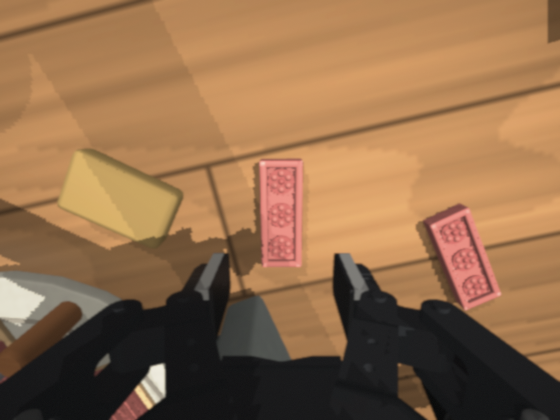

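```bash
python3 -m crank '[{"x":0.002,"y":0,"z":0.03,"wx":0,"wy":0,"wz":0,"jaw":0.56},{"x":0,"y":0,"z":0.03,"wx":0,"wy":0,"wz":0,"jaw":0.56},{"x":0,"y":0,"z":0.03,"wx":0,"wy":0,"wz":0,"jaw":0.56},{"x":0,"y":0,"z":0.02,"wx":0,"wy":0,"wz":0,"jaw":0.56},{"x":0,"y":0,"z":0.01,"wx":0,"wy":0,"wz":0,"jaw":0.56},{"x":0,"y":0,"z":0.004,"wx":0,"wy":0,"wz":0,"jaw":0.56},{"x":0,"y":0,"z":0,"wx":0,"wy":0,"wz":0,"jaw":0.56},{"x":0,"y":0,"z":0,"wx":0,"wy":0,"wz":0,"jaw":0.56},{"x":0,"y":0,"z":0,"wx":0,"wy":0,"wz":0,"jaw":0.56}]' 20
python3 - <<'E'
from h import *
to(.4183,.2726,.003,167.4)
E
```

```text
time_s: 45.53
tool_pos: [0.4191, 0.2731, 0.0116]
orientation: [0.345, 3.12, 0.003]
wrist_force: [0.7, 0.2, 0.5]
width: 0.0481
t 45.53 cur [0.4191 0.2731 0.0116] yaw 167.4 tilt 0.19 F [0.7 0.2 0.5] w 0.0481
j6 at goal ~-44 or yaw+180: 136
wz -0.03 deg (1 rows); dx 0.0007 dy -0.0006 dz 0.0086, rows>=1
```

```bash
python3 -m crank '[{"x":0,"y":0,"z":0.004,"wx":0,"wy":0,"wz":0,"jaw":0.56},{"x":0,"y":0,"z":0.0035,"wx":0,"wy":0,"wz":0,"jaw":0.56},{"x":0,"y":0,"z":0,"wx":0,"wy":0,"wz":0,"jaw":0.45},{"x":0,"y":0,"z":0,"wx":0,"wy":0,"wz":0,"jaw":0.28},{"x":0,"y":0,"z":0,"wx":0,"wy":0,"wz":0,"jaw":0.28},{"x":0,"y":0,"z":0,"wx":0,"wy":0,"wz":0,"jaw":0.28},{"x":0,"y":0,"z":0,"wx":0,"wy":0,"wz":0,"jaw":0.28},{"x":0,"y":0,"z":0,"wx":0,"wy":0,"wz":0,"jaw":0.28}]' 40
python3 -m crank '[{"x":0,"y":0,"z":-0.01,"wx":0,"wy":0,"wz":0,"jaw":0.28},{"x":0,"y":0,"z":-0.02,"wx":0,"wy":0,"wz":0,"jaw":0.28},{"x":0,"y":0,"z":-0.03,"wx":0,"wy":0,"wz":0,"jaw":0.28},{"x":0,"y":0,"z":-0.04,"wx":0,"wy":0,"wz":0,"jaw":0.28},{"x":0,"y":0,"z":-0.04,"wx":0,"wy":0,"wz":0,"jaw":0.28},{"x":0,"y":0,"z":-0.04,"wx":0,"wy":0,"wz":0,"jaw":0.28},{"x":0,"y":0,"z":-0.04,"wx":0,"wy":0,"wz":0,"jaw":0.28},{"x":0,"y":0,"z":-0.035,"wx":0,"wy":0,"wz":0,"jaw":0.28},{"x":0,"y":0,"z":0,"wx":0,"wy":0,"wz":0,"jaw":0.28},{"x":0,"y":0,"z":0,"wx":0,"wy":0,"wz":0,"jaw":0.28}]' 40
python3 - <<'E'
from h import *
im,c=cap('wrist','w28'); to(.4983,-.014,.26,101)
E
```

```text
time_s: 46.2
tool_pos: [0.4179, 0.2724, 0.0026]
orientation: [0.346, 3.122, -0.0]
wrist_force: [0.2, -0.2, 0.9]
width: 0.0349
time_s: 47.03
tool_pos: [0.4185, 0.2728, 0.2601]
orientation: [0.345, 3.118, 0.005]
wrist_force: [-0.3, -0.8, -1.9]
width: 0.035
t 47.08 cur [0.4175 0.2722 0.258 ] yaw 167.4 tilt 0.04 F [-0.8  0.  -2. ] w 0.0351
j6 at goal ~-13 or yaw+180: 167
wz 66.37 deg (10 rows); dx -0.2963 dy 0.0247 dz -0.0020, rows>=8
```

View pics/w28.png

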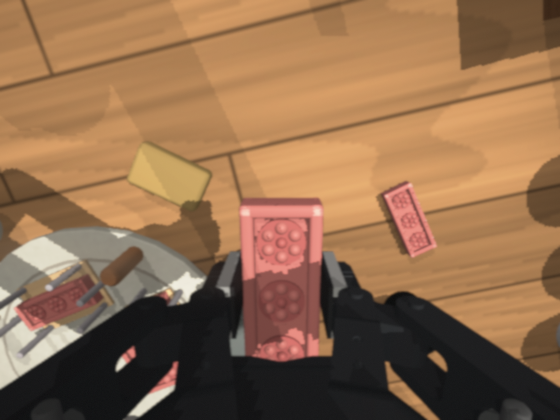

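N2 is held off-centre as planned. I'll compare its far edge with N1's picture to get the offset.

```bash
python3 - <<'E'
from h import *
for f in ['w6','w11','w14','w23','w24','w28']:
    im=cv2.imread(f'pics/{f}.png').astype(int)
    col=im[165:240,275:287].mean(1)
    g=col[:,2]-col[:,0]
    r=[int(x) for x in col[:,2]]
    d=np.abs(np.diff(col,axis=0)).sum(1); print(f,[(165+i,int(d[i])) for i in range(len(d)) if d[i]>35])
E
```

```text
w6 [(173, 68), (174, 109), (175, 70), (179, 67), (180, 85), (181, 68), (182, 53), (183, 36), (192, 41), (193, 54), (218, 69), (219, 73), (232, 75), (233, 67)]
w11 [(174, 41), (175, 91), (176, 69), (180, 44), (181, 78), (182, 74), (183, 64), (184, 44), (194, 50), (217, 44), (218, 89), (219, 82), (220, 37)]
w14 [(170, 36), (171, 91), (172, 69), (176, 72), (177, 89), (178, 67), (179, 50), (190, 37), (215, 43), (216, 68), (217, 41)]
w23 [(189, 78), (190, 90), (191, 42), (196, 59), (197, 77), (198, 69), (199, 56), (200, 36), (209, 55), (210, 46), (211, 40), (214, 38)]
w24 [(189, 88), (190, 114), (191, 65), (196, 50), (197, 69), (198, 40), (208, 53), (209, 64), (211, 57), (212, 46)]
w28 [(196, 49), (197, 70), (198, 38), (204, 62), (205, 72), (216, 62), (217, 64), (219, 57), (220, 42)]
```

The far edges give an N2 offset about 3.3 mm beyond N1's, so the TCP goal is (0.4977,-0.0105). Turning and carrying high over the panel.

```bash
python3 -m crank '[{"x":0,"y":0,"z":0,"wx":0,"wy":0,"wz":6.64,"jaw":0.28},{"x":0,"y":0,"z":0,"wx":0,"wy":0,"wz":6.64,"jaw":0.28},{"x":0,"y":0,"z":0,"wx":0,"wy":0,"wz":6.64,"jaw":0.28},{"x":0,"y":0,"z":0,"wx":0,"wy":0,"wz":6.64,"jaw":0.28},{"x":0,"y":0,"z":0,"wx":0,"wy":0,"wz":6.64,"jaw":0.28},{"x":0,"y":0,"z":0,"wx":0,"wy":0,"wz":6.64,"jaw":0.28},{"x":0,"y":0,"z":0,"wx":0,"wy":0,"wz":6.64,"jaw":0.28},{"x":0,"y":0,"z":0,"wx":0,"wy":0,"wz":6.64,"jaw":0.28},{"x":0,"y":0,"z":0,"wx":0,"wy":0,"wz":6.64,"jaw":0.28},{"x":0,"y":0,"z":0,"wx":0,"wy":0,"wz":6.64,"jaw":0.28}]'
python3 -m crank '[{"x":-0.035,"y":0.003,"z":0,"wx":0,"wy":0,"wz":0,"jaw":0.28},{"x":-0.035,"y":0.003,"z":0,"wx":0,"wy":0,"wz":0,"jaw":0.28},{"x":-0.035,"y":0.003,"z":0,"wx":0,"wy":0,"wz":0,"jaw":0.28},{"x":-0.035,"y":0.003,"z":0,"wx":0,"wy":0,"wz":0,"jaw":0.28},{"x":-0.035,"y":0.003,"z":0,"wx":0,"wy":0,"wz":0,"jaw":0.28},{"x":-0.035,"y":0.003,"z":0,"wx":0,"wy":0,"wz":0,"jaw":0.28},{"x":-0.035,"y":0.003,"z":0,"wx":0,"wy":0,"wz":0,"jaw":0.28},{"x":-0.035,"y":0.003,"z":0.02,"wx":0,"wy":0,"wz":0,"jaw":0.28},{"x":-0.012,"y":0.001,"z":0.035,"wx":0,"wy":0,"wz":0,"jaw":0.28},{"x":0,"y":0,"z":0.035,"wx":0,"wy":0,"wz":0,"jaw":0.28}]'
python3 -m crank '[{"x":0,"y":0,"z":0,"wx":0,"wy":0,"wz":0,"jaw":0.28},{"x":0,"y":0,"z":0,"wx":0,"wy":0,"wz":0,"jaw":0.28},{"x":0,"y":0,"z":0,"wx":0,"wy":0,"wz":0,"jaw":0.28}]'
python3 - <<'E'
from h import *
im,c=cap('wrist','w29'); to(.4977,-.0105,.085,101)
E
```

```text
time_s: 47.92
tool_pos: [0.4167, 0.2717, 0.2552]
orientation: [-2.005, -2.417, 0.008]
wrist_force: [-0.4, 0.2, -1.3]
width: 0.0347
time_s: 48.75
tool_pos: [0.4981, -0.0125, 0.1654]
orientation: [2.003, 2.419, -0.002]
wrist_force: [0.1, 0.4, -1.5]
width: 0.035
time_s: 49.0
tool_pos: [0.4984, -0.0092, 0.1682]
orientation: [1.998, 2.424, 0.0]
wrist_force: [0.0, -0.1, -0.4]
width: 0.0348
t 49.05 cur [ 0.4991 -0.009   0.1691] yaw 101.0 tilt 0.15 F [ 0.  -0.2  0.2] w 0.0348
j6 at goal ~-12 or yaw+180: 168
wz 0.02 deg (1 rows); dx -0.0012 dy -0.0016 dz 0.0841, rows>=3
```

View pics/w29.png

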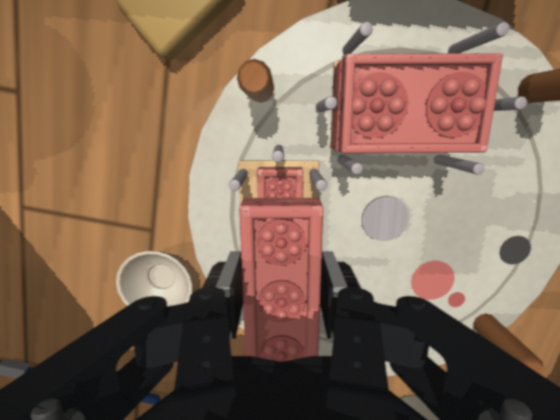

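N2 is aligned over N1 (column 280 against 281). Lowering.

```bash
python3 -m crank '[{"x":-0.0015,"y":-0.001,"z":0.02,"wx":0,"wy":0,"wz":0,"jaw":0.28},{"x":0,"y":0,"z":0.025,"wx":0,"wy":0,"wz":0,"jaw":0.28},{"x":0,"y":0,"z":0.025,"wx":0,"wy":0,"wz":0,"jaw":0.28},{"x":0,"y":0,"z":0.014,"wx":0,"wy":0,"wz":0,"jaw":0.28},{"x":0,"y":0,"z":0,"wx":0,"wy":0,"wz":0,"jaw":0.28},{"x":0,"y":0,"z":0,"wx":0,"wy":0,"wz":0,"jaw":0.28},{"x":0,"y":0,"z":0,"wx":0,"wy":0,"wz":0,"jaw":0.28}]'
python3 - <<'E'
from h import *
to(.4977,-.0105,.0697,101)
E
```

```text
time_s: 49.63
tool_pos: [0.4991, -0.0109, 0.0856]
orientation: [1.996, 2.422, 0.004]
wrist_force: [-0.4, -0.3, -0.2]
width: 0.0351
t 49.63 cur [ 0.4991 -0.0109  0.0856] yaw 101.0 tilt 0.25 F [-0.4 -0.3 -0.2] w 0.0351
j6 at goal ~-12 or yaw+180: 168
wz 0.01 deg (1 rows); dx 0.0006 dy -0.0013 dz 0.0159, rows>=1
```

```bash
python3 -m crank '[{"x":0,"y":0,"z":0.007,"wx":0,"wy":0,"wz":0,"jaw":0.28},{"x":0,"y":0,"z":0.005,"wx":0,"wy":0,"wz":0,"jaw":0.28},{"x":0,"y":0,"z":0.001,"wx":0,"wy":0,"wz":0,"jaw":0.28},{"x":0,"y":0,"z":0,"wx":0,"wy":0,"wz":0,"jaw":0.28},{"x":0,"y":0,"z":0,"wx":0,"wy":0,"wz":0,"jaw":0.28}]'
python3 - <<'E'
from h import *
to(.4977,-.0105,.0697,101)
E
```

```text
time_s: 50.05
tool_pos: [0.4974, -0.0112, 0.0706]
orientation: [1.999, 2.424, -0.0]
wrist_force: [-0.1, 0.1, -0.5]
width: 0.0348
t 50.05 cur [ 0.4974 -0.0112  0.0706] yaw 101.0 tilt 0.00 F [-0.1  0.1 -0.5] w 0.0348
j6 at goal ~-12 or yaw+180: 168
wz -0.03 deg (1 rows); dx 0.0006 dy 0.0005 dz 0.0009, rows>=1
```

```bash
python3 -m crank '[{"x":0.0005,"y":0.0005,"z":0.001,"wx":0,"wy":0,"wz":0,"jaw":0.28},{"x":0,"y":0,"z":0.0005,"wx":0,"wy":0,"wz":0,"jaw":0.28},{"x":0,"y":0,"z":0,"wx":0,"wy":0,"wz":0,"jaw":0.28},{"x":0,"y":0,"z":0,"wx":0,"wy":0,"wz":0,"jaw":0.28}]'
```

```text
time_s: 50.38
tool_pos: [0.498, -0.0106, 0.0696]
orientation: [1.999, 2.423, 0.001]
wrist_force: [-0.4, -0.3, 5.0]
width: 0.0351
```

Contact at 5 N. Releasing and rising.

```bash
python3 -m crank '[{"x":0,"y":0,"z":0,"wx":0,"wy":0,"wz":0,"jaw":0.5},{"x":0,"y":0,"z":0,"wx":0,"wy":0,"wz":0,"jaw":0.58},{"x":0,"y":0,"z":0,"wx":0,"wy":0,"wz":0,"jaw":0.58},{"x":0,"y":0,"z":-0.01,"wx":0,"wy":0,"wz":0,"jaw":0.58},{"x":0,"y":0,"z":-0.03,"wx":0,"wy":0,"wz":0,"jaw":0.58},{"x":0,"y":0,"z":-0.035,"wx":0,"wy":0,"wz":0,"jaw":0.58},{"x":0,"y":0,"z":-0.035,"wx":0,"wy":0,"wz":0,"jaw":0.58},{"x":0,"y":0,"z":-0.035,"wx":0,"wy":0,"wz":0,"jaw":0.58},{"x":-0.03,"y":0,"z":-0.035,"wx":0,"wy":0,"wz":0,"jaw":0.58},{"x":-0.03,"y":0,"z":-0.03,"wx":0,"wy":0,"wz":0,"jaw":0.58}]'
python3 -m crank '[{"x":0,"y":0,"z":0,"wx":0,"wy":0,"wz":0,"jaw":0.58},{"x":0,"y":0,"z":0,"wx":0,"wy":0,"wz":0,"jaw":0.58},{"x":0,"y":0,"z":0,"wx":0,"wy":0,"wz":0,"jaw":0.58}]'
python3 - <<'E'
from h import *
im,c=cap('wrist','w30'); tiles(im,c,.083); im,c=cap('side','s30'); tiles(im,c); to(.506,.42,.27,194.7)
cv2.imwrite('pics/z30.png',cv2.resize(im[180:340,80:340],None,fx=3,fy=3))
E
```

```text
time_s: 51.22
tool_pos: [0.5083, -0.0656, 0.2784]
orientation: [1.994, 2.425, 0.002]
wrist_force: [1.1, -0.2, 0.2]
width: 0.0496
time_s: 51.47
tool_pos: [0.5078, -0.0659, 0.2748]
orientation: [-1.999, -2.422, 0.0]
wrist_force: [0.1, 0.8, -0.4]
width: 0.0494
px [371. 233.] xy mm 617 -97  18x17 ang -33.3
px [418. 210.] xy mm 660 -61  12x11 ang 10.9
px [399. 194.] xy mm 634 -47  33x32 ang 10.9
px [282. 147.] xy mm 502 -24  95x33 ang -78.8
px [376.  45.] xy mm 572 87  105x67 ang 11.5
px [140. 321.] xy mm 499 429  102x43 ang 15.4
px [229. 223.] xy mm 642 19  153x130 ang 10.7
px [269. 217.] xy mm 556 -88  150x61 ang -76.7
px [300. 140.] xy mm 875 -685  542x305 ang -58.3
t 51.57 cur [ 0.5075 -0.0653  0.2739] yaw 101.0 tilt 0.18 F [-0.2  0.3 -1. ] w 0.0495
j6 at goal ~-65 or yaw+180: 115
wz -93.69 deg (14 rows); dx -0.1217 dy 0.4698 dz 0.0039, rows>=13
```

View pics/w30.png

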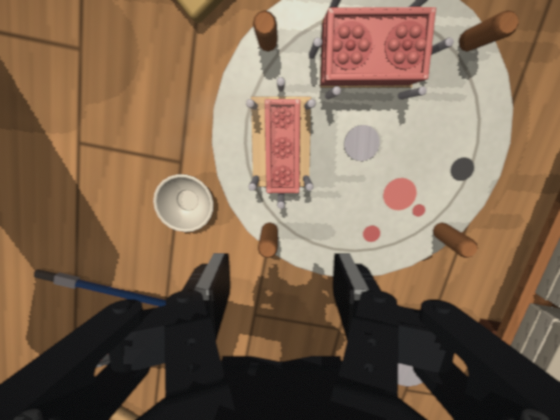

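View pics/z30.png

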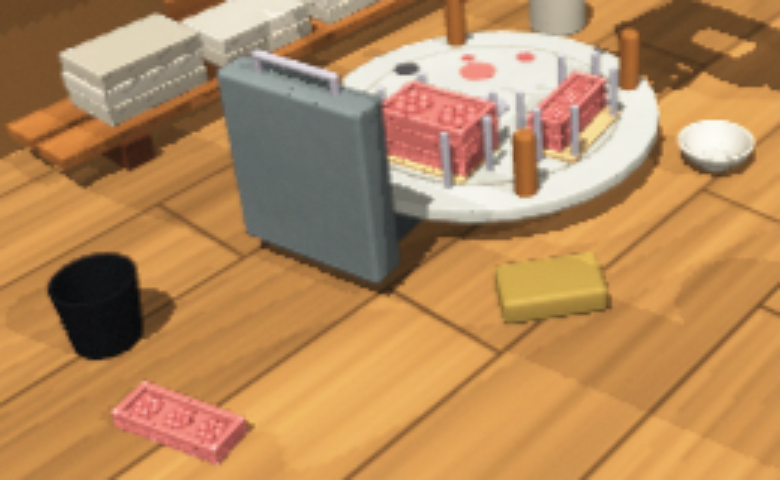

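Two narrow tiles are stacked squarely at (282,147), measuring (502,-24) mm. Going for N3, near (506,420) mm, passing above the panel at z 0.27.

```bash
python3 -m crank '[{"x":0,"y":0,"z":0,"wx":0,"wy":0,"wz":-6.7,"jaw":0.58},{"x":0,"y":0,"z":0,"wx":0,"wy":0,"wz":-6.7,"jaw":0.58},{"x":0,"y":0,"z":0,"wx":0,"wy":0,"wz":-6.7,"jaw":0.58},{"x":0,"y":0,"z":0,"wx":0,"wy":0,"wz":-6.7,"jaw":0.58},{"x":0,"y":0,"z":0,"wx":0,"wy":0,"wz":-6.7,"jaw":0.58},{"x":0,"y":0,"z":0,"wx":0,"wy":0,"wz":-6.7,"jaw":0.58},{"x":0,"y":0,"z":0,"wx":0,"wy":0,"wz":-6.7,"jaw":0.58},{"x":0,"y":0,"z":0,"wx":0,"wy":0,"wz":-6.7,"jaw":0.58},{"x":0,"y":0,"z":0,"wx":0,"wy":0,"wz":-6.7,"jaw":0.58},{"x":0,"y":0,"z":0,"wx":0,"wy":0,"wz":-6.7,"jaw":0.58}]'
python3 -m crank '[{"x":0,"y":0,"z":0,"wx":0,"wy":0,"wz":-6.7,"jaw":0.58},{"x":0,"y":0,"z":0,"wx":0,"wy":0,"wz":-6.7,"jaw":0.58},{"x":0,"y":0,"z":0,"wx":0,"wy":0,"wz":-6.7,"jaw":0.58},{"x":0,"y":0,"z":0,"wx":0,"wy":0,"wz":-6.6,"jaw":0.58},{"x":-0.009,"y":0.0355,"z":0,"wx":0,"wy":0,"wz":0,"jaw":0.58},{"x":-0.009,"y":0.0355,"z":0,"wx":0,"wy":0,"wz":0,"jaw":0.58},{"x":-0.009,"y":0.0355,"z":0,"wx":0,"wy":0,"wz":0,"jaw":0.58},{"x":-0.009,"y":0.0355,"z":0,"wx":0,"wy":0,"wz":0,"jaw":0.58},{"x":-0.009,"y":0.0355,"z":0,"wx":0,"wy":0,"wz":0,"jaw":0.58},{"x":-0.009,"y":0.0355,"z":0,"wx":0,"wy":0,"wz":0,"jaw":0.58}]'
python3 -m crank '[{"x":-0.009,"y":0.0355,"z":0,"wx":0,"wy":0,"wz":0,"jaw":0.58},{"x":-0.009,"y":0.0355,"z":0,"wx":0,"wy":0,"wz":0,"jaw":0.58},{"x":-0.009,"y":0.0355,"z":0,"wx":0,"wy":0,"wz":0,"jaw":0.58},{"x":-0.009,"y":0.0355,"z":0,"wx":0,"wy":0,"wz":0,"jaw":0.58},{"x":-0.009,"y":0.0355,"z":0,"wx":0,"wy":0,"wz":0,"jaw":0.58},{"x":-0.009,"y":0.0355,"z":0,"wx":0,"wy":0,"wz":0,"jaw":0.58},{"x":-0.009,"y":0.0355,"z":0,"wx":0,"wy":0,"wz":0,"jaw":0.58},{"x":0,"y":0,"z":0,"wx":0,"wy":0,"wz":0,"jaw":0.58},{"x":0,"y":0,"z":0,"wx":0,"wy":0,"wz":0,"jaw":0.58}]'
python3 - <<'E'
from h import *
im,c=cap('wrist','w31'); tiles(im,c); to(.506,.42,.14,194.7)
E
```

```text
time_s: 52.4
tool_pos: [0.5077, -0.0651, 0.2737]
orientation: [-0.318, -3.122, -0.0]
wrist_force: [-0.3, -0.1, 1.3]
width: 0.049
time_s: 53.23
tool_pos: [0.5054, 0.1559, 0.2739]
orientation: [0.403, -3.113, 0.001]
wrist_force: [1.2, -0.9, 0.1]
width: 0.0493
time_s: 53.98
tool_pos: [0.5032, 0.4119, 0.2727]
orientation: [0.407, -3.112, 0.004]
wrist_force: [-0.0, -1.1, -0.1]
width: 0.0495
px [289. 183.] xy mm 508 423  93x33 ang 14.6
t 54.03 cur [0.5036 0.4104 0.2733] yaw -165.2 tilt 0.22 F [ 0.4 -0.6  0.2] w 0.0496
j6 at goal ~-65 or yaw+180: 115
wz 0.10 deg (1 rows); dx -0.0048 dy 0.0086 dz 0.1333, rows>=4
```

View pics/w31.png

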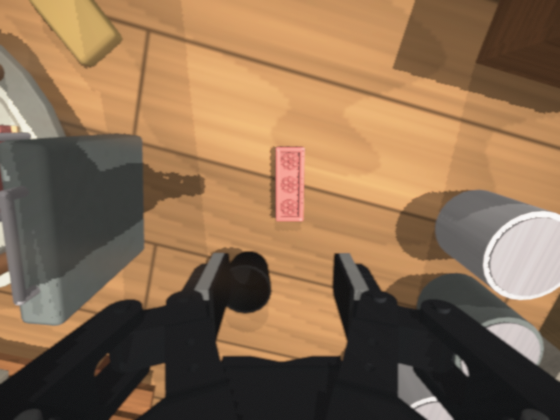

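N3 is at (289,184), with the black cup nearby at (247,282). Measuring clearance.

```bash
python3 - <<'E'
from h import *
c=np.load('pics/w31.npy',allow_pickle=True).item()
a=np.radians(194.7); X=np.array([np.cos(a),np.sin(a)]); Y=np.array([np.sin(a),-np.cos(a)])
for p,z in [((250,262),.062),((250,250),0.0),((222,285),.062),((272,285),.062),((440,225),.0)]:
    w=onplane(c,p,z)[:2]; d=w-[.508,.423]; print(p,w.round(3),'tool frame',(d@X).round(3),(d@Y).round(3))
to(.508,.423,.14,194.7)
E
```

```text
(250, 262) [0.604 0.399] tool frame -0.087 -0.048
(250, 250) [0.615 0.396] tool frame -0.097 -0.054
(222, 285) [0.643 0.373] tool frame -0.118 -0.083
(272, 285) [0.627 0.432] tool frame -0.118 -0.021
(440, 225) [0.513 0.639] tool frame -0.059 0.208
t 54.03 cur [0.5036 0.4104 0.2733] yaw -165.2 tilt 0.22 F [ 0.4 -0.6  0.2] w 0.0496
j6 at goal ~-65 or yaw+180: 115
wz 0.10 deg (1 rows); dx -0.0075 dy 0.0110 dz 0.1333, rows>=4
```

```bash
python3 -m crank '[{"x":-0.003,"y":0.005,"z":0.03,"wx":0,"wy":0,"wz":0,"jaw":0.58},{"x":-0.003,"y":0.005,"z":0.035,"wx":0,"wy":0,"wz":0,"jaw":0.58},{"x":0,"y":0,"z":0.035,"wx":0,"wy":0,"wz":0,"jaw":0.58},{"x":0,"y":0,"z":0.03,"wx":0,"wy":0,"wz":0,"jaw":0.58},{"x":0,"y":0,"z":0,"wx":0,"wy":0,"wz":0,"jaw":0.56},{"x":0,"y":0,"z":0,"wx":0,"wy":0,"wz":0,"jaw":0.56},{"x":0,"y":0,"z":0,"wx":0,"wy":0,"wz":0,"jaw":0.56}]'
python3 - <<'E'
from h import *
im,c=cap('wrist','w32'); tiles(im,c); to(.508,.423,.003,194.7)
E
```

```text
time_s: 54.62
tool_pos: [0.5091, 0.4211, 0.1473]
orientation: [-0.4, 3.113, 0.002]
wrist_force: [-0.2, -0.4, -0.3]
width: 0.0479
px [284. 197.] xy mm 508 423  94x34 ang 14.6
t 54.67 cur [0.5094 0.4215 0.148 ] yaw -165.4 tilt 0.27 F [-0.2  0.2  0.9] w 0.0481
j6 at goal ~-65 or yaw+180: 115
wz -0.07 deg (1 rows); dx 0.0010 dy 0.0018 dz 0.1450, rows>=4
```

```bash
python3 -m crank '[{"x":0.001,"y":0.002,"z":0.03,"wx":0,"wy":0,"wz":0,"jaw":0.56},{"x":0,"y":0,"z":0.035,"wx":0,"wy":0,"wz":0,"jaw":0.56},{"x":0,"y":0,"z":0.03,"wx":0,"wy":0,"wz":0,"jaw":0.56},{"x":0,"y":0,"z":0.025,"wx":0,"wy":0,"wz":0,"jaw":0.56},{"x":0,"y":0,"z":0.012,"wx":0,"wy":0,"wz":0,"jaw":0.56},{"x":0,"y":0,"z":0.004,"wx":0,"wy":0,"wz":0,"jaw":0.56},{"x":0,"y":0,"z":0,"wx":0,"wy":0,"wz":0,"jaw":0.56},{"x":0,"y":0,"z":0,"wx":0,"wy":0,"wz":0,"jaw":0.56},{"x":0,"y":0,"z":0,"wx":0,"wy":0,"wz":0,"jaw":0.56}]' 20
python3 - <<'E'
from h import *
im,c=cap('wrist','w33'); to(.508,.423,.003,194.7)
E
```

```text
time_s: 55.42
tool_pos: [0.5079, 0.4239, 0.0115]
orientation: [-0.401, 3.112, 0.003]
wrist_force: [0.5, 0.7, -0.0]
width: 0.0478
t 55.47 cur [0.5077 0.4237 0.0113] yaw -165.3 tilt 0.22 F [1.6 0.1 0.7] w 0.0477
j6 at goal ~-65 or yaw+180: 115
wz -0.03 deg (1 rows); dx -0.0001 dy -0.0008 dz 0.0083, rows>=1
```

View pics/w33.png

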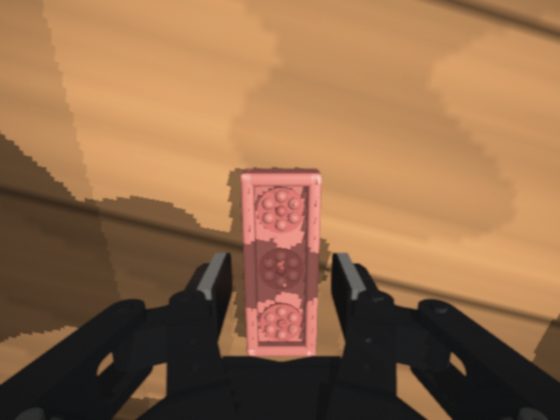

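N3 is centred between the fingers. Closing and lifting.

```bash
python3 -m crank '[{"x":0,"y":0,"z":0.004,"wx":0,"wy":0,"wz":0,"jaw":0.56},{"x":0,"y":0,"z":0.0035,"wx":0,"wy":0,"wz":0,"jaw":0.56},{"x":0,"y":0,"z":0,"wx":0,"wy":0,"wz":0,"jaw":0.45},{"x":0,"y":0,"z":0,"wx":0,"wy":0,"wz":0,"jaw":0.28},{"x":0,"y":0,"z":0,"wx":0,"wy":0,"wz":0,"jaw":0.28},{"x":0,"y":0,"z":0,"wx":0,"wy":0,"wz":0,"jaw":0.28},{"x":0,"y":0,"z":0,"wx":0,"wy":0,"wz":0,"jaw":0.28},{"x":0,"y":0,"z":0,"wx":0,"wy":0,"wz":0,"jaw":0.28}]' 40
python3 -m crank '[{"x":0,"y":0,"z":-0.01,"wx":0,"wy":0,"wz":0,"jaw":0.28},{"x":0,"y":0,"z":-0.02,"wx":0,"wy":0,"wz":0,"jaw":0.28},{"x":0,"y":0,"z":-0.03,"wx":0,"wy":0,"wz":0,"jaw":0.28},{"x":0,"y":0,"z":-0.04,"wx":0,"wy":0,"wz":0,"jaw":0.28},{"x":0,"y":0,"z":-0.04,"wx":0,"wy":0,"wz":0,"jaw":0.28},{"x":0,"y":0,"z":-0.04,"wx":0,"wy":0,"wz":0,"jaw":0.28},{"x":0,"y":0,"z":-0.04,"wx":0,"wy":0,"wz":0,"jaw":0.28},{"x":0,"y":0,"z":-0.035,"wx":0,"wy":0,"wz":0,"jaw":0.28},{"x":0,"y":0,"z":-0.02,"wx":0,"wy":0,"wz":0,"jaw":0.28},{"x":0,"y":0,"z":0,"wx":0,"wy":0,"wz":0,"jaw":0.28}]' 40
python3 -m crank '[{"x":0,"y":0,"z":0,"wx":0,"wy":0,"wz":0,"jaw":0.28}]'
python3 - <<'E'
from h import *
im,c=cap('wrist','w34'); to(.4997,-.0207,.26,101)
im=im.astype(int)
col=im[165:240,275:287].mean(1)
d=np.abs(np.diff(col,axis=0)).sum(1); print([(165+i,int(d[i])) for i in range(len(d)) if d[i]>35])
E
```

```text
time_s: 56.13
tool_pos: [0.5065, 0.4228, 0.0015]
orientation: [0.401, -3.116, 0.0]
wrist_force: [-1.3, -0.4, -1.0]
width: 0.0348
time_s: 56.97
tool_pos: [0.5082, 0.4241, 0.284]
orientation: [-0.4, 3.105, 0.01]
wrist_force: [1.2, 0.0, 0.1]
width: 0.0349
time_s: 57.05
tool_pos: [0.5067, 0.423, 0.2784]
orientation: [-0.401, 3.113, 0.002]
wrist_force: [0.8, 0.0, -2.1]
width: 0.0347
t 57.10 cur [0.5061 0.4225 0.2763] yaw -165.3 tilt 0.05 F [ 0.6 -0.6 -0.7] w 0.0349
j6 at goal ~-13 or yaw+180: 167
wz 93.67 deg (14 rows); dx -0.4338 dy -0.0908 dz 0.0163, rows>=12
[(172, 42), (173, 54), (174, 45), (180, 64), (181, 91), (182, 50), (193, 45), (194, 47), (196, 37)]
```

View pics/w34.png

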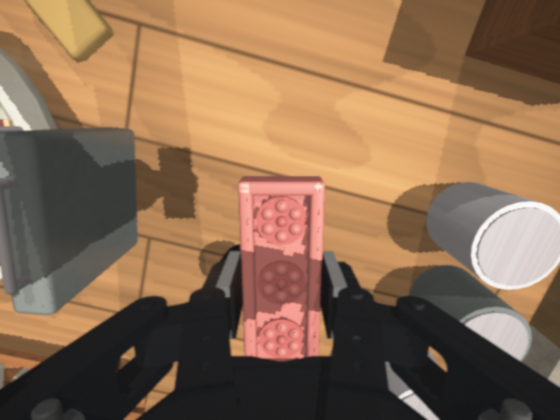

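N3 is held centred: the edge row of 181 gives an offset of about 0, so the goal is (0.4996,-0.0206). Carrying it over the panel.

```bash
python3 -m crank '[{"x":0,"y":0,"z":0,"wx":0,"wy":0,"wz":6.7,"jaw":0.28},{"x":0,"y":0,"z":0,"wx":0,"wy":0,"wz":6.7,"jaw":0.28},{"x":0,"y":0,"z":0,"wx":0,"wy":0,"wz":6.7,"jaw":0.28},{"x":0,"y":0,"z":0,"wx":0,"wy":0,"wz":6.7,"jaw":0.28},{"x":0,"y":0,"z":0,"wx":0,"wy":0,"wz":6.7,"jaw":0.28},{"x":0,"y":0,"z":0,"wx":0,"wy":0,"wz":6.7,"jaw":0.28},{"x":0,"y":0,"z":0,"wx":0,"wy":0,"wz":6.7,"jaw":0.28},{"x":0,"y":0,"z":0,"wx":0,"wy":0,"wz":6.7,"jaw":0.28},{"x":0,"y":0,"z":0,"wx":0,"wy":0,"wz":6.7,"jaw":0.28},{"x":0,"y":0,"z":0,"wx":0,"wy":0,"wz":6.7,"jaw":0.28}]'
python3 -m crank '[{"x":0,"y":0,"z":0,"wx":0,"wy":0,"wz":6.7,"jaw":0.28},{"x":0,"y":0,"z":0,"wx":0,"wy":0,"wz":6.7,"jaw":0.28},{"x":0,"y":0,"z":0,"wx":0,"wy":0,"wz":6.7,"jaw":0.28},{"x":0,"y":0,"z":0,"wx":0,"wy":0,"wz":6.6,"jaw":0.28},{"x":-0.036,"y":-0.0075,"z":0,"wx":0,"wy":0,"wz":0,"jaw":0.28},{"x":-0.036,"y":-0.0075,"z":0,"wx":0,"wy":0,"wz":0,"jaw":0.28},{"x":-0.036,"y":-0.0075,"z":0,"wx":0,"wy":0,"wz":0,"jaw":0.28},{"x":-0.036,"y":-0.0075,"z":0,"wx":0,"wy":0,"wz":0,"jaw":0.28},{"x":-0.036,"y":-0.0075,"z":0,"wx":0,"wy":0,"wz":0,"jaw":0.28},{"x":-0.036,"y":-0.0075,"z":0,"wx":0,"wy":0,"wz":0,"jaw":0.28}]'
python3 -m crank '[{"x":-0.036,"y":-0.0075,"z":0,"wx":0,"wy":0,"wz":0,"jaw":0.28},{"x":-0.036,"y":-0.0075,"z":0,"wx":0,"wy":0,"wz":0,"jaw":0.28},{"x":-0.036,"y":-0.0075,"z":0,"wx":0,"wy":0,"wz":0,"jaw":0.28},{"x":-0.036,"y":-0.0075,"z":0,"wx":0,"wy":0,"wz":0,"jaw":0.28},{"x":-0.036,"y":-0.0075,"z":0,"wx":0,"wy":0,"wz":0,"jaw":0.28},{"x":-0.034,"y":-0.0075,"z":0,"wx":0,"wy":0,"wz":0,"jaw":0.28},{"x":0,"y":0,"z":0.03,"wx":0,"wy":0,"wz":0,"jaw":0.28},{"x":0,"y":0,"z":0.03,"wx":0,"wy":0,"wz":0,"jaw":0.28},{"x":0,"y":0,"z":0,"wx":0,"wy":0,"wz":0,"jaw":0.28},{"x":0,"y":0,"z":0,"wx":0,"wy":0,"wz":0,"jaw":0.28}]'
python3 -m crank '[{"x":0,"y":0,"z":0,"wx":0,"wy":0,"wz":0,"jaw":0.28}]'
python3 - <<'E'
from h import *
im,c=cap('wrist','w35'); to(.4996,-.0206,.102,101)
E
```

```text
time_s: 57.93
tool_pos: [0.5057, 0.4222, 0.2738]
orientation: [-1.392, -2.814, 0.008]
wrist_force: [-0.1, 0.5, -0.5]
width: 0.0349
time_s: 58.77
tool_pos: [0.502, 0.2002, 0.2742]
orientation: [-1.997, -2.422, 0.007]
wrist_force: [0.4, 0.0, -0.6]
width: 0.0349
time_s: 59.6
tool_pos: [0.4982, -0.0164, 0.2143]
orientation: [-1.996, -2.419, 0.006]
wrist_force: [0.9, -0.6, -1.1]
width: 0.0348
time_s: 59.68
tool_pos: [0.5004, -0.0161, 0.217]
orientation: [-1.998, -2.424, 0.0]
wrist_force: [0.0, -0.1, 0.1]
width: 0.0351
t 59.73 cur [ 0.5009 -0.0161  0.2178] yaw 101.0 tilt 0.10 F [-0.5 -0.2 -0.8] w 0.0350
j6 at goal ~-13 or yaw+180: 167
wz 0.02 deg (1 rows); dx -0.0042 dy -0.0021 dz 0.1158, rows>=3
```

View pics/w35.png

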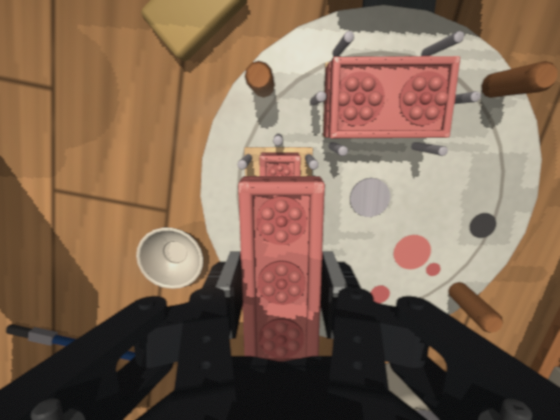

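Aligned on column 281. Lowering N3.

```bash
python3 -m crank '[{"x":-0.004,"y":-0.001,"z":0.02,"wx":0,"wy":0,"wz":0,"jaw":0.28},{"x":0,"y":0,"z":0.03,"wx":0,"wy":0,"wz":0,"jaw":0.28},{"x":0,"y":0,"z":0.03,"wx":0,"wy":0,"wz":0,"jaw":0.28},{"x":0,"y":0,"z":0.025,"wx":0,"wy":0,"wz":0,"jaw":0.28},{"x":0,"y":0,"z":0.01,"wx":0,"wy":0,"wz":0,"jaw":0.28},{"x":0,"y":0,"z":0,"wx":0,"wy":0,"wz":0,"jaw":0.28},{"x":0,"y":0,"z":0,"wx":0,"wy":0,"wz":0,"jaw":0.28},{"x":0,"y":0,"z":0,"wx":0,"wy":0,"wz":0,"jaw":0.28}]'
python3 - <<'E'
from h import *
to(.4996,-.0206,.0845,101)
E
```

```text
time_s: 60.4
tool_pos: [0.5016, -0.0205, 0.1037]
orientation: [1.996, 2.421, 0.004]
wrist_force: [0.7, -0.4, -0.9]
width: 0.035
t 60.40 cur [ 0.5016 -0.0205  0.1037] yaw 101.0 tilt 0.24 F [ 0.7 -0.4 -0.9] w 0.0350
j6 at goal ~-13 or yaw+180: 167
wz -0.00 deg (1 rows); dx 0.0003 dy -0.0020 dz 0.0192, rows>=1
```

```bash
python3 -m crank '[{"x":0,"y":-0.001,"z":0.008,"wx":0,"wy":0,"wz":0,"jaw":0.28},{"x":0,"y":0,"z":0.006,"wx":0,"wy":0,"wz":0,"jaw":0.28},{"x":0,"y":0,"z":0.001,"wx":0,"wy":0,"wz":0,"jaw":0.28},{"x":0,"y":0,"z":0,"wx":0,"wy":0,"wz":0,"jaw":0.28},{"x":0,"y":0,"z":0,"wx":0,"wy":0,"wz":0,"jaw":0.28},{"x":0,"y":0,"z":0,"wx":0,"wy":0,"wz":0,"jaw":0.28}]'
python3 - <<'E'
from h import *
to(.4996,-.0206,.0845,101)
E
```

```text
time_s: 60.9
tool_pos: [0.4991, -0.0208, 0.0868]
orientation: [1.999, 2.423, 0.0]
wrist_force: [0.5, -0.3, -0.5]
width: 0.0349
t 60.90 cur [ 0.4991 -0.0208  0.0868] yaw 101.0 tilt 0.03 F [ 0.5 -0.3 -0.5] w 0.0349
j6 at goal ~-13 or yaw+180: 167
wz -0.03 deg (1 rows); dx 0.0001 dy 0.0006 dz 0.0023, rows>=1
```

```bash
python3 -m crank '[{"x":0,"y":0.0005,"z":0.001,"wx":0,"wy":0,"wz":0,"jaw":0.28},{"x":0,"y":0,"z":0.001,"wx":0,"wy":0,"wz":0,"jaw":0.28},{"x":0,"y":0,"z":0.0005,"wx":0,"wy":0,"wz":0,"jaw":0.28},{"x":0,"y":0,"z":0,"wx":0,"wy":0,"wz":0,"jaw":0.28},{"x":0,"y":0,"z":0,"wx":0,"wy":0,"wz":0,"jaw":0.28}]'
```

```text
time_s: 61.32
tool_pos: [0.4995, -0.0207, 0.0844]
orientation: [1.999, 2.423, 0.0]
wrist_force: [-0.2, 0.3, 1.3]
width: 0.0352
```

```bash
python3 -m crank '[{"x":0,"y":0,"z":0.0005,"wx":0,"wy":0,"wz":0,"jaw":0.28},{"x":0,"y":0,"z":0,"wx":0,"wy":0,"wz":0,"jaw":0.5},{"x":0,"y":0,"z":0,"wx":0,"wy":0,"wz":0,"jaw":0.58},{"x":0,"y":0,"z":0,"wx":0,"wy":0,"wz":0,"jaw":0.58},{"x":0,"y":0,"z":-0.01,"wx":0,"wy":0,"wz":0,"jaw":0.58},{"x":0,"y":0,"z":-0.03,"wx":0,"wy":0,"wz":0,"jaw":0.58},{"x":0,"y":0,"z":-0.035,"wx":0,"wy":0,"wz":0,"jaw":0.58},{"x":0,"y":0,"z":-0.035,"wx":0,"wy":0,"wz":0,"jaw":0.58},{"x":-0.04,"y":0,"z":-0.015,"wx":0,"wy":0,"wz":0,"jaw":0.58},{"x":-0.04,"y":0,"z":0,"wx":0,"wy":0,"wz":0,"jaw":0.58}]'
python3 -m crank '[{"x":0,"y":0,"z":0,"wx":0,"wy":0,"wz":0,"jaw":0.6},{"x":0,"y":0,"z":0,"wx":0,"wy":0,"wz":0,"jaw":0.6},{"x":0,"y":0,"z":0,"wx":0,"wy":0,"wz":0,"jaw":0.6}]'
python3 - <<'E'
from h import *
im,c=cap('wrist','w36'); tiles(im,c,.099); to(.5058,-.128,.15,56)
E
```

```text
time_s: 62.15
tool_pos: [0.517, -0.0981, 0.2139]
orientation: [1.988, 2.421, 0.008]
wrist_force: [1.7, -0.2, -0.6]
width: 0.0494
time_s: 62.4
tool_pos: [0.5139, -0.098, 0.2082]
orientation: [-1.999, -2.422, 0.0]
wrist_force: [0.1, 0.4, -0.7]
width: 0.0515
px [392. 225.] xy mm 607 -94  16x16 ang 10.9
px [450. 196.] xy mm 647 -61  11x11 ang 60.9
px [427. 175.] xy mm 624 -49  31x31 ang 59.7
px [282. 108.] xy mm 501 -23  96x34 ang -79.3
px [400.  15.] xy mm 573 55  100x21 ang 10.8
t 62.45 cur [ 0.5138 -0.0975  0.208 ] yaw 101.0 tilt 0.08 F [-0.3 -0.4  0.5] w 0.0511
j6 at goal ~20 or yaw+180: -160
wz 44.98 deg (7 rows); dx -0.0298 dy 0.0104 dz 0.0580, rows>=2
```

View pics/w36.png

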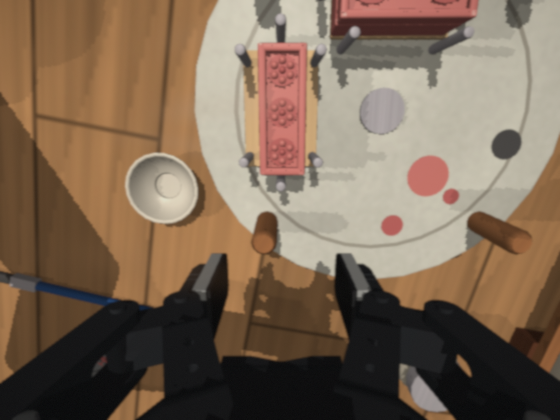

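The narrow pile of three is square at (282,108), measuring (501,-23) mm. Now peg_2, seen at (265,232), using the same approach as before.

```bash
python3 -m crank '[{"x":0,"y":0,"z":0,"wx":0,"wy":0,"wz":6.5,"jaw":0.6},{"x":0,"y":0,"z":0,"wx":0,"wy":0,"wz":6.5,"jaw":0.6},{"x":0,"y":0,"z":0,"wx":0,"wy":0,"wz":6.5,"jaw":0.6},{"x":0,"y":0,"z":0,"wx":0,"wy":0,"wz":6.5,"jaw":0.6},{"x":0,"y":0,"z":0,"wx":0,"wy":0,"wz":6.5,"jaw":0.6},{"x":0,"y":0,"z":0,"wx":0,"wy":0,"wz":6.5,"jaw":0.6},{"x":0,"y":0,"z":0,"wx":0,"wy":0,"wz":6,"jaw":0.6},{"x":-0.015,"y":0.005,"z":0.015,"wx":0,"wy":0,"wz":0,"jaw":0.6},{"x":-0.015,"y":0.005,"z":0.015,"wx":0,"wy":0,"wz":0,"jaw":0.6},{"x":0,"y":0,"z":0.015,"wx":0,"wy":0,"wz":0,"jaw":0.6}]' 20
python3 -m crank '[{"x":0,"y":0,"z":0,"wx":0,"wy":0,"wz":0,"jaw":0.6},{"x":0,"y":0,"z":0,"wx":0,"wy":0,"wz":0,"jaw":0.6},{"x":0,"y":0,"z":0,"wx":0,"wy":0,"wz":0,"jaw":0.6}]' 20
python3 - <<'E'
from h import *
im,c=cap('wrist','w37'); to(.5058,-.128,.07,56)
E
```

```text
time_s: 63.28
tool_pos: [0.5052, -0.1289, 0.1628]
orientation: [2.773, 1.475, -0.001]
wrist_force: [-0.3, -0.2, -0.2]
width: 0.0509
time_s: 63.53
tool_pos: [0.5064, -0.1279, 0.164]
orientation: [2.773, 1.476, 0.001]
wrist_force: [-0.9, 0.6, -0.5]
width: 0.0515
t 63.58 cur [ 0.5066 -0.128   0.1643] yaw 56.0 tilt 0.10 F [0.5 0.5 1.1] w 0.0514
j6 at goal ~20 or yaw+180: -160
wz 0.04 deg (1 rows); dx -0.0004 dy -0.0007 dz 0.0943, rows>=3
```

View pics/w37.png

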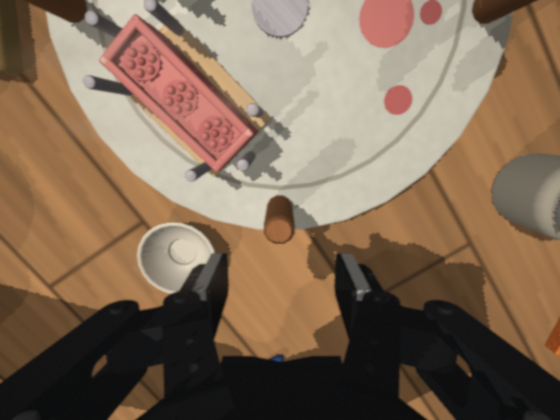

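The peg top is at (280,232), centred. Lowering and narrowing.

```bash
python3 -m crank '[{"x":0,"y":0,"z":0.03,"wx":0,"wy":0,"wz":0,"jaw":0.6},{"x":0,"y":0,"z":0.03,"wx":0,"wy":0,"wz":0,"jaw":0.6},{"x":0,"y":0,"z":0.025,"wx":0,"wy":0,"wz":0,"jaw":0.6},{"x":0,"y":0,"z":0.009,"wx":0,"wy":0,"wz":0,"jaw":0.6},{"x":0,"y":0,"z":0,"wx":0,"wy":0,"wz":0,"jaw":0.6},{"x":0,"y":0,"z":0,"wx":0,"wy":0,"wz":0,"jaw":0.34},{"x":0,"y":0,"z":0,"wx":0,"wy":0,"wz":0,"jaw":0.34},{"x":0,"y":0,"z":0,"wx":0,"wy":0,"wz":0,"jaw":0.34},{"x":0,"y":0,"z":0,"wx":0,"wy":0,"wz":0,"jaw":0.34}]' 20
python3 -c "
from h import *
pol()"
```

```text
time_s: 64.33
tool_pos: [0.5069, -0.1289, 0.0707]
orientation: [2.772, 1.473, 0.003]
wrist_force: [0.0, -0.4, -1.1]
width: 0.0293
t 64.33 r 150.3 theta 236.5 z 0.071 yaw 56.0 F [ 0.  -0.4 -1.1] j6 0.32 w 0.029
```

```bash
python3 -m crank '[{"x":0.0001,"y":-0.004,"z":0,"wx":0,"wy":0,"wz":1.5,"jaw":0.34},{"x":0.0002,"y":-0.00785,"z":0,"wx":0,"wy":0,"wz":3,"jaw":0.34},{"x":0.0002,"y":-0.00785,"z":0,"wx":0,"wy":0,"wz":3,"jaw":0.34},{"x":0.0002,"y":-0.00785,"z":0,"wx":0,"wy":0,"wz":3,"jaw":0.34},{"x":0.0002,"y":-0.00785,"z":0,"wx":0,"wy":0,"wz":3,"jaw":0.34},{"x":0.0002,"y":-0.00785,"z":0,"wx":0,"wy":0,"wz":3,"jaw":0.34}]' 20
python3 -c "
from h import *
pol()"
python3 -m crank '[{"x":0.0002,"y":-0.00785,"z":0,"wx":0,"wy":0,"wz":3,"jaw":0.34},{"x":0.0002,"y":-0.00785,"z":0,"wx":0,"wy":0,"wz":3,"jaw":0.34},{"x":0.0002,"y":-0.00785,"z":0,"wx":0,"wy":0,"wz":3,"jaw":0.34},{"x":0.0002,"y":-0.00785,"z":0,"wx":0,"wy":0,"wz":3,"jaw":0.34},{"x":0.0002,"y":-0.00785,"z":0,"wx":0,"wy":0,"wz":3,"jaw":0.34},{"x":0.0002,"y":-0.00785,"z":0,"wx":0,"wy":0,"wz":3,"jaw":0.34},{"x":0.0002,"y":-0.00785,"z":0,"wx":0,"wy":0,"wz":3,"jaw":0.34},{"x":0.0002,"y":-0.00785,"z":0,"wx":0,"wy":0,"wz":3,"jaw":0.34},{"x":0.0002,"y":-0.00785,"z":0,"wx":0,"wy":0,"wz":3,"jaw":0.34},{"x":0.0002,"y":-0.00785,"z":0,"wx":0,"wy":0,"wz":3,"jaw":0.34}]' 20
python3 -c "
from h import *
pol()"
```

```text
time_s: 64.83
tool_pos: [0.4749, -0.1004, 0.0704]
orientation: [2.955, 1.056, 0.004]
wrist_force: [1.4, -2.9, 1.3]
width: 0.0291
t 64.83 r 150.2 theta 220.1 z 0.070 yaw 39.3 F [ 1.4 -2.9  1.3] j6 0.65 w 0.029
time_s: 65.67
tool_pos: [0.442, -0.0292, 0.0702]
orientation: [3.13, 0.255, 0.002]
wrist_force: [-0.3, -1.2, 0.6]
width: 0.0288
t 65.67 r 150.0 theta 189.8 z 0.070 yaw 9.3 F [-0.3 -1.2  0.6] j6 1.32 w 0.029
```

```bash
python3 -m crank '[{"x":0.0002,"y":-0.00785,"z":0,"wx":0,"wy":0,"wz":3,"jaw":0.34},{"x":0.0002,"y":-0.00785,"z":0,"wx":0,"wy":0,"wz":3,"jaw":0.34},{"x":0.0002,"y":-0.00785,"z":0,"wx":0,"wy":0,"wz":3,"jaw":0.34},{"x":0.0002,"y":-0.00785,"z":0,"wx":0,"wy":0,"wz":3,"jaw":0.34},{"x":0.0002,"y":-0.00785,"z":0,"wx":0,"wy":0,"wz":3,"jaw":0.34},{"x":0.0002,"y":-0.00785,"z":0,"wx":0,"wy":0,"wz":3,"jaw":0.34},{"x":0.0002,"y":-0.00785,"z":0,"wx":0,"wy":0,"wz":3,"jaw":0.34},{"x":0.0002,"y":-0.00785,"z":0,"wx":0,"wy":0,"wz":3,"jaw":0.34},{"x":0.0002,"y":-0.00785,"z":0,"wx":0,"wy":0,"wz":3,"jaw":0.34},{"x":0.0002,"y":-0.00785,"z":0,"wx":0,"wy":0,"wz":3,"jaw":0.34}]' 20
python3 -m crank '[{"x":0.0002,"y":-0.00785,"z":0,"wx":0,"wy":0,"wz":3,"jaw":0.34},{"x":0.0002,"y":-0.00785,"z":0,"wx":0,"wy":0,"wz":3,"jaw":0.34},{"x":0.0002,"y":-0.00785,"z":0,"wx":0,"wy":0,"wz":3,"jaw":0.34},{"x":0.0001,"y":-0.0052,"z":0,"wx":0,"wy":0,"wz":2,"jaw":0.34},{"x":0,"y":-0.004,"z":0,"wx":0,"wy":0,"wz":1.5,"jaw":0.34},{"x":0,"y":-0.003,"z":0,"wx":0,"wy":0,"wz":1,"jaw":0.34},{"x":0,"y":0,"z":0,"wx":0,"wy":0,"wz":0,"jaw":0.34},{"x":0,"y":0,"z":0,"wx":0,"wy":0,"wz":0,"jaw":0.34},{"x":0,"y":0,"z":0,"wx":0,"wy":0,"wz":0,"jaw":0.34}]' 20
python3 - <<'E'
from h import *
pol(); im,c=cap('wrist','w38')
E
```

```text
time_s: 66.5
tool_pos: [0.4499, 0.049, 0.0701]
orientation: [-3.09, 0.564, -0.003]
wrist_force: [0.6, 0.4, -0.7]
width: 0.0292
time_s: 67.25
tool_pos: [0.4656, 0.0799, 0.0695]
orientation: [-3.004, 0.919, -0.001]
wrist_force: [1.3, -0.2, 0.9]
width: 0.0288
t 67.25 r 149.6 theta 146.1 z 0.070 yaw -34.0 F [ 1.3 -0.2  0.9] j6 2.31 w 0.029
```

View pics/w38.png

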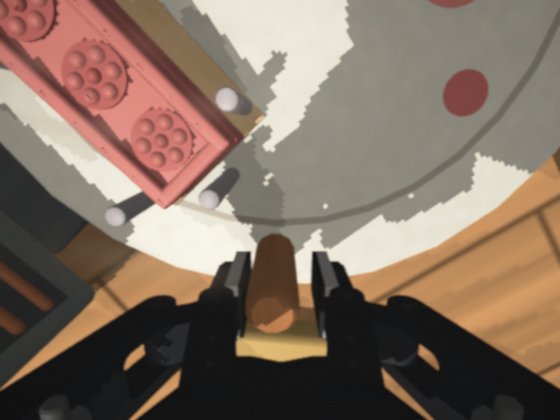

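The peg at (272,318) leans toward the leading finger, about 3.5 mm ahead. I'll open and see where the wheel rests.

```bash
python3 -m crank '[{"x":0,"y":0,"z":0,"wx":0,"wy":0,"wz":0,"jaw":0.5},{"x":0,"y":0,"z":0,"wx":0,"wy":0,"wz":0,"jaw":0.6},{"x":0,"y":0,"z":0,"wx":0,"wy":0,"wz":0,"jaw":0.6},{"x":0,"y":0,"z":0,"wx":0,"wy":0,"wz":0,"jaw":0.6},{"x":0,"y":0,"z":0,"wx":0,"wy":0,"wz":0,"jaw":0.6},{"x":0,"y":0,"z":0,"wx":0,"wy":0,"wz":0,"jaw":0.6}]' 20
python3 - <<'E'
from h import *
pol(); im,c=cap('wrist','w39')
E
```

```text
time_s: 67.8
tool_pos: [0.4655, 0.08, 0.0693]
orientation: [3.004, -0.919, -0.0]
wrist_force: [0.6, -0.3, 0.7]
width: 0.0512
t 67.80 r 149.8 theta 146.1 z 0.069 yaw -34.0 F [ 0.6 -0.3  0.7] j6 2.31 w 0.051
```

View pics/w39.png

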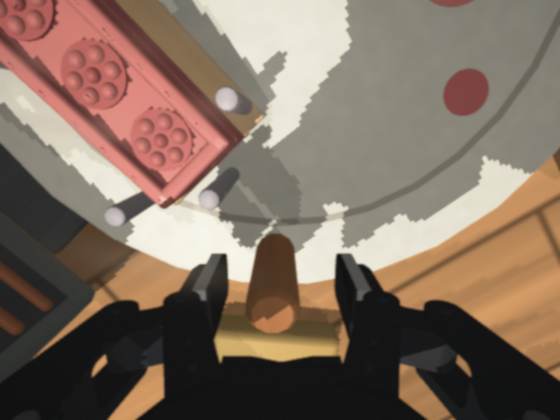

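```bash
python3 -m crank '[{"x":0,"y":-0.002,"z":-0.02,"wx":0,"wy":0,"wz":0,"jaw":0.6},{"x":0,"y":0,"z":-0.035,"wx":0,"wy":0,"wz":0,"jaw":0.6},{"x":0,"y":0,"z":-0.035,"wx":0,"wy":0,"wz":0,"jaw":0.6},{"x":0,"y":0,"z":-0.035,"wx":0,"wy":0,"wz":0,"jaw":0.6},{"x":0,"y":0.02,"z":-0.035,"wx":0,"wy":0,"wz":-7,"jaw":0.6},{"x":0,"y":0.02,"z":-0.035,"wx":0,"wy":0,"wz":-7,"jaw":0.6},{"x":0,"y":0.02,"z":-0.035,"wx":0,"wy":0,"wz":-7,"jaw":0.6},{"x":0,"y":0.02,"z":-0.02,"wx":0,"wy":0,"wz":-7,"jaw":0.6},{"x":0,"y":0,"z":0,"wx":0,"wy":0,"wz":0,"jaw":0.6},{"x":0,"y":0,"z":0,"wx":0,"wy":0,"wz":0,"jaw":0.6}]' 20
python3 -m crank '[{"x":0.03,"y":0,"z":-0.01,"wx":0,"wy":0,"wz":0,"jaw":0.6},{"x":0.03,"y":0,"z":-0.01,"wx":0,"wy":0,"wz":0,"jaw":0.6},{"x":0,"y":0,"z":0,"wx":0,"wy":0,"wz":0,"jaw":0.6},{"x":0,"y":0,"z":0,"wx":0,"wy":0,"wz":0,"jaw":0.6},{"x":0,"y":0,"z":0,"wx":0,"wy":0,"wz":0,"jaw":0.6}]'
python3 - <<'E'
from h import *
pol(); im,c=cap('wrist','w40'); tiles(im,c,.099); cap('scene','sc40');cap('side','s40')
E
```

```text
time_s: 68.68
tool_pos: [0.4351, 0.0086, 0.3202]
orientation: [-3.137, 0.171, -0.004]
wrist_force: [0.2, -0.2, -0.2]
width: 0.0512
time_s: 69.1
tool_pos: [0.4938, 0.0034, 0.3373]
orientation: [-3.137, 0.165, 0.007]
wrist_force: [0.1, 0.5, -0.5]
width: 0.0514
t 69.10 r 96.3 theta 175.8 z 0.337 yaw -6.0 F [ 0.1  0.5 -0.5] j6 1.66 w 0.051
px [535. 273.] xy mm 336 -317  20x17 ang 51.4
px [527. 259.] xy mm 357 -304  17x17 ang 83.4
px [520. 245.] xy mm 378 -292  18x17 ang 83.9
px [314. 177.] xy mm 494 -37  16x16 ang -4.7
px [348. 144.] xy mm 528 -80  11x10 ang 83.9
px [327. 135.] xy mm 542 -55  32x31 ang -3.2
px [205. 119.] xy mm 573 83  95x42 ang 9.3
px [252.  22.] xy mm 660 15  103x54 ang 83.9
```

View pics/w40.png

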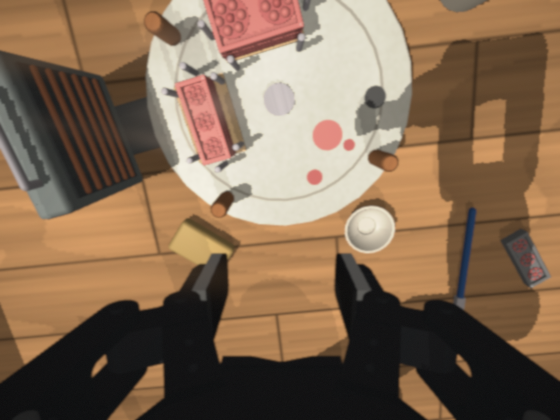

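View pics/sc40.png

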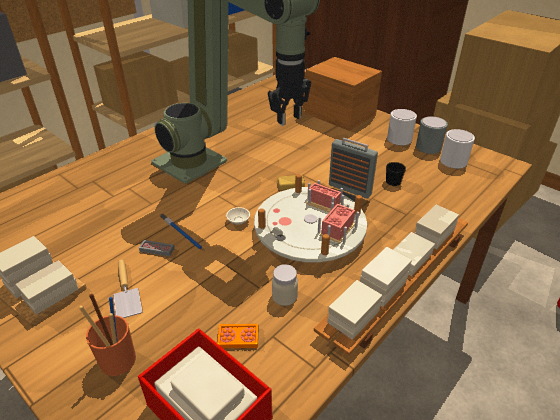

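View pics/s40.png

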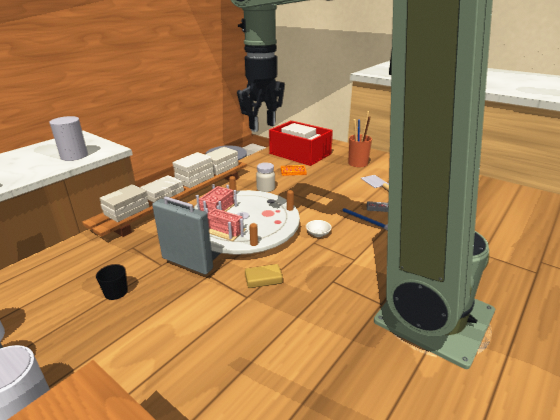

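Both piles are upright. The narrow one at (205,119) faces the panel and the wide one stands at the back (252,22). The bystanders look unmoved. I'll zoom in and measure the wheel angle from the pegs.

```bash
python3 - <<'E'
from h import *
im=cv2.imread('pics/w40.png');c=np.load('pics/w40.npy',allow_pickle=True).item()
cv2.imwrite('pics/w40z.png',cv2.resize(im[0:225,140:420],None,fx=2.66,fy=2.66,interpolation=cv2.INTER_CUBIC))
# peg tops: brown mask
hsv=cv2.cvtColor(im,cv2.COLOR_BGR2HSV)
for n,p in [('FR',(391,163)),('FL',(222,209)),('BL',(155,22))]:
    d=(onplane(c,p,.107)[:2]-AX)*1000; print(n,d.round(1),np.hypot(*d).round(1),np.degrees(np.arctan2(d[1],d[0]))%90)
E
```

```text
FR [ -87.4 -123. ] 150.9 54.59998672917453
FL [-121.6   81.9] 146.6 56.042406526298606
BL [ 85.4 119.4] 146.8 54.41332160499805
```

View pics/w40z.png

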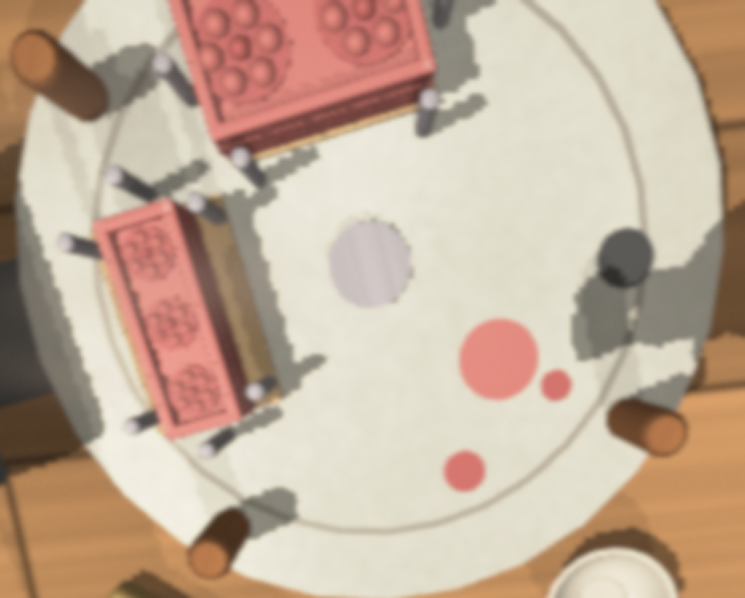

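The wheel looks about 1° past my initial reference, but that reference (the start angle) was only good to 0.05 rad. I'll get the stand's true heading from the panel's horizontal edges.

```bash
python3 - <<'E'
from h import *
im=cv2.imread('pics/w40.png'); cv2.imwrite('pics/p1.png',cv2.resize(im[40:225,0:160],None,fx=4,fy=4)[:600])
im=cv2.imread('pics/s40.png'); cv2.imwrite('pics/p2.png',cv2.resize(im[185:285,140:230],None,fx=6,fy=6,interpolation=cv2.INTER_CUBIC))
im=cv2.imread('pics/sc40.png'); cv2.imwrite('pics/p3.png',cv2.resize(im[130:205,315:390],None,fx=8,fy=8,interpolation=cv2.INTER_CUBIC))
E
```

```text
(no output)
```

View pics/p1.png

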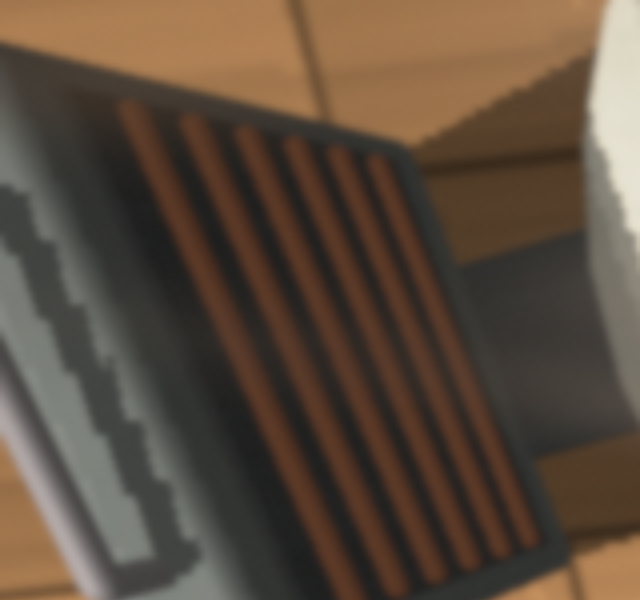

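View pics/p2.png

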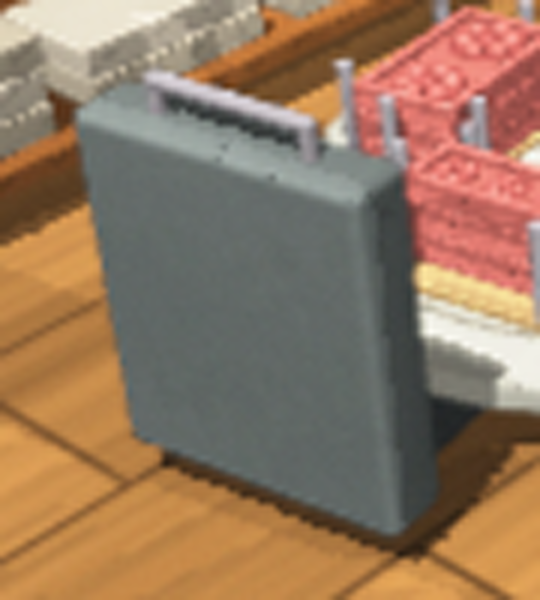

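View pics/p3.png

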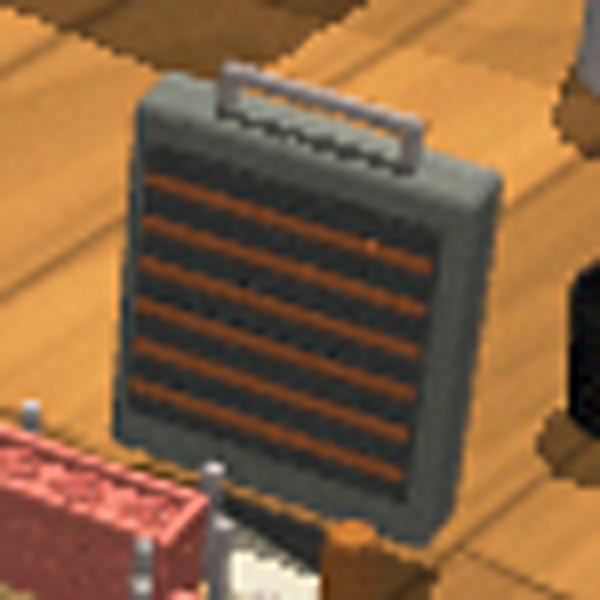

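```bash
python3 - <<'E'
from h import *
L=lambda f:np.load(f'pics/{f}.npy',allow_pickle=True).item()
def ang(c,p,q,z): a,b=onplane(c,p,z),onplane(c,q,z); d=(b-a)[:2]; return (np.degrees(np.arctan2(d[1],d[0]))+90)%180-90
c=L('w40')
for i,(p,q) in enumerate([((132,105),(350,595)),((193,118),(398,590)),((247,130),(433,580)),((298,140),(470,565)),((340,150),(500,553)),((380,158),(530,545))]):
    print('wrist slat %.2f'%ang(c,(p[0]/4,40+p[1]/4),(q[0]/4,40+q[1]/4),.1))
c=L('sc40')
for p,q in [((150,180),(432,268)),((148,222),(422,310)),((145,263),(420,352)),((140,303),(415,393)),((137,345),(405,436)),((135,386),(402,476))]:
    print('scene slat %.2f'%ang(c,(315+p[0]/8,130+p[1]/8),(315+q[0]/8,130+q[1]/8),.1))
c=L('s40')
for p,q in [((85,118),(355,205)),((150,445),(390,535)),((150,75),(315,125))]:
    print('side edge %.2f'%ang(c,(140+p[0]/6,185+p[1]/6),(140+q[0]/6,185+q[1]/6),.1))
c=L('w40')
for n,p in [('FR',(667,434)),('FL',(210,560)),('BL',(38,58))]:
    d=(onplane(c,(140+p[0]/2.66,p[1]/2.66),.107)[:2]-AX)*1000; print(n,np.hypot(*d).round(1),np.degrees(np.arctan2(d[1],d[0]))%90-45)
# opposite pegs FR-BL direction independent of axis
a=onplane(c,(140+667/2.66,434/2.66),.107);b=onplane(c,(140+38/2.66,58/2.66),.107); d=b-a; print('FR-BL',np.degrees(np.arctan2(d[1],d[0]))-45,np.linalg.norm(d))
E
```

```text
wrist slat 8.87
wrist slat 8.90
wrist slat 8.25
wrist slat 8.30
wrist slat 8.30
wrist slat 8.19
scene slat 9.72
scene slat 9.40
scene slat 9.64
scene slat 9.77
scene slat 9.21
scene slat 9.83
side edge 8.97
side edge 10.14
side edge 9.22
FR 150.8 9.48849687463948
FL 150.1 10.09905072720457
BL 147.5 9.490498163128748
FR-BL 9.48948645088229 0.2982631452699932
```

The panel gives a stand heading of 8.2-10.1° (about 9°) and the pegs give 9.5°. So the wheel is within about 0.02 rad of its detent at pi. One last look with the camera further forward, to check the wide pile.

```bash
python3 -m crank '[{"x":0.035,"y":0,"z":0,"wx":0,"wy":0,"wz":0,"jaw":0.6},{"x":0.035,"y":0,"z":0,"wx":0,"wy":0,"wz":0,"jaw":0.6},{"x":0.035,"y":0,"z":0,"wx":0,"wy":0,"wz":0,"jaw":0.6},{"x":0,"y":0,"z":0,"wx":0,"wy":0,"wz":0,"jaw":0.6},{"x":0,"y":0,"z":0,"wx":0,"wy":0,"wz":0,"jaw":0.6},{"x":0,"y":0,"z":0,"wx":0,"wy":0,"wz":0,"jaw":0.6}]'
python3 - <<'E'
from h import *
im,c=cap('wrist','w41'); tiles(im,c,.099)
cv2.imwrite('pics/w41z.png',cv2.resize(im[0:230,120:420],None,fx=2.6,fy=2.6,interpolation=cv2.INTER_CUBIC))
E
```

```text
time_s: 69.75
tool_pos: [0.5981, -0.0081, 0.3389]
orientation: [-3.137, 0.165, 0.003]
wrist_force: [-0.2, 0.3, -0.3]
width: 0.0513
px [520. 329.] xy mm 354 -318  18x17 ang -6.1
px [513. 316.] xy mm 376 -306  18x16 ang 56.8
px [506. 304.] xy mm 397 -294  17x15 ang 83.9
px [312. 248.] xy mm 507 -38  17x16 ang -48.4
px [324. 211.] xy mm 555 -57  31x31 ang 83.9
px [210. 203.] xy mm 573 82  98x46 ang 10.3
px [256. 113.] xy mm 679 15  95x58 ang -80.1
```

View pics/w41z.png

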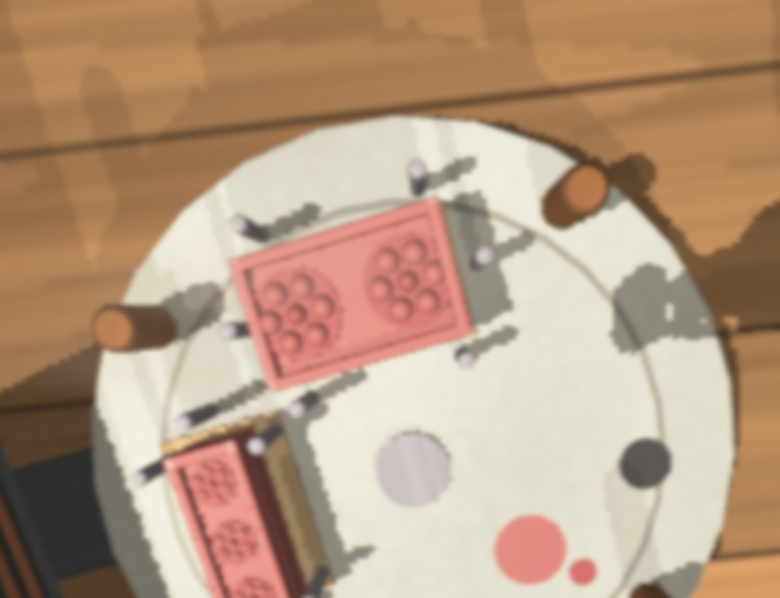

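The wide pile is square between its pins, at (679,15) mm against an expected (680.5,12), and turned 9.9°. Handing in.

```bash
python3 -c "
from h import *
print(robot.close_job())"
```

```text
the job is handed in; nothing more can be done
None
```

The job is done and handed in at about 70 s of robot time. All six tiles were there. I stacked the three wide ones on pad_a and turned the wheel a quarter turn by peg_1. Then I stacked the three narrow ones on pad_b and turned it another quarter by peg_2.

**Last checks:**
- **Piles:** both stand face up and square between their pins. The narrow pile faces the panel and the wide one is at the back. Pile centres measured within about 4 mm of where they should be, which is close to the camera's own error.
- **Wheel:** the pegs read about 9.5°. The panel's edges put the stand at 8.2–10.1°, so the wheel is roughly 0.02 rad or less from its detent at pi. It settled about 1.3° further on than I expected from the start reading, which the panel check explains (the start angle was only good to 0.05 rad).
- **Other things on the bench:** by eye in the last pictures, none of the other things had moved. I didn't measure their positions.
- **Knocked tile:** one narrow tile was about 3 cm from where I first measured it, so I measured it again before gripping.
- **Forces:** contact forces that I read stayed under about 8 N.

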